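# Pack specimen blocks with even gaps and close the carton

## Robot

A 6-joint arm with a two-finger parallel gripper is mounted at the origin on the work surface. World frame = base frame: x ahead of the robot, y to its left, z up, the work surface at z = 0. Lengths are in m, angles in rad, forces in N, time in s.
With the tool pointing down it reaches from about 0.275 to 0.75 m from the base axis. Payload 10.2 kg.
Tool frame: the origin (TCP) lies at the very end of the fingers, on their centre line; the grasp point (between the pads) lies 19 mm behind it; z points along the fingers, x is the direction in which the jaws open and shut, and the axes are right-handed (so a half turn about z gives the same grasp; the last joint's range is limited). The gripper opens to 85 mm and grips with 20 to 120 N. Pads are 22 mm wide; open, the fingers measure 114 mm over their backs; the gripper's body (76 mm by 85 mm) begins 54 mm behind the grasp point. The pads swing forward as they close: fully open they stand 13 mm farther back than shut.
Start: joints at [-1.511, 0.313, 1.498, -0, 1.331, -0.223], TCP at [0.146, -0.504, 0.231] pointing down, gripper open.
Joint ranges: [-2.94, 2.94], [-0.97, 2.17], [0.19, 2.56], [-1.23, 4.37], [0.02, 3.11], [-2.88, 2.88]. Speed limits (rad/s): [2.39, 2.39, 3.01, 3.14, 3.14, 3.14].

## Interface

Orientations are given as a unit quaternion [x, y, z, w].
In Python, from bench import observe, grab_frame, sign_off gives the robot as it stands.
- The arm moves only by the shell command python3 -m handwheel 'ROWS' [FORCE]. ROWS is JSON, one flat list of numbers, 7 for each row, row after row: the shift along the tool's x, y, z scaled (see below), then the turn, a rotation vector about the tool's x, y, z scaled (see below), then the opening, from -1 (shut) to 1 (fully open). In form: [x, y, z, rx, ry, rz, grip, x, y, z, rx, ry, rz, grip, ...]. A call has 1 to 10 rows; each row is the pose to reach, as a shift and turn from the pose commanded when the call began, along the tool's axes at that moment, turning the shorter way round; what a row does not reach only later rows make up. The controller multiplies each number of a shift by 0.4 m and each number of a turn by 2 pi rad. A row lasts 1/10 s, in which the tool goes at most 50 mm and 8.59 degrees, less where a joint would pass 70% of its speed; a pose out of reach is approached as far as the arm can. A call with a number of a shift or a turn outside -1 to 1 is refused whole. A call with a gripper value outside its range is refused whole. The fingers move at their own pace and stop on an object; FORCE is the grip in N (left out, the last holds). Time passes only in rows, so rows that repeat a pose let the fingers close. It gives the time, the measured TCP pose, the force and the opening at its end, in the units of the state.
- observe(): the state, without advancing time (a new reading comes with each control period).
- grab_frame(name): name is "scene" or "top" or "wrist"; returns a dict with "frame" (420x560x3 uint8, red, green, blue), "intrinsics" (3x3 intrinsics, pixels), "position" and "rotation" of the camera in the world; the wrist camera has in their place "hand_eye" (4x4, takes a point from camera to tool coordinates, whose origin is the TCP and whose axes are the tool frame's). Camera axes: x right, y up, looking along -z (the intrinsics and any distortion apply to the point x, -y, -z); pixel columns grow to the right and rows downward; lengths in m; the calibration is good to about 2 mm. A picture is of the moment at which its call begins: read the wrist's pose just before it. There is no depth.
- sign_off(): hands the job in, once; it reports no verdict.
The state is a dict: "t": time; "q": joint angles; "qvel": joint speeds; "tau": joint torques, N m; "tool_pos": TCP position; "orientation": TCP orientation; "ft_force": force on the tool from outside, world axes, zero at the start; "ft_torque": the same for the moment, N m; "finger_gap": opening from 0.0 (shut) to 1.0 (fully open).
Only numpy, scipy, OpenCV 4.12 (cv2) and the standard library are available. Lean on these libraries where they do the work, as an engineer would, in place of code of your own. Each camera call takes 0.05 s, during which the arm holds its last target.

## Task

Pack the coloured specimen blocks in the carton in one straight row in line with the white reference block, in the order red, green, blue, yellow starting next to the reference block (a missing colour is simply skipped), each a spacer bar's thickness from its neighbour; for every block, stand the orange spacer bar against the neighbour and lay the block up to the bar. Then stand the bar back on its grey mat, fold down the brown inner flap first and then the cream outer flap over it until both lie flat, and leave the other things on the bench where they are.

Things in the scene. Friction and masses are not known exactly. Their poses are not given: they have to be found in the camera images.
- carton: open cardboard specimen carton fixed to the bench, outside 252 x 150 mm (x, y), rim 52 mm above the bench, walls 5 mm, rubber-lined floor 5 mm thick (so floor at z = 0.005, inside 242 x 140 mm, 47 mm deep). Origin at the centre of its underside. A white reference block (36 x 50 x 40 mm) is fixed at its +x end, centred on y = 0, its free face at x = +0.085 in the carton's frame; the row runs from there towards -x. The flaps are hinged on its two long (+y and -y) walls.
- first_place (a point): the point on the carton floor where the centre of the underside of the first block of the row belongs: one bar thickness plus half a block from the reference block (carton frame x = 0.054, y = 0, z = 0.005). The next blocks follow at 46 mm centre to centre towards the carton's -x
- red: red steel specimen block, 30 x 50 x 40 mm (x, y, z), about 0.45 kg, with a small polished plate on top; starts upright on the white sheet on the left; origin at the centre of its underside. May be absent.
- green: green steel specimen block, 30 x 50 x 40 mm (x, y, z), about 0.45 kg, with a small polished plate on top; starts upright on the white sheet on the left; origin at the centre of its underside. May be absent.
- blue: blue steel specimen block, 30 x 50 x 40 mm (x, y, z), about 0.45 kg, with a small polished plate on top; starts upright on the white sheet on the left; origin at the centre of its underside. May be absent.
- yellow: yellow steel specimen block, 30 x 50 x 40 mm (x, y, z), about 0.45 kg, with a small polished plate on top; starts upright on the white sheet on the left; origin at the centre of its underside. May be absent.
- spacer: orange spacer bar, 16 x 64 x 24 mm (x thickness, y length, z height), 0.10 kg, orange with a steel sole and a dark line on top; starts standing on the grey mat; origin at the centre of its underside. It is longer than the blocks are wide, so that it can be gripped by its two ends while it stands between blocks
- bar_mat: grey mat of the spacer bar, 120 x 150 x 3 mm, fixed; origin at the centre of its underside
- inner_flap (a joint): plain brown inner flap (thin dark line near its free edge), panel 248 x 72 x 4 mm, hinged along the carton's +y wall: the hinge line runs along the carton's x through y = +0.074, z = 0.054 (carton frame). 0 = shut and level over the carton, pi/2 = upright, larger = leaning outward, stops at 2.6. Stiff crease: stays about where it is left, moved by under 1 N at its edge
- outer_flap (a joint): cream outer flap with an orange strip near its free edge, panel 248 x 96 x 4 mm, hinged along the carton's -y wall: hinge line along the carton's x through y = -0.074, z = 0.059 (carton frame). Values and stiffness as for the inner flap; shut, it lies over the inner flap
- inner_edge (a point): middle of the inner flap's free edge, 72 mm from its hinge line
- outer_edge (a point): middle of the outer flap's free edge, 96 mm from its hinge line
- beaker: white cup, 72 mm across, 85 mm high, not part of the job; origin at the centre of its underside
- jar: amber jar, 64 mm across, 90 mm high, not part of the job; origin at the centre of its underside
- brush: small brush lying beyond the carton, not part of the job
Mind the look-alikes: they are no part of the job. Of the things shaped like the blue, the blue one is meant.

How it is judged:
By the outcome, as a careful person would: the job done as asked, in the order asked, and still so for the second after the job is handed in, with the robot touching nothing.
Of red, green, blue, yellow only 2 to 4 are there at a start; the rules pass over those that are not, and their reading is None.
At some moment in a run one of spacer may be knocked a few centimetres aside while the robot is not near it.
It also fails if it takes over 210 s, if anything falls off the work surface, if the arm or the gripper's body presses on something with over 40 N, if the wrist force passes 120 N, or if a joint passes its speed limit or range.

## Working session

There is one attempt and no reset: what is moved stays moved. The work goes in short steps, Python scripts to look and compute and a shell command to move; the robot and the scene stay as the last step left them, time stands still between calls to the robot, and variables do not carry over. Pictures are saved under pics/ and viewed, and the job is handed in when it is done.

```bash
ls; mkdir -p pics
python3 - <<'E'
from bench import observe, grab_frame
import cv2
print(observe())
for n in ("scene","top","wrist"):
    f=grab_frame(n); cv2.imwrite(f"pics/{n}0.png",f["frame"][:,:,::-1])
    print(n,{k:v for k,v in f.items() if k!="frame"})
E
```

```text
pics
{'t': 0.0, 'q': array([-1.51138741e+00,  3.13439406e-01,  1.49846562e+00,  2.38837483e-06,
        1.33103235e+00, -2.23389703e-01]), 'qvel': array([-0.00048971, -0.00099872,  0.00196194, -0.0002405 , -0.00025311,
       -0.00077031]), 'tau': array([ 4.82521009e-04, -4.12267649e+01, -2.59742206e+01, -1.75900377e-04,
        4.11369314e-03, -2.24124527e-06]), 'tool_pos': array([ 0.14647549, -0.50386527,  0.23072977]), 'orientation': array([ 7.99700901e-01, -6.00398215e-01, -4.34011148e-04, -5.13519935e-04]), 'ft_force': array([-0.99052681,  0.47465882, -0.35660468]), 'ft_torque': array([-0.02600687,  0.00104554,  0.02189949]), 'finger_gap': 1.0037995065864518}
scene {'intrinsics': array([[432.93170177,   0.        , 280.26125678],
       [  0.        , 432.93170177, 206.75781986],
       [  0.        ,   0.        ,   1.        ]]), 'position': array([1.28184033, 0.04412728, 1.30237976]), 'rotation': array([0.17199533, 0.18856755, 0.71283007, 0.65324818])}
top {'intrinsics': array([[403.55991412,   0.        , 288.13014632],
       [  0.        , 403.55991412, 212.96906018],
       [  0.        ,   0.        ,   1.        ]]), 'position': array([0.33934136, 0.01161954, 1.07342726]), 'rotation': array([-0.08440778,  0.08391406,  0.70346313, -0.70069493])}
wrist {'intrinsics': array([[304.78567534,   0.        , 281.35482557],
       [  0.        , 304.78567534, 209.50535818],
       [  0.        ,   0.        ,   1.        ]]), 'hand_eye': array([[ 9.99999243e-01,  9.49913024e-04, -7.82326403e-04,
        -7.73733220e-04],
       [ 6.84307986e-04, -9.57616677e-01, -2.88044843e-01,
        -7.47641719e-02],
       [-1.02278636e-03,  2.88044090e-01, -9.57616602e-01,
        -1.43463898e-01],
       [ 0.00000000e+00,  0.00000000e+00,  0.00000000e+00,
         1.00000000e+00]])}
```

View pics/scene0.png

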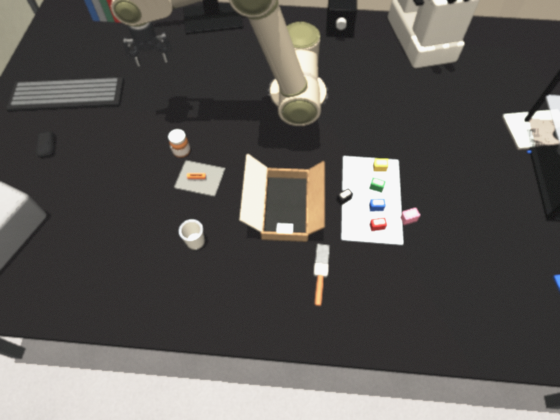

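View pics/top0.png

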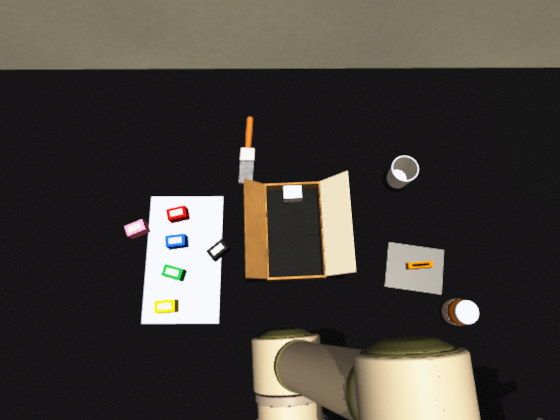

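View pics/wrist0.png

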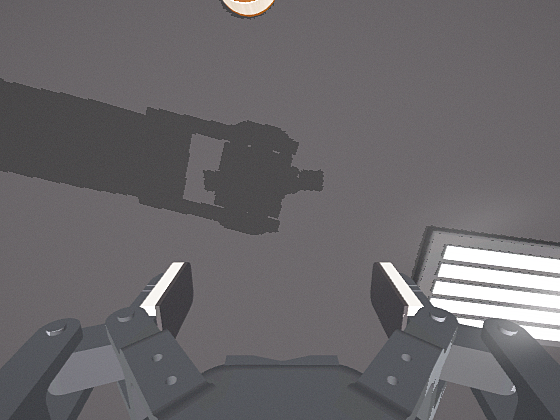

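The scene view shows the carton in the middle, with the blocks on a white sheet to its right in that image. The top view (up = +x, left = +y) shows:
- **Blocks:** red (177,214), blue (176,241), green (173,272) and yellow (165,307), all on the sheet.
- **Look-alikes:** black (218,250) and pink (136,229).
- **Carton:** about (295,230), with the reference block at (292,193). Brown flap on the left, cream on the right, both leaning outward.
- **Bar:** (419,265) on its mat.

```bash
cat > h.py <<'E'
import numpy as np, cv2
from scipy.spatial.transform import Rotation as R
from bench import observe, grab_frame
def frame(name,save=None):
    s=observe(); f=grab_frame(name)
    if name=="wrist":
        T=np.eye(4);T[:3,:3]=R.from_quat(s["orientation"]).as_matrix();T[:3,3]=s["tool_pos"]
        C=T@f["hand_eye"]; f["p"],f["R"]=C[:3,3],C[:3,:3]
    else: f["p"],f["R"]=np.array(f["position"]),R.from_quat(f["rotation"]).as_matrix()
    f["K"]=np.array(f["intrinsics"])
    if save: cv2.imwrite(f"pics/{save}.png",f["frame"][:,:,::-1])
    return f
def ray(f,uv):
    uv=np.atleast_2d(uv).astype(float)
    d=np.c_[(uv[:,0]-f["K"][0,2])/f["K"][0,0],-(uv[:,1]-f["K"][1,2])/f["K"][1,1],-np.ones(len(uv))]
    return d@f["R"].T
def onplane(f,uv,z):
    d=ray(f,uv); return f["p"]+d*((z-f["p"][2])/d[:,2])[:,None]
def proj(f,X):
    c=(np.atleast_2d(X)-f["p"])@f["R"]
    return np.c_[f["K"][0,0]*c[:,0]/-c[:,2]+f["K"][0,2],-f["K"][1,1]*c[:,1]/-c[:,2]+f["K"][1,2]]
HSV={"red":((0,140,60),(6,255,255)),"green":((45,140,50),(80,255,255)),"blue":((100,140,50),(130,255,255)),"yellow":((24,140,90),(35,255,255)),"orange":((8,200,130),(20,255,255))}
def blobs(f,col,minA=15,close=5):
    h=cv2.cvtColor(f["frame"],cv2.COLOR_RGB2HSV); m=cv2.inRange(h,*map(np.array,HSV[col]))
    if col=="red": m|=cv2.inRange(h,np.array((174,140,60)),np.array((180,255,255)))
    m=cv2.morphologyEx(m,cv2.MORPH_CLOSE,np.ones((close,close)))
    cs,_=cv2.findContours(m,cv2.RETR_EXTERNAL,cv2.CHAIN_APPROX_NONE)
    return sorted([c[:,0,:] for c in cs if cv2.contourArea(c)>minA],key=lambda c:-cv2.contourArea(c.reshape(-1,1,2)))
def rect(f,c,z):
    """min-area rectangle of a contour cast on plane z (pixel edges grown by 0.5px)"""
    P=onplane(f,c,z)[:,:2]; r=cv2.minAreaRect((P*1000).astype(np.float32))
    b=cv2.boxPoints(r); e=[b[1]-b[0],b[2]-b[1]]; i=int(np.linalg.norm(e[1])>np.linalg.norm(e[0]))
    L=np.degrees(np.arctan2(e[i][1],e[i][0]))%180
    return np.array(r[0])/1000,sorted(r[1]),L   # centre, sizes mm, long-axis yaw
def rows(p,yawx=None,Rt=None):
    """row to reach TCP p with tool down and tool-x at world yaw (deg)"""
    s=observe(); R0=R.from_quat(s["orientation"])
    if Rt is None:
        y=np.radians(yawx); x=np.array([np.cos(y),np.sin(y),0]); z=np.array([0,0,-1.])
        Rt=np.c_[x,np.cross(z,x),z]
    d=R0.inv().apply(np.array(p)-s["tool_pos"])/0.4
    rv=(R0.inv()*R.from_matrix(Rt)).as_rotvec()/(2*np.pi)
    print("ROW",np.round(np.r_[d,rv],4).tolist(),"dist",round(float(np.linalg.norm(d)*400)),"mm ang",round(float(np.linalg.norm(rv)*360),1))
def st():
    s=observe(); x=R.from_quat(s["orientation"]).as_matrix()
    print("t",round(s["t"],2),"p",np.round(s["tool_pos"],4),"xyaw",round(float(np.degrees(np.arctan2(x[1,0],x[0,0]))),2),"tilt",np.round(np.degrees(x[:2,2]),2),"F",np.round(s["ft_force"],1),"gap",round(s["finger_gap"],3),"q6",round(s["q"][5],2))
E
python3 - <<'E'
from h import *
for n in("top","scene"):
    f=frame(n)
    for c in ("red","green","blue","yellow"):
        for b in blobs(f,c)[:3]: print(n,c,b.mean(0).round(),rect(f,b,.04))
    for b in blobs(f,"orange")[:4]: print(n,"orange",b.mean(0).round(),rect(f,b,.027))
f=frame("top")
# carton corners: click guesses -> print rays at rim height
im=cv2.resize(f["frame"][160:300,230:370],None,fx=4,fy=4,interpolation=cv2.INTER_CUBIC);cv2.imwrite("pics/topc.png",im[:,:,::-1])
E
```

```text
top red [177. 214.] (array([0.58967889, 0.30384961]), [37.53617858886719, 53.17149353027344], np.float32(102.878746))
top red [140. 231.] (array([0.54209106, 0.39772314]), [28.82978630065918, 53.50132751464844], np.float32(140.19765))
top green [173. 272.] (array([0.43655035, 0.30411938]), [26.659217834472656, 55.85083770751953], np.float32(74.26186))
top blue [176. 241.] (array([0.51745007, 0.30194913]), [33.78548812866211, 54.74361801147461], np.float32(97.01217))
top yellow [164. 306.] (array([0.35273193, 0.32129755]), [29.267349243164062, 47.46651840209961], np.float32(94.24184))
top orange [249. 132.] (array([0.82995386, 0.12132864]), [16.406455993652344, 88.71992492675781], np.float32(176.93321))
top orange [420. 265.] (array([ 0.45492731, -0.32792581]), [15.361724853515625, 64.90108489990234], np.float32(94.14797))
scene red [377. 226.] (array([0.61092316, 0.3048175 ]), [29.566665649414062, 45.63262939453125], np.float32(89.10762))
scene blue [557. 281.] (array([0.75526758, 0.84139874]), [17.531341552734375, 53.572174072265625], np.float32(167.39453))
scene blue [375. 206.] (array([0.54120502, 0.29842599]), [29.055665969848633, 44.4336051940918], np.float32(68.04005))
```

View pics/topc.png

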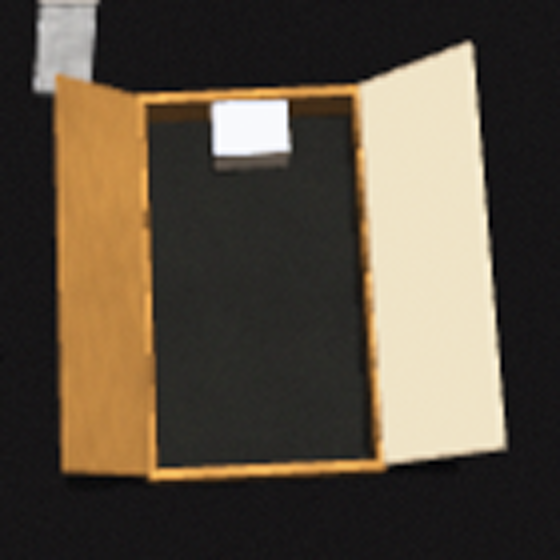

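The zoomed crop shows the carton's outer rim corners at about (137,95), (358,86), (383,468) and (150,480) in zoom pixels. The white reference block top spans x 212–290, y 100–155. I'll move the wrist camera over the carton for a finer fix.

Run:
```python
from h import *
f=frame("top")
z=np.array([(137,95),(358,86),(383,468),(150,480)])/4.-.375+[230,160]
P=onplane(f,z,.052);print(P.round(4));print(P.mean(0))
print([np.linalg.norm(P[i]-P[(i+1)%4]).round(3) for i in range(4)])
d=P[0]-P[3];print(np.degrees(np.arctan2(d[1],d[0])));d=P[1]-P[2];print(np.degrees(np.arctan2(d[1],d[0])))
rf=np.array([(212,101),(288,100),(290,152),(213,156)])/4.-.375+[230,160]
print(onplane(f,rf,.045).round(4))
# inspection pose over carton
c=P.mean(0); rows([c[0]-.06,c[1],.36],-90)
rows([c[0]-.06,c[1],.36],90)
```

```text
[[ 0.6688  0.0759  0.052 ]
 [ 0.6745 -0.0708  0.052 ]
 [ 0.4231 -0.0809  0.052 ]
 [ 0.4162  0.0651  0.052 ]]
[ 0.54565898 -0.00267969  0.052     ]
[np.float64(0.147), np.float64(0.252), np.float64(0.146), np.float64(0.253)]
2.440515310617962
2.3136223447745046
[[ 0.6667  0.0263  0.045 ]
 [ 0.6672 -0.0244  0.045 ]
 [ 0.6311 -0.0253  0.045 ]
 [ 0.6286  0.0256  0.045 ]]
ROW [-0.9672, -1.1641, -0.3217, -0.0, 0.0001, 0.045] dist 619 mm ang 16.2
ROW [-0.9672, -1.1641, -0.3217, -0.0001, -0.0, -0.455] dist 619 mm ang 163.8
```

```bash
python3 -m handwheel '[-0.5,-0.6,-0.3,0,0,0.045,1,-0.5,-0.6,-0.3,0,0,0.045,1,-0.5,-0.6,-0.3,0,0,0.045,1,-0.5,-0.6,-0.3,0,0,0.045,1,-0.5,-0.6,-0.3,0,0,0.045,1,-0.5,-0.6,-0.3,0,0,0.045,1,-0.5,-0.6,-0.3,0,0,0.045,1,-0.5,-0.6,-0.3,0,0,0.045,1]'
python3 -c "
from h import *
st(); rows([.6,0,.36],-87.6)"
```

```text
t: 1.15
tool_pos: [0.3228, -0.2428, 0.3532]
orientation: [0.709, -0.705, 0.002, -0.0]
ft_force: [0.1, -0.4, 0.1]
finger_gap: 1.001
t 1.15 p [ 0.3228 -0.2428  0.3532] xyaw -89.74 tilt [ 0.16 -0.16] F [ 0.1 -0.4  0.1] gap 1.001 q6 0.63
ROW [-0.6039, -0.6959, -0.0166, -0.0004, -0.0004, -0.0059] dist 369 mm ang 2.1
```

```bash
python3 -m handwheel '[-0.604,-0.696,-0.017,0,0,-0.006,1,-0.604,-0.696,-0.017,0,0,-0.006,1,-0.604,-0.696,-0.017,0,0,-0.006,1,-0.604,-0.696,-0.017,0,0,-0.006,1,-0.604,-0.696,-0.017,0,0,-0.006,1,-0.604,-0.696,-0.017,0,0,-0.006,1,-0.604,-0.696,-0.017,0,0,-0.006,1,-0.604,-0.696,-0.017,0,0,-0.006,1,-0.604,-0.696,-0.017,0,0,-0.006,1,-0.604,-0.696,-0.017,0,0,-0.006,1]'
python3 -c "
from h import *
st(); f=frame('wrist','w1')"
```

```text
t: 2.15
tool_pos: [0.5994, -0.0043, 0.3573]
orientation: [0.72, -0.694, -0.0, 0.001]
ft_force: [-0.3, 0.1, -0.5]
finger_gap: 0.997
t 2.15 p [ 0.5994 -0.0043  0.3573] xyaw -87.86 tilt [-0.08 -0.01] F [-0.3  0.1 -0.5] gap 0.997 q6 1.33
```

View pics/w1.png

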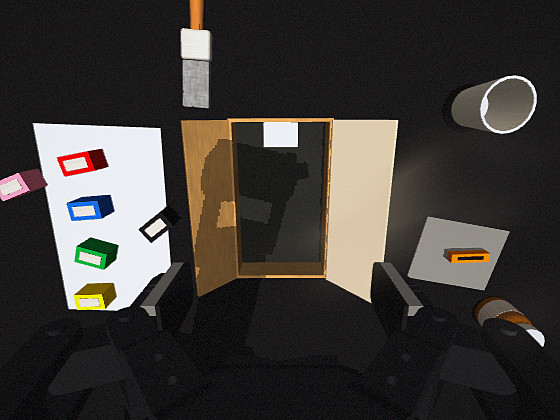

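The wrist view shows the whole scene. The outer rim corners are near (229,119), (333,119), (327,277) and (238,277), and the reference top spans (263–298, 122–146). The bar is near (467,256).

Run:
```python
from h import *
f=frame("wrist")
im=cv2.resize(f["frame"][105:295,175:405],None,fx=3.4,fy=3.1,interpolation=cv2.INTER_CUBIC);cv2.imwrite("pics/w1c.png",im[:,:,::-1])
for c in ("red","green","blue","yellow"):
    for b in blobs(f,c)[:2]: print(c,b.mean(0).round(),cv2.minAreaRect(b))
for b in blobs(f,"orange")[:3]: print("orange",b.mean(0).round(),rect(f,b,.027))
h=cv2.cvtColor(f["frame"],cv2.COLOR_RGB2GRAY); m=((h>200)*255).astype(np.uint8); m[:,:240]=0;m[:,320:]=0;m[:110]=0;m[160:]=0
n,l,s,c=cv2.connectedComponentsWithStats(m);print(s[1:],c[1:])
ref=cv2.findContours(m,cv2.RETR_EXTERNAL,cv2.CHAIN_APPROX_NONE)[0]
for r in ref:
  if cv2.contourArea(r)>200: print("ref",rect(f,r[:,0],.045))
```

```text
red [ 82. 162.] ((82.23077392578125, 162.1538543701172), (20.003847122192383, 47.85233688354492), 78.69007110595703)
red [ 24. 177.] ((22.705482482910156, 177.95205688476562), (10.416662216186523, 9.012167930603027), 20.556045532226562)
green [ 95. 253.] ((94.41177368164062, 252.85296630859375), (38.56315994262695, 27.163990020751953), 14.03624439239502)
blue [ 90. 208.] ((89.99655151367188, 207.45863342285156), (22.837507247924805, 45.42588424682617), 85.2363510131836)
yellow [ 94. 296.] ((94.20344543457031, 295.94140625), (25.661056518554688, 40.443153381347656), 85.2363510131836)
orange [470. 257.] (array([ 0.45747766, -0.33093228]), [16.370756149291992, 64.52042388916016], np.float32(94.157166))
orange [197.  19.] (array([0.79905255, 0.11923828]), [13.616226196289062, 25.64734649658203], np.float32(173.42796))
orange [518. 320.] (array([ 0.33694595, -0.44500928]), [6.414168357849121, 31.5556697845459], np.float32(92.03101))
[[240 121   7   1   7]
 [250 121   1   1   1]
 [255 121   7   1   7]
 [263 122  35  25 835]] [[243.         121.        ]
 [250.         121.        ]
 [258.         121.        ]
 [279.97005988 133.93413174]]
ref (array([ 6.50784607e-01, -9.80110168e-05]), [33.93718338012695, 49.27728271484375], np.float32(92.06147))
```

View pics/w1c.png

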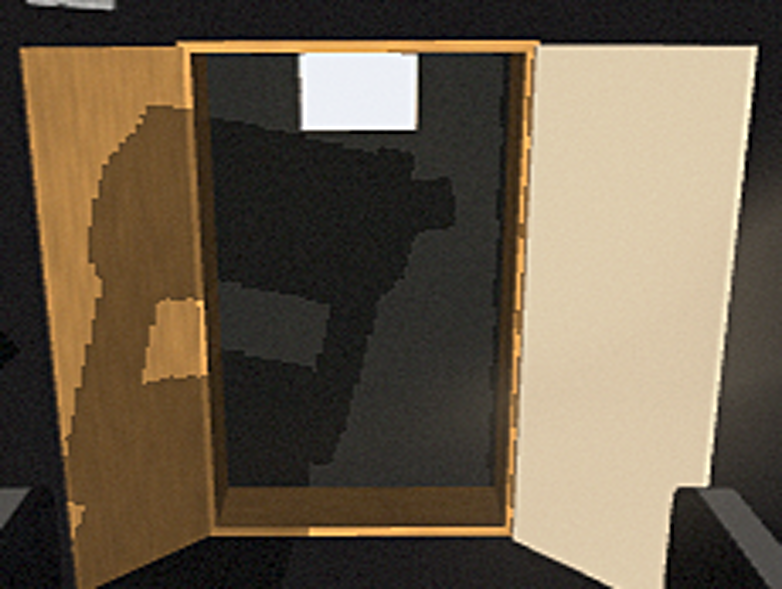

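Run:
```python
from h import *
f=frame("wrist")
z=np.array([(178,43),(539,42),(511,536),(209,537)])/[3.4,3.1]+[175,105]-.35
P=onplane(f,z,.052);print(P.round(4));print(P.mean(0))
print([np.linalg.norm(P[i]-P[(i+1)%4]).round(3) for i in range(4)])
for a,b in((0,3),(1,2)): d=P[a]-P[b];print(np.degrees(np.arctan2(d[1],d[0])))
d=P[1]-P[0];print(np.degrees(np.arctan2(d[1],d[0])))
rf=np.array([(299,53),(418,53),(417,131),(301,131)])/[3.4,3.1]+[175,105]-.35
Q=onplane(f,rf,.045);print(Q.round(4),Q.mean(0))
st(); rows([.455-0.0,-.329,.2],-85.8)
```

```text
[[ 0.6699  0.0754  0.052 ]
 [ 0.6757 -0.0745  0.052 ]
 [ 0.4237 -0.0823  0.052 ]
 [ 0.4179  0.0643  0.052 ]]
[ 0.5467971  -0.00427841  0.052     ]
[np.float64(0.15), np.float64(0.252), np.float64(0.147), np.float64(0.252)]
2.522133767319354
1.7580870410125966
-87.789809699816
[[ 0.6672  0.0255  0.045 ]
 [ 0.669  -0.0249  0.045 ]
 [ 0.6334 -0.0263  0.045 ]
 [ 0.6316  0.024   0.045 ]] [ 6.50308642e-01 -4.33263142e-04  4.50000000e-02]
t 2.3 p [ 0.599  -0.0046  0.3584] xyaw -87.92 tilt [ 0.01 -0.01] F [0.4 0.3 1.1] gap 0.997 q6 1.33
ROW [0.7972, 0.3894, 0.396, -0.0, -0.0, -0.0059] dist 389 mm ang 2.1
```

```bash
python3 -m handwheel '[0.8,0.385,0.45,0,0,-0.006,1,0.8,0.385,0.45,0,0,-0.006,1,0.8,0.385,0.45,0,0,-0.006,1,0.8,0.385,0.45,0,0,-0.006,1,0.8,0.385,0.45,0,0,-0.006,1,0.8,0.385,0.45,0,0,-0.006,1,0.8,0.385,0.45,0,0,-0.006,1,0.8,0.385,0.45,0,0,-0.006,1,0.8,0.385,0.45,0,0,-0.006,1,0.8,0.385,0.45,0,0,-0.006,1]'
python3 -c "
from h import *
st(); f=frame('wrist','w2')
for b in blobs(f,'orange')[:3]: print('orange',b.mean(0).round(),rect(f,b,.027))
"
```

```text
t: 3.3
tool_pos: [0.4567, -0.3299, 0.1782]
orientation: [0.732, -0.681, -0.0, -0.0]
ft_force: [0.5, 0.7, 0.7]
finger_gap: 1.003
t 3.3 p [ 0.4567 -0.3299  0.1782] xyaw -85.83 tilt [-0.    0.02] F [0.5 0.7 0.7] gap 1.003 q6 0.66
orange [345. 310.] (array([ 0.3260379 , -0.41180011]), [41.74834060668945, 61.21242904663086], np.float32(118.28311))
orange [282. 189.] (array([ 0.4604458 , -0.33081488]), [14.227320671081543, 62.25978088378906], np.float32(93.04708))
orange [  4. 228.] (array([ 0.40178165, -0.04654851]), [4.4742512702941895, 50.4177360534668], np.float32(2.3123658))
```

View pics/w2.png

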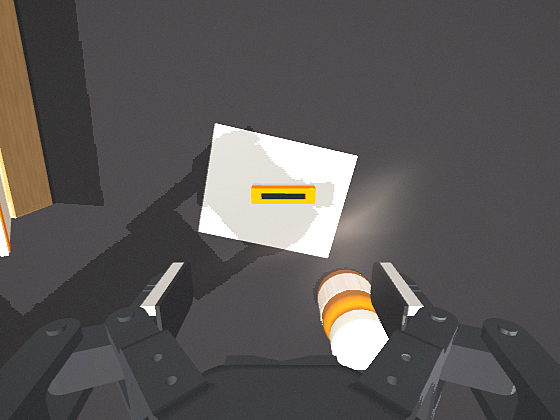

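The bar's top face spans about (251–315, 188–204) and the jar is at (350,310). I'll fix the bar's position from its top-face corners.

Run:
```python
from h import *
f=frame("wrist")
im=cv2.resize(f["frame"][170:220,235:335],None,fx=7,fy=7,interpolation=cv2.INTER_NEAREST);cv2.imwrite("pics/w2c.png",im[:,:,::-1])
h=cv2.cvtColor(f["frame"],cv2.COLOR_RGB2HSV)
print(h[180:212:2,270],)
m=cv2.inRange(h,np.array((8,180,90)),np.array((32,255,255)));m[:170]=0;m[225:]=0;m[:,:230]=0;m[:,340:]=0
m=cv2.morphologyEx(m,cv2.MORPH_CLOSE,np.ones((9,9)))
cs=cv2.findContours(m,cv2.RETR_EXTERNAL,cv2.CHAIN_APPROX_NONE)[0]
c=max(cs,key=cv2.contourArea)[:,0]; print(c.min(0),c.max(0),rect(f,c,.027))
```

```text
[[ 30  10 222]
 [ 22  12 225]
 [ 27  11 210]
 [ 14 211 249]
 [ 14 255 250]
 [ 25 255 255]
 [ 25 255 255]
 [131 166  57]
 [ 98  19  55]
 [107  48  48]
 [ 28 255 255]
 [ 24 255 255]
 [ 25 247 255]
 [  8   5 223]
 [ 22  13 222]
 [ 21  11 222]]
[252 186] [315 204] (array([ 0.45857199, -0.33059491]), [18.48345947265625, 63.39298629760742], np.float32(94.20828))
```

View pics/w2c.png

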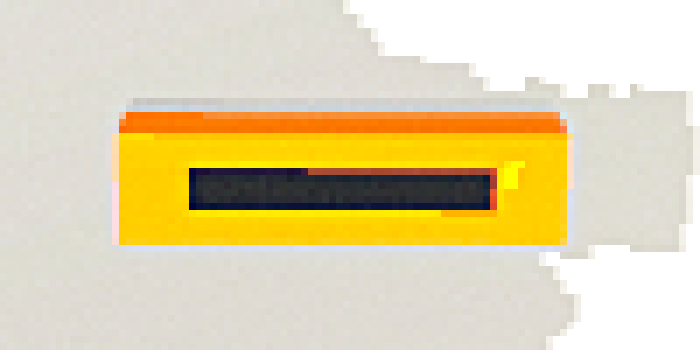

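The top face spans columns 252–316 and rows 189–205, so its centre is (284,197).

Run:
```python
from h import *
f=frame("wrist")
c=onplane(f,[[283.5,196.5],[252,197],[315,197]],.027);print(c)
rows([c[0,0],c[0,1],.03],-85.8);rows([c[0,0],c[0,1],.001],-85.8)
```

```text
[[ 0.45755413 -0.33030854  0.027     ]
 [ 0.45469261 -0.29893398  0.027     ]
 [ 0.45938867 -0.36177453  0.027     ]]
ROW [0.0039, 0.0023, 0.3729, -0.0002, -0.0002, 0.0005] dist 149 mm ang 0.2
ROW [0.0038, 0.0024, 0.4454, -0.0002, -0.0002, 0.0005] dist 178 mm ang 0.2
```

```bash
python3 -m handwheel '[0.004,0.002,0.2,0,0,0,1,0.004,0.002,0.37,0,0,0,1,0.004,0.002,0.37,0,0,0,1,0.004,0.002,0.37,0,0,0,1,0.004,0.002,0.41,0,0,0,1,0.004,0.002,0.44,0,0,0,1,0.004,0.002,0.44,0,0,0,1,0.004,0.002,0.44,0,0,0,1]' 40
python3 -c "
from h import *
st(); f=frame('wrist','w3')"
```

```text
t: 4.25
tool_pos: [0.4577, -0.3311, 0.0036]
orientation: [0.733, -0.68, 0.001, 0.0]
ft_force: [-0.0, -0.2, 0.4]
finger_gap: 0.997
t 4.25 p [ 0.4577 -0.3311  0.0036] xyaw -85.66 tilt [ 0.08 -0.08] F [-0.  -0.2  0.4] gap 0.997 q6 0.66
```

View pics/w3.png

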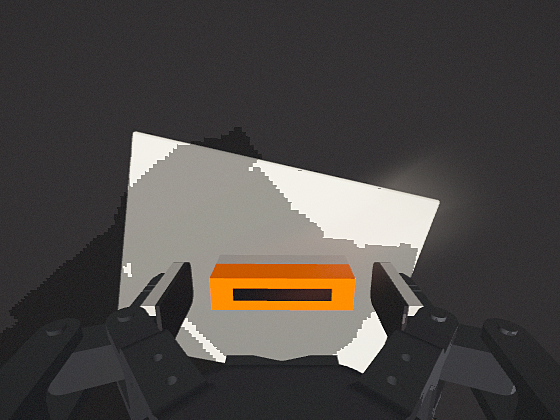

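The bar sits centred between the open fingers: bar columns 210–355, fingers at about 192 and 372. Closing gently, then lifting.

```bash
python3 -m handwheel '[0,0,0,0,0,0,0.4,0,0,0,0,0,0,0.3,0,0,0,0,0,0,0.2,0,0,0,0,0,0,0.2,0,0,0,0,0,0,0.2,0,0,0,0,0,0,0.2]' 40
python3 -c "
from h import *
st(); f=frame('wrist','w4')"
```

```text
t: 4.9
tool_pos: [0.4574, -0.3311, 0.0031]
orientation: [0.733, -0.68, 0.001, 0.0]
ft_force: [-1.6, -0.1, 6.8]
finger_gap: 0.736
t 4.9 p [ 0.4574 -0.3311  0.0031] xyaw -85.67 tilt [ 0.05 -0.05] F [-1.6 -0.1  6.8] gap 0.736 q6 0.66
```

View pics/w4.png

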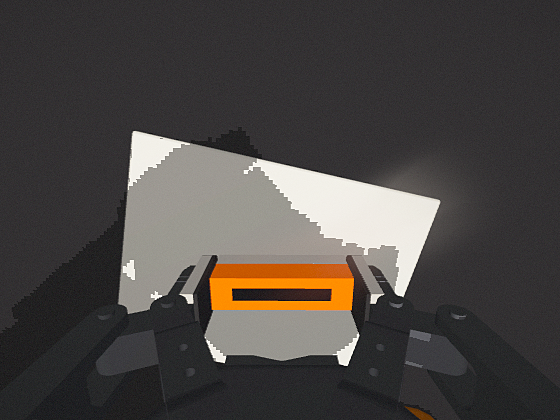

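```bash
cat >> h.py <<'E'
CC=np.array([.547,-.004]); PH=2.2
def cw(x,y):
    a=np.radians(PH); return CC+np.array([x*np.cos(a)-y*np.sin(a),x*np.sin(a)+y*np.cos(a)])
def wc(p):
    a=np.radians(PH); d=np.array(p[:2])-CC; return np.array([d[0]*np.cos(a)+d[1]*np.sin(a),-d[0]*np.sin(a)+d[1]*np.cos(a)])
def crow(x,y,z): rows([*cw(x,y),z],PH-90)
def cst(): st(); s=observe(); print("carton xy",wc(s["tool_pos"]).round(4),"z",round(float(s["tool_pos"][2]),4))
E
python3 -m handwheel '[0,0,-0.1,0,0,0,0.2,0,0,-0.2,0,0,0,0.2,0,0,-0.3,0,0,0,0.2,0,0,-0.4,0,0,0,0.2,0,0,-0.5,0,0,0,0.2,0,0,-0.5,0,0,0,0.2]'
python3 -c "
from h import *
cst(); crow(.064,0,.2)"
```

```text
t: 5.55
tool_pos: [0.4584, -0.3321, 0.2079]
orientation: [0.733, -0.68, 0.005, 0.0]
ft_force: [0.0, 0.2, -0.6]
finger_gap: 0.739
t 5.55 p [ 0.4584 -0.3321  0.2079] xyaw -85.67 tilt [ 0.39 -0.43] F [ 0.   0.2 -0.6] gap 0.739 q6 0.66
carton xy [-0.1011 -0.3245] z 0.2079
ROW [-0.7955, -0.4426, 0.0161, -0.001, -0.0012, 0.0059] dist 364 mm ang 2.2
```

```bash
python3 -m handwheel '[-0.796,-0.443,0,0,0,0.006,0.2,-0.796,-0.443,0,0,0,0.006,0.2,-0.796,-0.443,0,0,0,0.006,0.2,-0.796,-0.443,0,0,0,0.006,0.2,-0.796,-0.443,0,0,0,0.006,0.2,-0.796,-0.443,0,0,0,0.006,0.2,-0.796,-0.443,0,0,0,0.006,0.2,-0.796,-0.443,0,0,0,0.006,0.2,-0.796,-0.443,0,0,0,0.006,0.2,-0.796,-0.443,0,0,0,0.006,0.2]'
python3 -c "
from h import *
cst(); crow(.064,0,.03);frame('wrist','w5');frame('top','t5')"
```

```text
t: 6.55
tool_pos: [0.6093, -0.0007, 0.2015]
orientation: [0.72, -0.694, -0.0, 0.0]
ft_force: [1.1, -1.0, -0.5]
finger_gap: 0.741
t 6.55 p [ 0.6093 -0.0007  0.2015] xyaw -87.85 tilt [-0.06 -0.01] F [ 1.1 -1.  -0.5] gap 0.741 q6 1.34
carton xy [0.0624 0.0009] z 0.2015
ROW [0.0022, -0.0045, 0.4288, 0.0002, -0.0, -0.0001] dist 172 mm ang 0.1
```

View pics/w5.png

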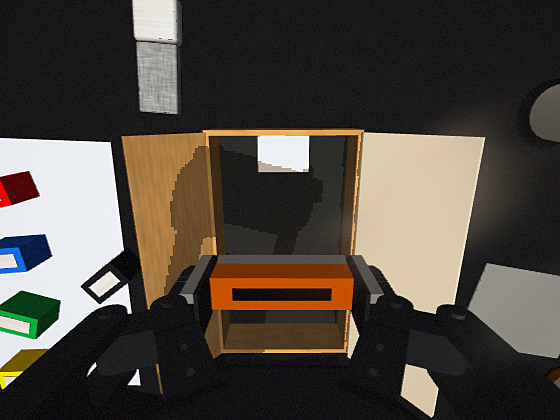

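The bar is held square over the carton. The reference top spans columns 258–309 and rows 136–172. I'll refine the carton pose from this closer view.

Run:
```python
from h import *
f=frame("wrist")
rf=np.array([(258,136),(309,136),(309,172.5),(258,172.5)])
Q=onplane(f,rf,.045);print(Q.round(4),[wc(q).round(4) for q in Q])
rim=onplane(f,[(203.5,130.5),(363.5,130.5)],.052); print([wc(q).round(4) for q in rim])
st()
```

```text
[[ 0.6663  0.0239  0.045 ]
 [ 0.668  -0.025   0.045 ]
 [ 0.6328 -0.0272  0.045 ]
 [ 0.631   0.0234  0.045 ]] [array([0.1203, 0.0233]), array([ 0.1201, -0.0257]), array([ 0.0848, -0.0265]), array([0.085 , 0.0242])]
[array([0.1258, 0.0734]), array([ 0.1253, -0.0757])]
t 6.7 p [ 0.6094 -0.0014  0.2021] xyaw -87.95 tilt [-0.02 -0.01] F [-0.3  0.4 -0.6] gap 0.737 q6 1.34
```

```bash
sed -i 's/CC=np.array(.*/CC=np.array([.547,-.0048]); PH=2.2/' h.py
python3 -m handwheel '[0.004,-0.002,0.1,0,0,0,0.2,0.004,-0.002,0.2,0,0,0,0.2,0.004,-0.002,0.3,0,0,0,0.2,0.004,-0.002,0.4,0,0,0,0.2,0.004,-0.002,0.45,0,0,0,0.2,0.004,-0.002,0.47,0,0,0,0.2,0.004,-0.002,0.48,0,0,0,0.2,0.004,-0.002,0.48,0,0,0,0.2]'
python3 -c "
from h import *
cst(); crow(.076,0,.0065)"
```

```text
t: 7.5
tool_pos: [0.611, -0.002, 0.0109]
orientation: [0.72, -0.694, 0.001, -0.0]
ft_force: [-0.6, 0.1, -0.2]
finger_gap: 0.735
t 7.5 p [ 0.611  -0.002   0.0109] xyaw -87.87 tilt [ 0.07 -0.01] F [-0.6  0.1 -0.2] gap 0.735 q6 1.34
carton xy [0.0641 0.0004] z 0.0109
ROW [0.0009, -0.0298, 0.011, -0.0002, -0.0, -0.0002] dist 13 mm ang 0.1
```

```bash
python3 -m handwheel '[0.001,-0.015,0.008,0,0,0,0.2,0.001,-0.025,0.008,0,0,0,0.2,0.001,-0.03,0.008,0,0,0,0.2,0.001,-0.03,0.008,0,0,0,0.2]'
python3 -c "
from h import *
cst()"
python3 -m handwheel '[0,-0.0025,0,0,0,0,0.2,0,-0.005,0,0,0,0,0.2,0,-0.005,0,0,0,0,0.2]'
python3 -c "
from h import *
cst()"
```

```text
t: 7.9
tool_pos: [0.623, -0.0014, 0.0072]
orientation: [0.72, -0.694, 0.0, -0.0]
ft_force: [0.6, -0.6, -1.2]
finger_gap: 0.739
t 7.9 p [ 0.623  -0.0014  0.0072] xyaw -87.83 tilt [ 0.04 -0.01] F [ 0.6 -0.6 -1.2] gap 0.739 q6 1.34
carton xy [0.0761 0.0005] z 0.0072
t: 8.2
tool_pos: [0.6244, -0.0013, 0.0069]
orientation: [0.72, -0.694, -0.0, 0.0]
ft_force: [-2.1, 0.4, -0.7]
finger_gap: 0.74
t 8.2 p [ 0.6244 -0.0013  0.0069] xyaw -87.83 tilt [-0.03  0.  ] F [-2.1  0.4 -0.7] gap 0.74 q6 1.34
carton xy [0.0775 0.0005] z 0.0069
```

```bash
python3 -m handwheel '[0,-0.002,0,0,0,0,0.2,0,-0.004,0,0,0,0,0.2,0,-0.004,0,0,0,0,0.2]'
python3 -c "
from h import *
cst()"
```

```text
t: 8.5
tool_pos: [0.6245, -0.0013, 0.0065]
orientation: [0.721, -0.693, -0.002, 0.002]
ft_force: [-10.1, -1.2, 2.9]
finger_gap: 0.74
t 8.5 p [ 0.6245 -0.0013  0.0065] xyaw -87.8 tilt [-0.29  0.01] F [-10.1  -1.2   2.9] gap 0.74 q6 1.34
carton xy [0.0775 0.0006] z 0.0065
```

```bash
python3 -m handwheel '[0,0.002,0.002,0,0,0,0.2,0,0.003,0.004,0,0,0,0.2,0,0.003,0.006,0,0,0,0.2,0,0.003,0.006,0,0,0,0.2]'
python3 -c "
from h import *
cst()"
```

```text
t: 8.9
tool_pos: [0.6245, -0.0012, 0.0052]
orientation: [0.72, -0.694, -0.001, 0.001]
ft_force: [-8.4, 0.1, 9.2]
finger_gap: 0.735
t 8.9 p [ 0.6245 -0.0012  0.0052] xyaw -87.82 tilt [-0.09 -0.  ] F [-8.4  0.1  9.2] gap 0.735 q6 1.34
carton xy [0.0776 0.0006] z 0.0052
```

```bash
python3 -m handwheel '[0,0.002,-0.002,0,0,0,0.5,0,0.002,-0.002,0,0,0,0.8,0,0.002,-0.002,0,0,0,0.9,0,0.002,-0.002,0,0,0,0.9,0,0.002,-0.1,0,0,0,0.9,0,0.002,-0.2,0,0,0,0.9,0,0.002,-0.3,0,0,0,0.9,0,0.002,-0.4,0,0,0,0.9,0,0.002,-0.5,0,0,0,0.9,0,0.002,-0.5,0,0,0,0.9]'
python3 -c "
from h import *
cst(); rows([.56,.3,.26],-87.8);frame('wrist','w6')"
```

```text
t: 9.9
tool_pos: [0.6263, -0.0017, 0.2107]
orientation: [0.72, -0.694, 0.005, -0.003]
ft_force: [0.8, 0.3, 0.6]
finger_gap: 0.957
t 9.9 p [ 0.6263 -0.0017  0.2107] xyaw -87.83 tilt [ 0.61 -0.11] F [0.8 0.3 0.6] gap 0.957 q6 1.34
carton xy [0.0793 0.0001] z 0.2107
ROW [-0.7596, 0.1357, -0.1266, -0.0017, -0.0004, -0.0001] dist 313 mm ang 0.6
```

View pics/w6.png

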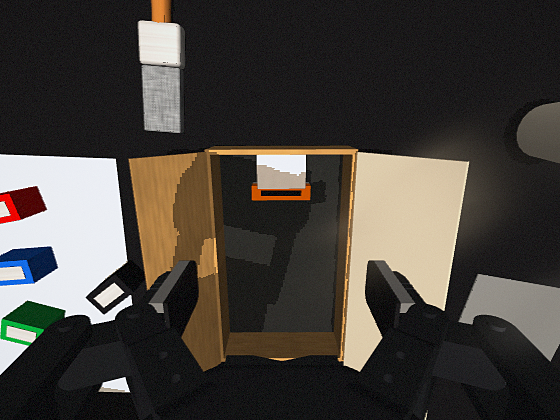

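The bar stands flush and square against the reference block at (281,192). Next, over the sheet to look at the blocks.

```bash
python3 -m handwheel '[-0.76,0.136,-0.127,0,0,0,1,-0.76,0.136,-0.127,0,0,0,1,-0.76,0.136,-0.127,0,0,0,1,-0.76,0.136,-0.127,0,0,0,1,-0.76,0.136,-0.127,0,0,0,1,-0.76,0.136,-0.127,0,0,0,1,-0.76,0.136,-0.127,0,0,0,1,-0.76,0.136,-0.127,0,0,0,1]'
python3 -c "
from h import *
st(); frame('wrist','w7')"
```

```text
t: 10.75
tool_pos: [0.5577, 0.3018, 0.2541]
orientation: [0.721, -0.693, -0.0, 0.001]
ft_force: [0.1, -0.0, 0.4]
finger_gap: 0.995
t 10.75 p [0.5577 0.3018 0.2541] xyaw -87.67 tilt [-0.08 -0.03] F [ 0.1 -0.   0.4] gap 0.995 q6 1.84
```

View pics/w7.png

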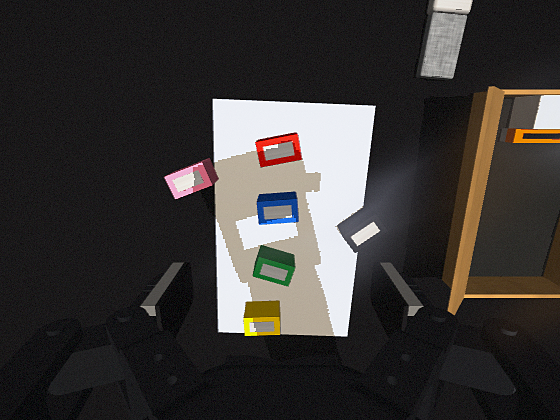

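All four blocks and both look-alikes are in view: red (279,150), blue (278,209), green (274,267), yellow (263,319). The top faces are brighter than the sides, so I'll split them by brightness.

```bash
cat >> h.py <<'E'
def tops(f,box=None,dbg=None,cols=("red","green","blue","yellow")):
    h=cv2.cvtColor(f["frame"],cv2.COLOR_RGB2HSV); out={}
    for c in cols:
        bs=blobs(f,c,80)
        if c=="red": bs=[b for b in bs if b.mean(0)[0]>0]
        if not bs: continue
        b=bs[0]; m=np.zeros(h.shape[:2],np.uint8); cv2.drawContours(m,[b.reshape(-1,1,2)],-1,255,-1)
        V=h[:,:,2]; sat=h[:,:,1]
        t,_=cv2.threshold(V[(m>0)&(sat>120)].reshape(-1,1),0,255,cv2.THRESH_OTSU)
        top=((m>0)&((V>t)|(sat<120))).astype(np.uint8)*255
        top=cv2.morphologyEx(cv2.morphologyEx(top,cv2.MORPH_CLOSE,np.ones((5,5))),cv2.MORPH_OPEN,np.ones((5,5)))
        cs=cv2.findContours(top,cv2.RETR_EXTERNAL,cv2.CHAIN_APPROX_NONE)[0]
        k=max(cs,key=cv2.contourArea)[:,0]
        out[c]=rect(f,k,.04); print(c,k.mean(0).round(),np.round(out[c][0],4),np.round(out[c][1],1),"long",round(float(out[c][2]),1))
        if dbg is not None: cv2.drawContours(dbg,[k.reshape(-1,1,2)],-1,(255,255,255),1)
    return out
E
python3 - <<'E'
from h import *
f=frame("wrist"); d=f["frame"].copy(); tops(f,dbg=d)
cv2.imwrite("pics/w7d.png",cv2.resize(d[90:350,150:410],None,fx=2.3,fy=2.3)[:,:,::-1])
E
```

```text
red [277. 147.] [0.599  0.3083] [22.6 49.3] long 102.8
green [272. 271.] [0.4407 0.3087] [31.3 48.9] long 75.0
blue [277. 215.] [0.5183 0.3039] [22.1 38.1] long 92.8
yellow [260. 326.] [0.3554 0.3221] [29.4 48.8] long 92.1
```

View pics/w7d.png

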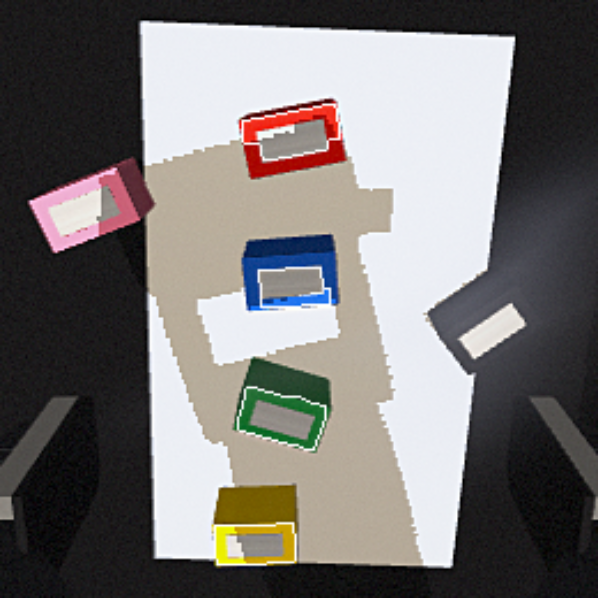

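Run:
```python
from h import *
f=frame("wrist")
def plate(u0,v0,u1,v1):
    h=cv2.cvtColor(f["frame"],cv2.COLOR_RGB2HSV); m=np.zeros(h.shape[:2],np.uint8)
    m[v0:v1,u0:u1]=((h[v0:v1,u0:u1,1]<90))*255
    c=max(cv2.findContours(m,cv2.RETR_EXTERNAL,cv2.CHAIN_APPROX_NONE)[0],key=cv2.contourArea)[:,0]
    return rect(f,c,.04),c.mean(0)
print(plate(258,138,299,163)); print(plate(260,200,296,222)); print(plate(258,256,292,284))
print(plate(248,315,280,334))
```

```text
((array([0.59588068, 0.30747256]), [15.938047409057617, 33.784950256347656], np.float32(103.29915)), array([275.97560976, 151.03658537]))
((array([0.52126086, 0.30606662]), [15.887675285339355, 34.09537887573242], np.float32(95.81609)), array([275.03947368, 212.48684211]))
((array([0.4391037 , 0.30834601]), [16.097309112548828, 34.62604522705078], np.float32(74.42764)), array([271.52941176, 272.38235294]))
((array([0.35434772, 0.32212173]), [15.565579414367676, 34.16258239746094], np.float32(95.58066)), array([259.9375  , 326.921875]))
```

```bash
python3 -c "
from h import *
rows([.5957,.3073,.08],-76.8)"
```

```text
ROW [-0.0185, -0.0936, 0.4356, 0.0002, -0.0001, -0.0309] dist 178 mm ang 11.1
```

```bash
python3 -m handwheel '[-0.018,-0.094,0.1,0,0,-0.031,0.6,-0.018,-0.094,0.2,0,0,-0.031,0.6,-0.018,-0.094,0.3,0,0,-0.031,0.6,-0.018,-0.094,0.4,0,0,-0.031,0.6,-0.018,-0.094,0.436,0,0,-0.031,0.6,-0.018,-0.094,0.436,0,0,-0.031,0.6,-0.018,-0.094,0.436,0,0,-0.031,0.6]' 60
python3 -c "
from h import *
st(); frame('wrist','w8'); rows([.5957,.3073,.004],-76.8)"
```

```text
t: 11.6
tool_pos: [0.5969, 0.3086, 0.083]
orientation: [0.784, -0.621, 0.001, -0.001]
ft_force: [0.4, 0.7, 0.5]
finger_gap: 0.799
t 11.6 p [0.5969 0.3086 0.083 ] xyaw -76.73 tilt [0.16 0.05] F [0.4 0.7 0.5] gap 0.799 q6 1.64
ROW [0.0031, 0.0048, 0.1986, -0.0006, 0.0, 0.0002] dist 79 mm ang 0.2
```

View pics/w8.png

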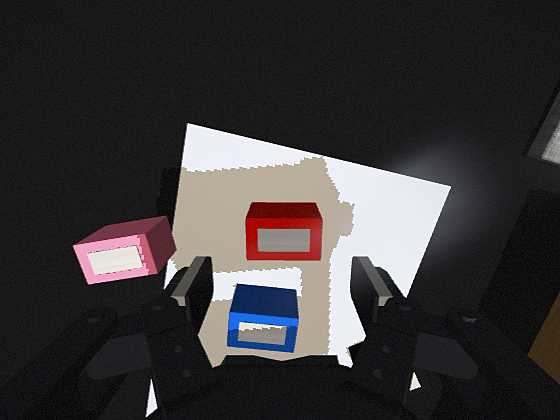

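Red is square and centred at (284,235) between the fingers. Descending and gripping.

```bash
python3 -m handwheel '[0.003,0.005,0.08,0,0,0,0.6,0.003,0.005,0.15,0,0,0,0.6,0.003,0.005,0.185,0,0,0,0.6,0.003,0.005,0.198,0,0,0,0.6,0.003,0.005,0.198,0,0,0,0.6]' 60
python3 -c "
from h import *
st()"
python3 -m handwheel '[0,0,0,0,0,0,0.2,0,0,0,0,0,0,0.0,0,0,0,0,0,0,-0.1,0,0,0,0,0,0,-0.1,0,0,0,0,0,0,-0.1]' 60
python3 -c "
from h import *
st(); frame('wrist','w9')"
```

```text
t: 12.15
tool_pos: [0.5946, 0.3075, 0.0027]
orientation: [0.784, -0.62, 0.0, -0.001]
ft_force: [1.1, 0.2, 1.0]
finger_gap: 0.8
t 12.15 p [0.5946 0.3075 0.0027] xyaw -76.67 tilt [0.08 0.02] F [1.1 0.2 1. ] gap 0.8 q6 1.64
t: 12.65
tool_pos: [0.5951, 0.3077, 0.0037]
orientation: [0.784, -0.62, 0.001, -0.001]
ft_force: [0.8, -0.8, 6.4]
finger_gap: 0.577
t 12.65 p [0.5951 0.3077 0.0037] xyaw -76.68 tilt [0.19 0.06] F [ 0.8 -0.8  6.4] gap 0.577 q6 1.64
```

View pics/w9.png

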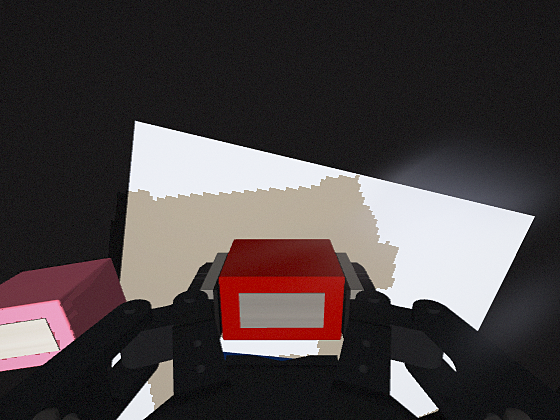

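```bash
python3 -m handwheel '[0,0,-0.1,0,0,0,-0.1,0,0,-0.2,0,0,0,-0.1,0,0,-0.3,0,0,0,-0.1,0,0,-0.4,0,0,0,-0.1,0,0,-0.47,0,0,0,-0.1,0,0,-0.47,0,0,0,-0.1]'
python3 -c "
from h import *
st();f=frame('wrist','w10');rows([*cw(.045,0),.19],-87.8)"
```

```text
t: 13.3
tool_pos: [0.5952, 0.3078, 0.1941]
orientation: [0.784, -0.62, 0.002, -0.003]
ft_force: [0.0, -0.4, -3.9]
finger_gap: 0.575
t 13.3 p [0.5952 0.3078 0.1941] xyaw -76.67 tilt [0.42 0.13] F [ 0.  -0.4 -3.9] gap 0.575 q6 1.64
ROW [0.7541, 0.1845, 0.0008, -0.0004, 0.0001, 0.0309] dist 311 mm ang 11.1
```

View pics/w10.png

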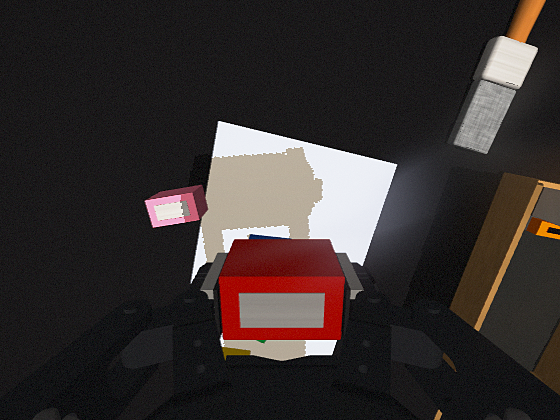

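Red is held straight. Moving over the carton.

```bash
python3 -m handwheel '[0.754,0.185,0,0,0,0.031,-0.1,0.754,0.185,0,0,0,0.031,-0.1,0.754,0.185,0,0,0,0.031,-0.1,0.754,0.185,0,0,0,0.031,-0.1,0.754,0.185,0,0,0,0.031,-0.1,0.754,0.185,0,0,0,0.031,-0.1,0.754,0.185,0,0,0,0.031,-0.1,0.754,0.185,0,0,0,0.031,-0.1,0.754,0.185,0,0,0,0.031,-0.1,0.754,0.185,0,0,0,0.031,-0.1]'
python3 -c "
from h import *
cst();f=frame('wrist','w11');crow(.042,0,.02)
b=blobs(f,'orange')
for k in b[:3]: print(k.mean(0),[wc(rect(f,k,.029)[0]).round(4)],rect(f,k,.029)[1:])"
```

```text
t: 14.35
tool_pos: [0.5912, -0.0018, 0.1888]
orientation: [0.721, -0.693, -0.001, 0.0]
ft_force: [0.1, -0.1, -4.6]
finger_gap: 0.572
t 14.35 p [ 0.5912 -0.0018  0.1888] xyaw -87.74 tilt [-0.08  0.03] F [ 0.1 -0.1 -4.6] gap 0.572 q6 1.33
carton xy [0.0443 0.0013] z 0.1888
ROW [0.0034, 0.0055, 0.4226, 0.0002, 0.0001, 0.0002] dist 169 mm ang 0.1
[282.08227848 161.53797468] [array([0.0776, 0.0013])] ([15.810181617736816, 64.21659851074219], np.float32(92.21794))
```

View pics/w11.png

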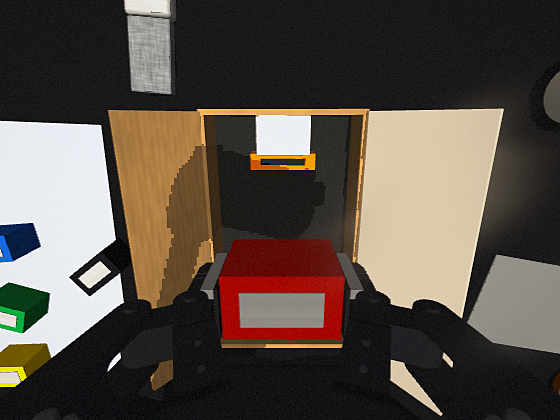

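```bash
python3 -c "
from h import *
f=frame('wrist')
Q=onplane(f,[(256,115),(310,115),(310.5,153.5),(256,153.5)],.045);print([wc(q).round(4) for q in Q])
Q=onplane(f,[(219,310),(344,310)],.0+.1888+.0363);print(wc(observe()['tool_pos']),[wc(q).round(4) for q in Q])
"
python3 -m handwheel '[0.003,0.006,0.1,0,0,0,-0.1,0.003,0.006,0.2,0,0,0,-0.1,0.003,0.006,0.3,0,0,0,-0.1,0.003,0.006,0.38,0,0,0,-0.1,0.003,0.006,0.42,0,0,0,-0.1,0.003,0.006,0.435,0,0,0,-0.1,0.003,0.006,0.435,0,0,0,-0.1]'
python3 -c "
from h import *
cst();crow(.050,0,.0105)"
```

```text
[array([0.1213, 0.0251]), array([ 0.1213, -0.0235]), array([ 0.087, -0.025]), array([0.0869, 0.0259])]
[0.04442175 0.00115633] [array([0.0438, 0.0277]), array([ 0.0438, -0.0233])]
t: 15.15
tool_pos: [0.5891, -0.004, 0.0154]
orientation: [0.721, -0.693, -0.0, 0.0]
ft_force: [-0.3, 0.8, -2.9]
finger_gap: 0.576
t 15.15 p [ 0.5891 -0.004   0.0154] xyaw -87.79 tilt [-0.04  0.01] F [-0.3  0.8 -2.9] gap 0.576 q6 1.33
carton xy [ 0.0421 -0.0008] z 0.0154
ROW [-0.0019, -0.0198, 0.0123, 0.0001, 0.0, 0.0] dist 9 mm ang 0.0
```

```bash
python3 -m handwheel '[-0.002,-0.008,0.013,0,0,0,-0.1,-0.002,-0.016,0.013,0,0,0,-0.1,-0.002,-0.022,0.013,0,0,0,-0.1,-0.002,-0.026,0.013,0,0,0,-0.1,-0.002,-0.026,0.013,0,0,0,-0.1]'
python3 -c "
from h import *
cst()"
python3 -m handwheel '[0,-0.002,0,0,0,0,-0.1,0,-0.004,0,0,0,0,-0.1,0,-0.004,0,0,0,0,-0.1]'
python3 -c "
from h import *
cst()"
```

```text
t: 15.65
tool_pos: [0.5999, -0.0033, 0.0108]
orientation: [0.72, -0.694, 0.0, -0.0]
ft_force: [-1.0, -0.3, -4.3]
finger_gap: 0.583
t 15.65 p [ 0.5999 -0.0033  0.0108] xyaw -87.83 tilt [ 0.04 -0.01] F [-1.  -0.3 -4.3] gap 0.583 q6 1.33
carton xy [ 0.0529 -0.0005] z 0.0108
t: 15.95
tool_pos: [0.601, -0.0032, 0.0105]
orientation: [0.72, -0.694, -0.0, 0.0]
ft_force: [-0.6, -1.4, -4.0]
finger_gap: 0.579
t 15.95 p [ 0.601  -0.0032  0.0105] xyaw -87.84 tilt [-0.02 -0.  ] F [-0.6 -1.4 -4. ] gap 0.579 q6 1.33
carton xy [ 0.054  -0.0005] z 0.0105
```

```bash
python3 -m handwheel '[0.001,-0.003,0,0,0,0,-0.1,0.001,-0.005,0,0,0,0,-0.1,0.001,-0.005,0,0,0,0,-0.1]'
python3 -c "
from h import *
cst()"
```

```text
t: 16.25
tool_pos: [0.601, -0.0033, 0.0101]
orientation: [0.721, -0.693, -0.002, 0.002]
ft_force: [-11.9, -0.3, 1.2]
finger_gap: 0.577
t 16.25 p [ 0.601  -0.0033  0.0101] xyaw -87.81 tilt [-0.34  0.03] F [-11.9  -0.3   1.2] gap 0.577 q6 1.33
carton xy [ 0.054  -0.0006] z 0.0101
```

```bash
python3 -m handwheel '[0,0.003,0.002,0,0,0,-0.1,0,0.0035,0.003,0,0,0,-0.1,0,0.0035,0.004,0,0,0,-0.1,0,0.0035,0.004,0,0,0,-0.1]'
python3 -c "
from h import *
cst()"
```

```text
t: 16.65
tool_pos: [0.6011, -0.0035, 0.0088]
orientation: [0.72, -0.694, -0.001, 0.001]
ft_force: [-5.4, -0.2, -1.1]
finger_gap: 0.577
t 16.65 p [ 0.6011 -0.0035  0.0088] xyaw -87.82 tilt [-0.11  0.01] F [-5.4 -0.2 -1.1] gap 0.577 q6 1.33
carton xy [ 0.0541 -0.0008] z 0.0088
```

```bash
python3 -m handwheel '[-0.001,0,0.002,0,0,0,-0.1,-0.001,0,0.002,0,0,0,-0.1]'
python3 -c "
from h import *
cst()"
python3 -m handwheel '[-0.001,0,0,0,0,0,0.2,-0.001,0,0,0,0,0,0.4,-0.001,0,0,0,0,0,0.6,-0.001,0,0,0,0,0,0.6,-0.001,0,-0.05,0,0,0,0.6,-0.001,0.02,-0.15,0,0,0,0.6,-0.001,0.04,-0.25,0,0,0,0.6,-0.001,0.04,-0.25,0,0,0,0.6]'
python3 -c "
from h import *
cst();f=frame('wrist','w12')"
```

```text
t: 16.85
tool_pos: [0.6011, -0.0035, 0.0087]
orientation: [0.72, -0.694, -0.001, 0.001]
ft_force: [-9.3, -1.5, 4.9]
finger_gap: 0.578
t 16.85 p [ 0.6011 -0.0035  0.0087] xyaw -87.82 tilt [-0.11 -0.03] F [-9.3 -1.5  4.9] gap 0.578 q6 1.33
carton xy [ 0.0541 -0.0008] z 0.0087
t: 17.65
tool_pos: [0.5878, -0.0038, 0.1136]
orientation: [0.72, -0.694, 0.004, -0.003]
ft_force: [0.0, 0.2, -0.9]
finger_gap: 0.8
t 17.65 p [ 0.5878 -0.0038  0.1136] xyaw -87.83 tilt [ 0.54 -0.11] F [ 0.   0.2 -0.9] gap 0.8 q6 1.33
carton xy [ 0.0408 -0.0005] z 0.1136
```

View pics/w12.png

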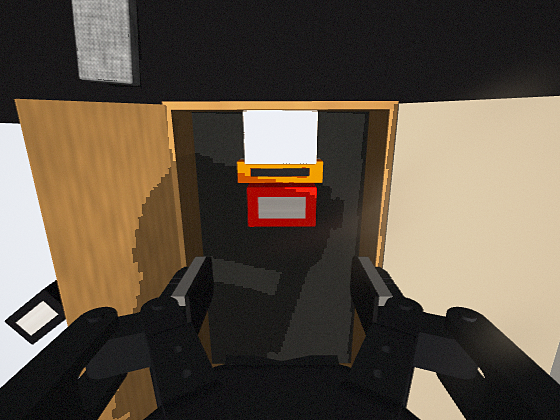

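Red (248–316, 187–227) lies flush against the bar, about 1 mm toward −y of the reference centre. Now retrieving the bar.

```bash
python3 -c "
from h import *
f=frame('wrist')
k=blobs(f,'orange')[0]; print(k.min(0),k.max(0))
Q=onplane(f,[(237,172),(324,172)],.029);print([wc(q).round(4) for q in Q])
Q=onplane(f,[(248,207),(316,207),(282,189),(282,226.5)],.045);print([wc(q).round(4) for q in Q])
Q=onplane(f,[(244,140),(317,140)],.045);print([wc(q).round(4) for q in Q])
crow(.0776,.0006,.06)
crow(.0776,.0006,.0045)
"
```

```text
[237 160] [323 181]
[array([0.0763, 0.0335]), array([ 0.0762, -0.0313])]
[array([0.0538, 0.0243]), array([ 0.0537, -0.0243]), array([0.0669, 0.    ]), array([0.039, 0.   ])]
[array([0.1006, 0.0255]), array([ 0.1005, -0.0235])]
ROW [-0.002, -0.0961, 0.1221, -0.0003, -0.0001, -0.0001] dist 62 mm ang 0.1
ROW [-0.002, -0.0959, 0.2608, -0.0003, -0.0001, -0.0001] dist 111 mm ang 0.1
```

```bash
python3 -m handwheel '[-0.002,-0.05,0,0,0,0,1,-0.002,-0.096,0.03,0,0,0,1,-0.002,-0.096,0.12,0,0,0,1,-0.002,-0.096,0.2,0,0,0,1,-0.002,-0.096,0.25,0,0,0,1,-0.002,-0.096,0.261,0,0,0,1,-0.002,-0.096,0.261,0,0,0,1]' 40
python3 -c "
from h import *
cst();frame('wrist','w13')"
```

```text
t: 18.45
tool_pos: [0.6236, -0.0011, 0.0026]
orientation: [0.72, -0.694, -0.001, 0.001]
ft_force: [0.6, -0.1, 0.7]
finger_gap: 0.999
t 18.45 p [ 0.6236 -0.0011  0.0026] xyaw -87.84 tilt [-0.11  0.02] F [ 0.6 -0.1  0.7] gap 0.999 q6 1.34
carton xy [0.0767 0.0008] z 0.0026
```

View pics/w13.png

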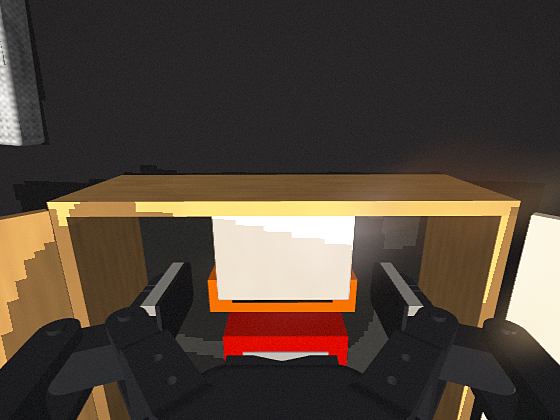

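The bar ends (208–357) sit between the fingers. Closing on it and lifting straight up.

```bash
python3 -m handwheel '[0,-0.002,-0.004,0,0,0,0.4,0,-0.002,-0.004,0,0,0,0.3,0,-0.002,-0.004,0,0,0,0.2,0,-0.002,-0.004,0,0,0,0.2,0,-0.002,-0.004,0,0,0,0.2,0,-0.002,-0.004,0,0,0,0.2]' 40
python3 -c "
from h import *
cst()"
python3 -m handwheel '[0,0,-0.02,0,0,0,0.2,0,0,-0.04,0,0,0,0.2,0,0,-0.08,0,0,0,0.2,0,0,-0.15,0,0,0,0.2,0,0,-0.25,0,0,0,0.2,0,0,-0.25,0,0,0,0.2]'
python3 -c "
from h import *
cst();f=frame('wrist','w14');f=frame('wrist','w14')
Q=onplane(f,[(248,207)],.045)
crow(.023,.0004,.11)"
```

```text
t: 19.1
tool_pos: [0.6258, -0.0013, 0.0071]
orientation: [0.72, -0.694, 0.001, -0.001]
ft_force: [-1.3, -1.4, 6.2]
finger_gap: 0.74
t 19.1 p [ 0.6258 -0.0013  0.0071] xyaw -87.83 tilt [ 0.18 -0.03] F [-1.3 -1.4  6.2] gap 0.74 q6 1.34
carton xy [0.0789 0.0005] z 0.0071
t: 19.7
tool_pos: [0.6273, -0.0015, 0.1121]
orientation: [0.72, -0.694, 0.004, -0.003]
ft_force: [1.3, -1.1, -1.5]
finger_gap: 0.739
t 19.7 p [ 0.6273 -0.0015  0.1121] xyaw -87.83 tilt [ 0.57 -0.11] F [ 1.3 -1.1 -1.5] gap 0.739 q6 1.34
carton xy [0.0804 0.0002] z 0.1121
ROW [0.0008, 0.1377, -0.0085, -0.0003, -0.0001, -0.0001] dist 55 mm ang 0.1
```

View pics/w14.png

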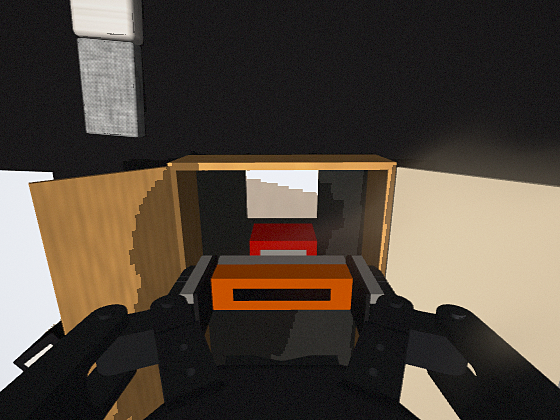

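```bash
python3 -m handwheel '[0.001,0.07,0,0,0,0,0.2,0.001,0.14,0,0,0,0,0.2,0.001,0.145,0,0,0,0,0.2,0.001,0.145,0.05,0,0,0,0.2,0.001,0.145,0.13,0,0,0,0.2,0.001,0.145,0.2,0,0,0,0.2,0.001,0.145,0.237,0,0,0,0.2,0.001,0.145,0.247,0,0,0,0.2,0.001,0.145,0.247,0,0,0,0.2]'
python3 -c "
from h import *
cst();crow(.031,.0004,.0085);f=frame('wrist','w15')"
```

```text
t: 20.7
tool_pos: [0.5672, -0.0037, 0.0067]
orientation: [0.72, -0.694, -0.0, 0.0]
ft_force: [-0.4, -0.3, -0.2]
finger_gap: 0.74
t 20.7 p [ 0.5672 -0.0037  0.0067] xyaw -87.83 tilt [-0.02  0.  ] F [-0.4 -0.3 -0.2] gap 0.74 q6 1.32
carton xy [0.0203 0.0004] z 0.0067
ROW [-0.0001, -0.0269, -0.0045, 0.0, 0.0, -0.0001] dist 11 mm ang 0.0
```

View pics/w15.png

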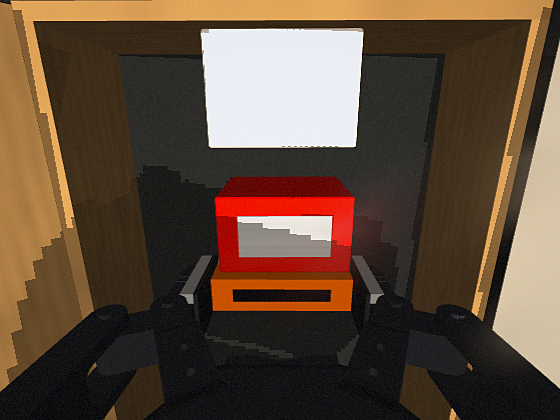

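```bash
python3 -m handwheel '[0,-0.01,-0.0045,0,0,0,0.2,0,-0.02,-0.0045,0,0,0,0.2,0,-0.027,-0.0045,0,0,0,0.2,0,-0.027,-0.0045,0,0,0,0.2,0,-0.027,-0.0045,0,0,0,0.2]'
python3 -c "
from h import *
cst()"
for i in 1 2; do python3 -m handwheel '[0,-0.001,0,0,0,0,0.2,0,-0.001,0,0,0,0,0.2,0,-0.001,0,0,0,0,0.2]' >/dev/null; python3 -c "
from h import *
cst()"; done
```

```text
t: 21.25
tool_pos: [0.5777, -0.0033, 0.0082]
orientation: [0.72, -0.694, -0.0, 0.0]
ft_force: [1.0, -1.1, -1.0]
finger_gap: 0.735
t 21.25 p [ 0.5777 -0.0033  0.0082] xyaw -87.83 tilt [-0.01  0.  ] F [ 1.  -1.1 -1. ] gap 0.735 q6 1.32
carton xy [0.0307 0.0004] z 0.0082
t 21.55 p [ 0.578  -0.0033  0.0083] xyaw -87.84 tilt [-0.  0.] F [ 0.2  0.3 -0.4] gap 0.736 q6 1.32
carton xy [0.0311 0.0003] z 0.0083
t 21.85 p [ 0.5785 -0.0033  0.0083] xyaw -87.84 tilt [-0.01  0.  ] F [-0.2 -0.4 -1.4] gap 0.734 q6 1.32
carton xy [0.0315 0.0003] z 0.0083
```

```bash
S='from h import *
cst()'
python3 -m handwheel '[0,-0.001,0,0,0,0,0.2,0,-0.001,0,0,0,0,0.2]' >/dev/null; python3 -c "$S"
python3 -m handwheel '[0,-0.001,0,0,0,0,0.2,0,-0.001,0,0,0,0,0.2]' >/dev/null; python3 -c "$S"
python3 -m handwheel '[0,-0.001,0,0,0,0,0.2,0,-0.001,0,0,0,0,0.2]' >/dev/null; python3 -c "$S"
```

```text
t 22.05 p [ 0.5789 -0.0033  0.0083] xyaw -87.84 tilt [0. 0.] F [-0.4 -0.3 -0.1] gap 0.732 q6 1.33
carton xy [0.032  0.0003] z 0.0083
t 22.25 p [ 0.579  -0.0032  0.0082] xyaw -87.83 tilt [-0.05  0.  ] F [-2.6 -0.1 -0.2] gap 0.736 q6 1.33
carton xy [0.032  0.0004] z 0.0082
t 22.45 p [ 0.5794 -0.0032  0.0082] xyaw -87.83 tilt [-0.04  0.01] F [-3.  -0.3  1.1] gap 0.74 q6 1.33
carton xy [0.0325 0.0004] z 0.0082
```

```bash
S='from h import *
cst()'
python3 -m handwheel '[0,0.001,0.002,0,0,0,0.2,0,0.001,0.004,0,0,0,0.2,0,0.001,0.005,0,0,0,0.2,0,0.001,0.005,0,0,0,0.2]' >/dev/null; python3 -c "$S"
```

```text
t 22.85 p [ 0.5794 -0.0032  0.0065] xyaw -87.84 tilt [0.02 0.  ] F [-1.6 -0.4  3.8] gap 0.735 q6 1.33
carton xy [0.0325 0.0003] z 0.0065
```

Floor contact confirmed. Releasing, lifting, then going to look for green.

```bash
S='from h import *
cst()'
python3 -m handwheel '[0,0,-0.001,0,0,0,0.5,0,0,-0.001,0,0,0,0.8,0,0,-0.001,0,0,0,0.9,0,0,-0.001,0,0,0,0.9,0,0,-0.1,0,0,0,0.9,0,0,-0.2,0,0,0,0.9,0,0,-0.3,0,0,0,0.9,0,0,-0.4,0,0,0,0.9,0,0,-0.45,0,0,0,0.9,0,0,-0.45,0,0,0,0.9]' >/dev/null; python3 -c "$S
f=frame('wrist','w16'); rows([.439,.308,.2],-105.3)"
```

```text
t 23.85 p [ 0.5805 -0.0034  0.1895] xyaw -87.83 tilt [ 0.34 -0.07] F [-0.5 -0.3 -0.5] gap 0.951 q6 1.33
carton xy [0.0335 0.0001] z 0.1895
ROW [-0.791, 0.3219, -0.0333, -0.0004, -0.0, 0.0485] dist 342 mm ang 17.5
```

View pics/w16.png

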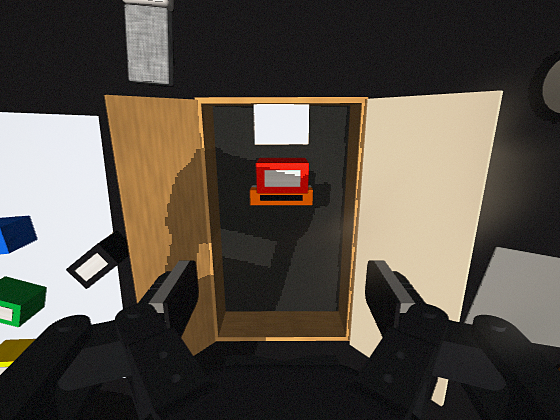

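The bar (250–313, 187–205) stands against red (257–309, 158–193). Moving to green.

```bash
S='from h import *
st()'
python3 -m handwheel '[-0.791,0.322,-0.033,0,0,0.0485,1,-0.791,0.322,-0.033,0,0,0.0485,1,-0.791,0.322,-0.033,0,0,0.0485,1,-0.791,0.322,-0.033,0,0,0.0485,1,-0.791,0.322,-0.033,0,0,0.0485,1,-0.791,0.322,-0.033,0,0,0.0485,1,-0.791,0.322,-0.033,0,0,0.0485,1,-0.791,0.322,-0.033,0,0,0.0485,1,-0.791,0.322,-0.033,0,0,0.0485,1]' >/dev/null; python3 -c "$S
f=frame('wrist','w17');d=f['frame'].copy();tops(f,dbg=d,cols=('green','blue','yellow'))
cv2.imwrite('pics/w17.png',d[:,:,::-1])"
```

```text
t 24.8 p [0.4378 0.3084 0.1981] xyaw -105.19 tilt [-0.12 -0.07] F [-0.3  0.1 -0.5] gap 1.002 q6 2.23
green [282. 192.] [0.4396 0.3083] [29.2 49.1] long 74.7
blue [262. 109.] [0.5216 0.3058] [29.3 49.3] long 96.7
yellow [290. 267.] [0.3549 0.3222] [29.4 49.7] long 93.7
```

View pics/w17.png

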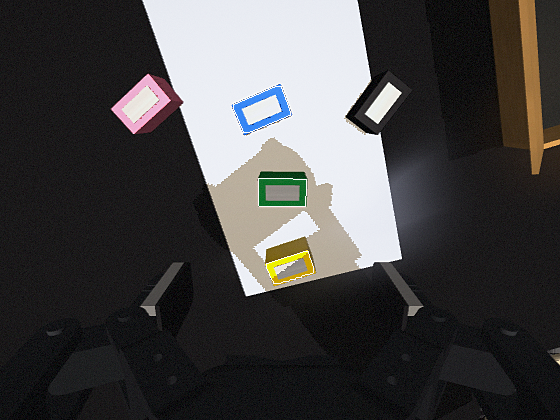

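The contours fit cleanly: green at (282,192), blue at (262,109), yellow at (290,267). Descending on green.

```bash
python3 -c "
from h import *
rows([.4394,.3083,.005],-105.3)"
```

```text
ROW [-0.0031, -0.0026, 0.4831, 0.0002, -0.0002, 0.0] dist 193 mm ang 0.1
```

```bash
S='from h import *
st()'
python3 -m handwheel '[-0.003,-0.003,0.1,0,0,0,0.6,-0.003,-0.003,0.2,0,0,0,0.6,-0.003,-0.003,0.3,0,0,0,0.6,-0.003,-0.003,0.38,0,0,0,0.6,-0.003,-0.003,0.44,0,0,0,0.6,-0.003,-0.003,0.47,0,0,0,0.6,-0.003,-0.003,0.482,0,0,0,0.6,-0.003,-0.003,0.482,0,0,0,0.6]' 60 >/dev/null; python3 -c "$S"
python3 -m handwheel '[0,0,0,0,0,0,0.2,0,0,0,0,0,0,0.0,0,0,0,0,0,0,-0.1,0,0,0,0,0,0,-0.1,0,0,0,0,0,0,-0.1]' 60 >/dev/null
python3 -c "$S
frame('wrist','w18')"
python3 -m handwheel '[0,0,-0.1,0,0,0,-0.1,0,0,-0.2,0,0,0,-0.1,0,0,-0.3,0,0,0,-0.1,0,0,-0.4,0,0,0,-0.1,0,0,-0.47,0,0,0,-0.1,0,0,-0.47,0,0,0,-0.1]' >/dev/null
python3 -c "$S
rows([*cw(-.002,.0004),.19],-87.8)"
```

```text
t 25.65 p [0.4405 0.3085 0.0068] xyaw -105.35 tilt [ 0. -0.] F [0.1 0.3 0.2] gap 0.8 q6 2.23
t 26.15 p [0.4409 0.3091 0.0081] xyaw -105.29 tilt [0.13 0.04] F [-0.6 -2.2  6.4] gap 0.575 q6 2.23
t 26.8 p [0.4413 0.3096 0.1984] xyaw -105.28 tilt [0.38 0.16] F [ 0.3  0.3 -5.1] gap 0.579 q6 2.23
ROW [0.6891, -0.457, 0.0204, -0.001, 0.0006, -0.0486] dist 331 mm ang 17.5
```

View pics/w18.png

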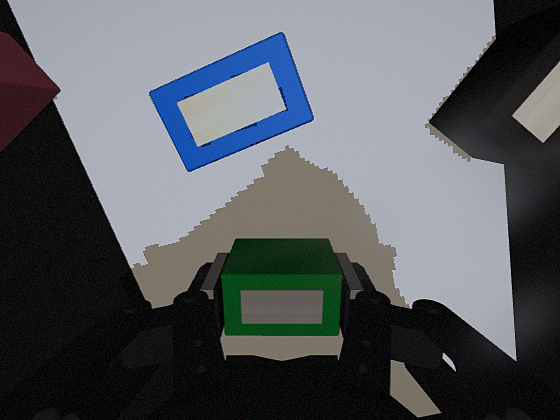

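```bash
S='from h import *
cst()'
python3 -m handwheel '[0.69,-0.457,0.01,0,0,-0.0486,-0.1,0.69,-0.457,0.01,0,0,-0.0486,-0.1,0.69,-0.457,0.01,0,0,-0.0486,-0.1,0.69,-0.457,0.01,0,0,-0.0486,-0.1,0.69,-0.457,0.01,0,0,-0.0486,-0.1,0.69,-0.457,0.01,0,0,-0.0486,-0.1,0.69,-0.457,0.01,0,0,-0.0486,-0.1,0.69,-0.457,0.01,0,0,-0.0486,-0.1,0.69,-0.457,0.01,0,0,-0.0486,-0.1,0.69,-0.457,0.01,0,0,-0.0486,-0.1]' >/dev/null; python3 -c "$S
f=frame('wrist','w19');crow(-.002,.0008,.018)"
```

```text
t 27.8 p [ 0.5429 -0.0046  0.1896] xyaw -87.75 tilt [-0.12  0.04] F [-1.1  0.2 -3.5] gap 0.579 q6 1.31
carton xy [-0.0041  0.0004] z 0.1896
ROW [-0.0004, -0.0053, 0.4298, 0.0002, 0.0001, 0.0002] dist 172 mm ang 0.1
```

View pics/w19.png

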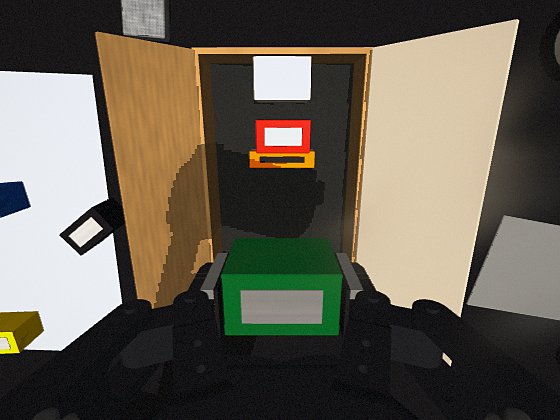

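Bar and red are in place. I'll check their positions, then lower green.

```bash
S='from h import *
cst()'
python3 -c "
from h import *
f=frame('wrist')
for n,p,z in (('ref-',(282,100.5),.045),('red+',(282,120),.045),('red-',(282,152.5),.045),('bar-',(282,167.5),.029),('refL',(253,90),.045),('refR',(311,90),.045),('redL',(256,140),.045),('redR',(310,140),.045)): print(n,wc(onplane(f,p,z)[0]).round(4))
"
python3 -m handwheel '[0,-0.005,0.1,0,0,0,-0.1,0,-0.005,0.2,0,0,0,-0.1,0,-0.005,0.3,0,0,0,-0.1,0,-0.005,0.38,0,0,0,-0.1,0,-0.005,0.42,0,0,0,-0.1,0,-0.005,0.434,0,0,0,-0.1,0,-0.005,0.434,0,0,0,-0.1]' >/dev/null; python3 -c "$S
crow(.007,.0006,.015)"
```

```text
ref- [0.0853 0.001 ]
red+ [0.0686 0.001 ]
red- [0.0395 0.0009]
bar- [0.0229 0.0009]
refL [0.094  0.0266]
refR [ 0.0941 -0.0246]
redL [0.0509 0.025 ]
redR [ 0.0509 -0.025 ]
t 28.6 p [ 0.5455 -0.0048  0.017 ] xyaw -87.75 tilt [-0.03  0.01] F [-0.1 -0.3 -3.7] gap 0.574 q6 1.31
carton xy [-0.0015  0.    ] z 0.017
ROW [-0.0015, -0.0212, 0.005, 0.0001, 0.0, 0.0001] dist 9 mm ang 0.1
```

```bash
S='from h import *
cst()'
python3 -m handwheel '[-0.0015,-0.01,0.005,0,0,0,-0.1,-0.0015,-0.02,0.005,0,0,0,-0.1,-0.0015,-0.023,0.005,0,0,0,-0.1,-0.0015,-0.023,0.005,0,0,0,-0.1,-0.0015,-0.023,0.005,0,0,0,-0.1]' >/dev/null; python3 -c "$S"
python3 -m handwheel '[0,-0.001,0,0,0,0,-0.1,0,-0.001,0,0,0,0,-0.1]' >/dev/null; python3 -c "$S"
python3 -m handwheel '[0,-0.001,0,0,0,0,-0.1,0,-0.001,0,0,0,0,-0.1]' >/dev/null; python3 -c "$S"
```

```text
t 29.1 p [ 0.5548 -0.0045  0.0153] xyaw -87.8 tilt [ 0.01 -0.  ] F [-0.4 -0.  -4. ] gap 0.571 q6 1.31
carton xy [ 0.0078 -0.    ] z 0.0153
t 29.3 p [ 0.5552 -0.0045  0.0152] xyaw -87.8 tilt [0. 0.] F [-0.4 -0.7 -3.9] gap 0.577 q6 1.31
carton xy [ 0.0082 -0.    ] z 0.0152
t 29.5 p [ 0.5556 -0.0045  0.0151] xyaw -87.8 tilt [-0.  0.] F [-0.2  0.7 -5.1] gap 0.576 q6 1.31
carton xy [ 0.0086 -0.    ] z 0.0151
```

```bash
S='from h import *
cst()'
python3 -m handwheel '[0,-0.0015,0,0,0,0,-0.1,0,-0.0015,0,0,0,0,-0.1]' >/dev/null; python3 -c "$S"
python3 -m handwheel '[0,-0.001,0,0,0,0,-0.1,0,-0.001,0,0,0,0,-0.1]' >/dev/null; python3 -c "$S"
```

```text
t 29.7 p [ 0.5559 -0.0044  0.015 ] xyaw -87.8 tilt [-0.05  0.  ] F [-2.3  0.6 -3.2] gap 0.574 q6 1.31
carton xy [0.0089 0.    ] z 0.015
t 29.9 p [ 0.5562 -0.0044  0.015 ] xyaw -87.8 tilt [-0.06  0.01] F [-4.5 -0.6 -2.5] gap 0.575 q6 1.31
carton xy [0.0092 0.0001] z 0.015
```

```bash
S='from h import *
cst()'
python3 -m handwheel '[0,0.0015,0.002,0,0,0,-0.1,0,0.0015,0.004,0,0,0,-0.1,0,0.0015,0.006,0,0,0,-0.1,0,0.0015,0.006,0,0,0,-0.1]' >/dev/null; python3 -c "$S"
```

```text
t 30.3 p [ 0.5562 -0.0045  0.0131] xyaw -87.8 tilt [ 0.04 -0.  ] F [-3.2 -0.3  2.3] gap 0.578 q6 1.31
carton xy [ 0.0092 -0.    ] z 0.0131
```

```bash
S='from h import *
cst()'
python3 -m handwheel '[0,0,0,0,0,0,0.2,0,0,0,0,0,0,0.4,0,0,0,0,0,0,0.6,0,0,0,0,0,0,0.6,0,0,-0.05,0,0,0,0.6,0,0,-0.15,0,0,0,0.6,0,0,-0.25,0,0,0,1,0,0,-0.25,0,0,0,1]' >/dev/null
python3 -c "$S
f=frame('wrist','w20');crow(.0316,.0006,.005)"
```

```text
t 31.1 p [ 0.5586 -0.0049  0.1179] xyaw -87.79 tilt [ 0.55 -0.12] F [0.3 0.5 0. ] gap 1.0 q6 1.31
carton xy [ 0.0115 -0.0006] z 0.1179
ROW [-0.0026, -0.0519, 0.2755, -0.0008, -0.0002, 0.0] dist 112 mm ang 0.3
```

View pics/w20.png

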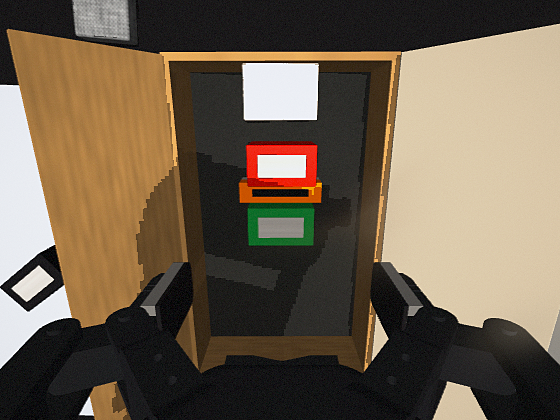

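Green (248–314, 207–245) lies against the bar, in line. Fetching the bar.

```bash
S='from h import *
cst()'
python3 -m handwheel '[-0.001,-0.03,0,0,0,0,1,-0.001,-0.056,0.03,0,0,0,1,-0.001,-0.056,0.12,0,0,0,1,-0.001,-0.056,0.2,0,0,0,1,-0.001,-0.056,0.25,0,0,0,1,-0.001,-0.056,0.27,0,0,0,1,-0.001,-0.056,0.273,0,0,0,1]' 40 >/dev/null
python3 -c "$S"
python3 -m handwheel '[0,0,0,0,0,0,0.4,0,0,0,0,0,0,0.3,0,0,0,0,0,0,0.2,0,0,0,0,0,0,0.2,0,0,0,0,0,0,0.2,0,0,0,0,0,0,0.2]' 40 >/dev/null
python3 -c "$S
frame('wrist','w21')"
```

```text
t 31.85 p [ 0.5777 -0.0031  0.0023] xyaw -87.8 tilt [-0.13  0.03] F [ 0.4 -0.2  0.4] gap 1.0 q6 1.32
carton xy [0.0307 0.0005] z 0.0023
t 32.45 p [ 0.579  -0.0033  0.0048] xyaw -87.8 tilt [ 0.12 -0.02] F [-1.1  1.3  6. ] gap 0.737 q6 1.32
carton xy [0.0321 0.0003] z 0.0048
```

View pics/w21.png

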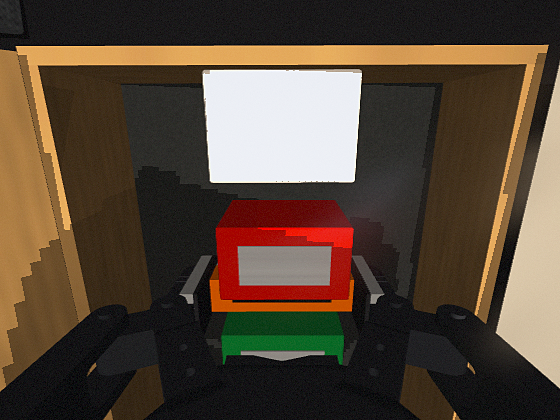

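```bash
S='from h import *
cst()'
python3 -m handwheel '[0,0,-0.015,0,0,0,0.2,0,0,-0.04,0,0,0,0.2,0,0,-0.07,0,0,0,0.2,0,0,-0.1,0,0,0,0.2,0,0,-0.15,0,0,0,0.2,0,0,-0.22,0,0,0,0.2,0,0,-0.22,0,0,0,0.2,0,0,-0.22,0,0,0,0.2]' >/dev/null
python3 -c "$S
f=frame('wrist','w22');crow(-.024,.0006,.0075)"
```

```text
t 33.3 p [ 0.5784 -0.0032  0.0922] xyaw -87.8 tilt [ 0.05 -0.01] F [-0.4 -0.4 -1.2] gap 0.742 q6 1.32
carton xy [0.0314 0.0004] z 0.0922
ROW [-0.0002, 0.1373, 0.2095, 0.0001, 0.0, -0.0] dist 100 mm ang 0.0
```

View pics/w22.png

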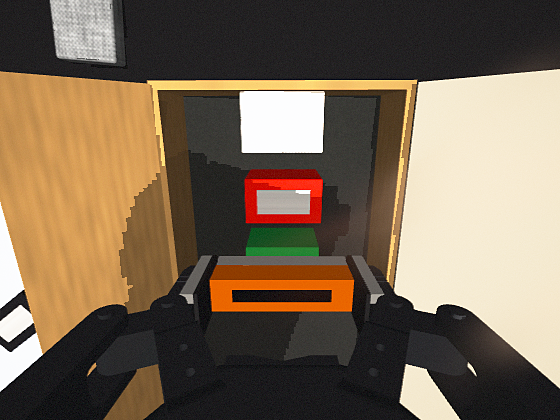

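Red and green are undisturbed and the bar is held. Now to green's far side.

```bash
S='from h import *
cst()'
python3 -m handwheel '[0,0.07,0,0,0,0,0.2,0,0.137,0,0,0,0,0.2,0,0.137,0.03,0,0,0,0.2,0,0.137,0.1,0,0,0,0.2,0,0.137,0.16,0,0,0,0.2,0,0.137,0.195,0,0,0,0.2,0,0.137,0.207,0,0,0,0.2,0,0.137,0.207,0,0,0,0.2]' >/dev/null
python3 -c "$S
crow(-.0155,.0006,.0065)"
```

```text
t 34.15 p [ 0.5234 -0.0052  0.0077] xyaw -87.8 tilt [-0.1   0.03] F [ 0.7  0.7 -1. ] gap 0.738 q6 1.3
carton xy [-0.0236  0.0005] z 0.0077
ROW [-0.0002, -0.0203, 0.0031, 0.0003, 0.0001, -0.0] dist 8 mm ang 0.1
```

```bash
S='from h import *
cst()'
python3 -m handwheel '[0,-0.01,0.002,0,0,0,0.2,0,-0.018,0.002,0,0,0,0.2,0,-0.02,0.002,0,0,0,0.2,0,-0.02,0.002,0,0,0,0.2]' >/dev/null
python3 -c "$S"
python3 -m handwheel '[0,-0.001,0,0,0,0,0.2,0,-0.001,0,0,0,0,0.2]' >/dev/null; python3 -c "$S"
python3 -m handwheel '[0,-0.001,0,0,0,0,0.2,0,-0.001,0,0,0,0,0.2]' >/dev/null; python3 -c "$S"
```

```text
t 34.55 p [ 0.5319 -0.005   0.0082] xyaw -87.8 tilt [ 0.04 -0.01] F [ 1.3 -0.  -1.8] gap 0.736 q6 1.3
carton xy [-0.0151  0.0004] z 0.0082
t 34.75 p [ 0.532 -0.005  0.008] xyaw -87.8 tilt [ 0.01 -0.  ] F [-0.3  0.1 -1.2] gap 0.737 q6 1.3
carton xy [-0.0149  0.0004] z 0.008
t 34.95 p [ 0.5322 -0.0049  0.0079] xyaw -87.8 tilt [-0.03  0.  ] F [-1.4  0.  -1. ] gap 0.734 q6 1.3
carton xy [-0.0148  0.0004] z 0.0079
```

```bash
S='from h import *
cst()'
python3 -m handwheel '[0,-0.0005,0,0,0,0,0.2,0,-0.0005,0,0,0,0,0.2]' >/dev/null; python3 -c "$S"
python3 -m handwheel '[0,-0.0005,0,0,0,0,0.2,0,-0.0005,0,0,0,0,0.2]' >/dev/null; python3 -c "$S"
```

```text
t 35.15 p [ 0.5323 -0.005   0.0078] xyaw -87.8 tilt [-0.05  0.  ] F [-2.8 -0.6  1.2] gap 0.738 q6 1.3
carton xy [-0.0147  0.0004] z 0.0078
t 35.35 p [ 0.5326 -0.0049  0.0078] xyaw -87.8 tilt [-0.03  0.01] F [-3.6 -0.2 -0.3] gap 0.739 q6 1.3
carton xy [-0.0144  0.0004] z 0.0078
```

```bash
S='from h import *
cst()'
python3 -m handwheel '[0,0.001,0.003,0,0,0,0.2,0,0.001,0.006,0,0,0,0.2,0,0.001,0.008,0,0,0,0.2,0,0.001,0.008,0,0,0,0.2]' >/dev/null; python3 -c "$S"
```

```text
t 35.75 p [ 0.5326 -0.005   0.0048] xyaw -87.8 tilt [ 0.03 -0.01] F [-1.2 -0.3  1.2] gap 0.738 q6 1.3
carton xy [-0.0144  0.0004] z 0.0048
```

Bar is on the floor. Release and go for blue.

```bash
S='from h import *
cst()'
python3 -m handwheel '[0,0,0,0,0,0,0.5,0,0,-0.001,0,0,0,0.8,0,0,-0.001,0,0,0,0.9,0,0,-0.001,0,0,0,0.9,0,0,-0.1,0,0,0,0.9,0,0,-0.2,0,0,0,0.9,0,0,-0.3,0,0,0,0.9,0,0,-0.4,0,0,0,0.9,0,0,-0.48,0,0,0,0.9,0,0,-0.48,0,0,0,0.9]' >/dev/null; python3 -c "$S
f=frame('wrist','w23'); rows([.5216,.3058,.2],-83.3)"
```

```text
t 36.75 p [ 0.5341 -0.0053  0.2011] xyaw -87.79 tilt [ 0.47 -0.11] F [ 1.1 -0.1  0.1] gap 0.95 q6 1.3
carton xy [-0.0129  0.    ] z 0.2011
ROW [-0.7778, -0.0012, -0.0049, -0.0006, -0.0002, -0.0125] dist 311 mm ang 4.5
```

View pics/w23.png

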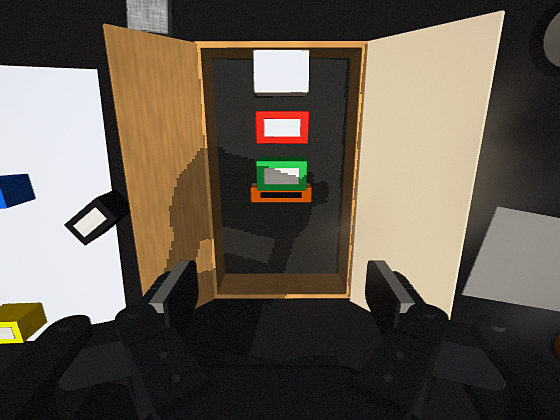

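The row so far is straight: red at (282,127), green at (282,175), bar at (281,195) against green. Moving to blue.

```bash
S='from h import *
st()'
python3 -m handwheel '[-0.778,-0.006,-0.005,0,0,-0.0125,1,-0.778,-0.006,-0.005,0,0,-0.0125,1,-0.778,-0.006,-0.005,0,0,-0.0125,1,-0.778,-0.006,-0.005,0,0,-0.0125,1,-0.778,-0.006,-0.005,0,0,-0.0125,1,-0.778,-0.006,-0.005,0,0,-0.0125,1,-0.778,-0.006,-0.005,0,0,-0.0125,1,-0.778,-0.006,-0.005,0,0,-0.0125,1,-0.778,-0.006,-0.005,0,0,-0.0125,1]' >/dev/null; python3 -c "$S
f=frame('wrist','w24');d=f['frame'].copy();tops(f,dbg=d,cols=('blue','yellow'))
cv2.imwrite('pics/w24.png',d[:,:,::-1]);rows([.5216,.3058,.005],-83.3)"
```

```text
t 37.7 p [0.5228 0.3049 0.1977] xyaw -83.34 tilt [-0.08 -0.05] F [-0.5  0.1 -0.8] gap 0.999 q6 1.79
blue [281. 195.] [0.5212 0.306 ] [28.3 49. ] long 96.6
yellow [250. 331.] [0.3551 0.3228] [29.3 48.6] long 96.1
ROW [-0.0038, 0.0027, 0.4827, 0.0002, -0.0001, -0.0002] dist 193 mm ang 0.1
```

View pics/w24.png

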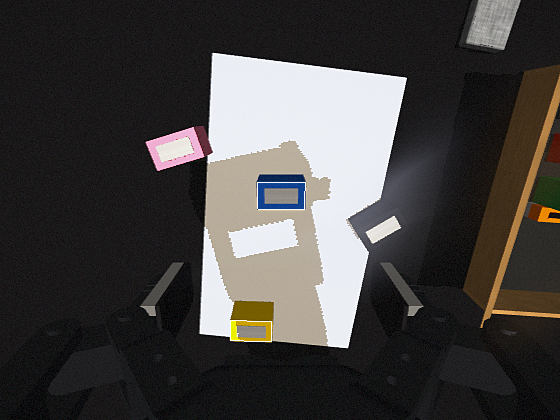

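Blue is at (281,195), square to the gripper, and the black look-alike is about 45 mm clear. Gripping blue.

```bash
S='from h import *
st()'
python3 -m handwheel '[-0.004,0.003,0.1,0,0,0,0.6,-0.004,0.003,0.2,0,0,0,0.6,-0.004,0.003,0.3,0,0,0,0.6,-0.004,0.003,0.38,0,0,0,0.6,-0.004,0.003,0.44,0,0,0,0.6,-0.004,0.003,0.47,0,0,0,0.6,-0.004,0.003,0.482,0,0,0,0.6,-0.004,0.003,0.482,0,0,0,0.6]' 60 >/dev/null; python3 -c "$S"
python3 -m handwheel '[0,0,0,0,0,0,0.2,0,0,0,0,0,0,0.0,0,0,0,0,0,0,-0.1,0,0,0,0,0,0,-0.1,0,0,0,0,0,0,-0.1]' 60 >/dev/null
python3 -c "$S
frame('wrist','w25')"
python3 -m handwheel '[0,0,-0.1,0,0,0,-0.1,0,0,-0.2,0,0,0,-0.1,0,0,-0.3,0,0,0,-0.1,0,0,-0.4,0,0,0,-0.1,0,0,-0.47,0,0,0,-0.1,0,0,-0.47,0,0,0,-0.1,0,0,-0.47,0,0,0,-0.1]' >/dev/null
python3 -c "$S
rows([*cw(-.049,.0006),.19],-87.8)"
```

```text
t 38.55 p [0.5219 0.307  0.0063] xyaw -83.35 tilt [0.03 0.01] F [-0.1  0.3 -0.2] gap 0.803 q6 1.79
t 39.05 p [0.5224 0.3077 0.0075] xyaw -83.3 tilt [0.16 0.04] F [ 0.7 -2.5  6.9] gap 0.576 q6 1.79
t 39.8 p [0.5209 0.3074 0.1928] xyaw -83.3 tilt [-0.07 -0.02] F [-0.6 -0.2 -5.4] gap 0.575 q6 1.79
ROW [0.7717, 0.1484, 0.0074, 0.0002, -0.0, 0.0125] dist 314 mm ang 4.5
```

View pics/w25.png

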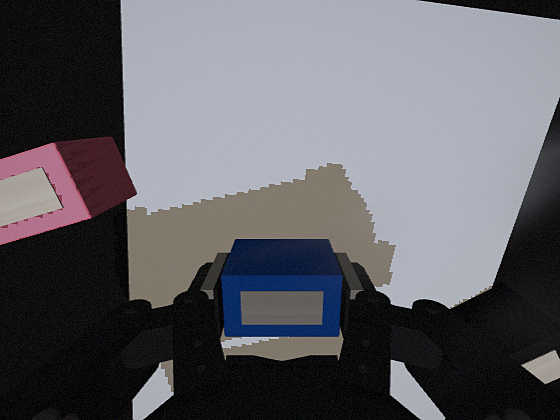

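```bash
S='from h import *
cst()'
python3 -m handwheel '[0.772,0.148,0.007,0,0,0.0125,-0.1,0.772,0.148,0.007,0,0,0.0125,-0.1,0.772,0.148,0.007,0,0,0.0125,-0.1,0.772,0.148,0.007,0,0,0.0125,-0.1,0.772,0.148,0.007,0,0,0.0125,-0.1,0.772,0.148,0.007,0,0,0.0125,-0.1,0.772,0.148,0.007,0,0,0.0125,-0.1,0.772,0.148,0.007,0,0,0.0125,-0.1,0.772,0.148,0.007,0,0,0.0125,-0.1]' >/dev/null; python3 -c "$S
f=frame('wrist','w26');crow(-.048,.0006,.017)"
```

```text
t 40.7 p [ 0.4982 -0.0053  0.1898] xyaw -87.8 tilt [-0.13  0.06] F [ 0.3  0.6 -3.4] gap 0.575 q6 1.29
carton xy [-0.0488  0.0014] z 0.1898
ROW [0.0034, -0.0023, 0.4328, 0.0003, 0.0002, 0.0001] dist 173 mm ang 0.1
```

View pics/w26.png

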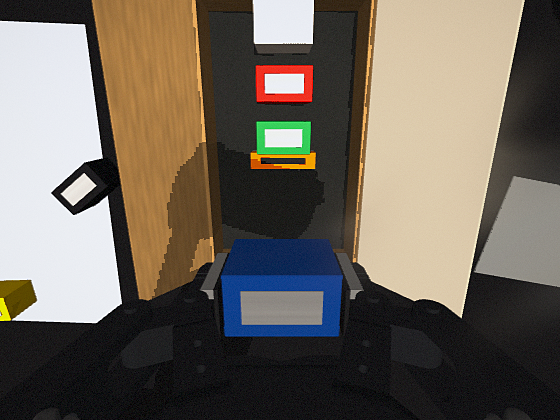

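The bar (251–316, 152–168) is still in place. Lowering blue.

```bash
S='from h import *
cst()'
python3 -c "
from h import *
f=frame('wrist')
for n,p,z in (('ref-',(282,45),.045),('red+',(282,66),.045),('red-',(282,102.5),.045),('gr+',(282,122.5),.045),('gr-',(282,154),.045),('bar-',(282,168.5),.029)): print(n,wc(onplane(f,p,z)[0]).round(4))
"
python3 -m handwheel '[0.002,-0.002,0.1,0,0,0,-0.1,0.002,-0.002,0.2,0,0,0,-0.1,0.002,-0.002,0.3,0,0,0,-0.1,0.002,-0.002,0.38,0,0,0,-0.1,0.002,-0.002,0.42,0,0,0,-0.1,0.002,-0.002,0.435,0,0,0,-0.1,0.002,-0.002,0.435,0,0,0,-0.1]' >/dev/null; python3 -c "$S
crow(-.039,.0006,.0145)"
```

```text
ref- [0.085  0.0023]
red+ [0.0687 0.0023]
red- [0.0388 0.0022]
gr+ [0.0216 0.0022]
gr- [-0.0067  0.0022]
bar- [-0.023   0.0021]
t 41.5 p [ 0.4995 -0.006   0.0168] xyaw -87.73 tilt [-0.05  0.02] F [ 0.6  0.  -3.8] gap 0.578 q6 1.28
carton xy [-0.0476  0.0006] z 0.0168
ROW [0.0001, -0.0214, 0.0057, 0.0001, 0.0001, 0.0002] dist 9 mm ang 0.1
```

```bash
S='from h import *
cst()'
python3 -m handwheel '[0,-0.01,0.005,0,0,0,-0.1,0,-0.019,0.005,0,0,0,-0.1,0,-0.021,0.005,0,0,0,-0.1,0,-0.021,0.005,0,0,0,-0.1]' >/dev/null; python3 -c "$S"
python3 -m handwheel '[0,-0.001,0,0,0,0,-0.1,0,-0.001,0,0,0,0,-0.1]' >/dev/null; python3 -c "$S"
python3 -m handwheel '[0,-0.001,0,0,0,0,-0.1,0,-0.001,0,0,0,0,-0.1]' >/dev/null; python3 -c "$S"
```

```text
t 41.9 p [ 0.5083 -0.0065  0.0155] xyaw -87.8 tilt [ 0.05 -0.01] F [-0.8  0.2 -4. ] gap 0.573 q6 1.29
carton xy [-0.0387 -0.0003] z 0.0155
t 42.1 p [ 0.5083 -0.0065  0.0152] xyaw -87.8 tilt [ 0.01 -0.  ] F [ 1.  -0.2 -4.3] gap 0.576 q6 1.29
carton xy [-0.0387 -0.0002] z 0.0152
t 42.3 p [ 0.5087 -0.0065  0.0151] xyaw -87.81 tilt [ 0. -0.] F [-0.3 -0.1 -2.6] gap 0.573 q6 1.29
carton xy [-0.0383 -0.0002] z 0.0151
```

```bash
S='from h import *
cst()'
python3 -m handwheel '[-0.001,-0.001,0,0,0,0,-0.1,-0.001,-0.001,0,0,0,0,-0.1]' >/dev/null; python3 -c "$S"
python3 -m handwheel '[0,-0.001,0,0,0,0,-0.1,0,-0.001,0,0,0,0,-0.1]' >/dev/null; python3 -c "$S"
python3 -m handwheel '[0,-0.001,0,0,0,0,-0.1,0,-0.001,0,0,0,0,-0.1]' >/dev/null; python3 -c "$S"
```

```text
t 42.5 p [ 0.5091 -0.006   0.0151] xyaw -87.8 tilt [ 0. -0.] F [-0.1 -0.1 -4.6] gap 0.579 q6 1.29
carton xy [-0.0379  0.0002] z 0.0151
t 42.7 p [ 0.5095 -0.006   0.0151] xyaw -87.8 tilt [0. 0.] F [ 0.4  0.3 -3.4] gap 0.578 q6 1.29
carton xy [-0.0375  0.0002] z 0.0151
t 42.9 p [ 0.51   -0.006   0.0151] xyaw -87.8 tilt [ 0. -0.] F [ 0.3 -0.2 -3.2] gap 0.576 q6 1.29
carton xy [-0.0371  0.0002] z 0.0151
```

```bash
S='from h import *
cst()'
python3 -m handwheel '[0,-0.001,0,0,0,0,-0.1,0,-0.001,0,0,0,0,-0.1]' >/dev/null; python3 -c "$S"
python3 -m handwheel '[0,-0.001,0,0,0,0,-0.1,0,-0.001,0,0,0,0,-0.1]' >/dev/null; python3 -c "$S"
```

```text
t 43.1 p [ 0.51  -0.006  0.015] xyaw -87.8 tilt [-0.04  0.  ] F [-1.7  0.1 -2.6] gap 0.578 q6 1.29
carton xy [-0.037   0.0002] z 0.015
t 43.3 p [ 0.5103 -0.0059  0.015 ] xyaw -87.8 tilt [-0.07  0.01] F [-4.4 -0.4 -1.3] gap 0.573 q6 1.29
carton xy [-0.0367  0.0003] z 0.015
```

Contact. Lower to the floor and release.

```bash
S='from h import *
cst()'
python3 -m handwheel '[0,0.0015,0.002,0,0,0,-0.1,0,0.0015,0.004,0,0,0,-0.1,0,0.0015,0.007,0,0,0,-0.1,0,0.0015,0.007,0,0,0,-0.1]' >/dev/null; python3 -c "$S"
```

```text
t 43.7 p [ 0.5103 -0.006   0.0126] xyaw -87.8 tilt [ 0.03 -0.  ] F [-3.3 -1.5  1.1] gap 0.578 q6 1.29
carton xy [-0.0367  0.0002] z 0.0126
```

```bash
S='from h import *
cst()'
python3 -m handwheel '[0,0,0,0,0,0,0.2,0,0,0,0,0,0,0.4,0,0,0,0,0,0,0.6,0,0,0,0,0,0,0.6,0,0,-0.05,0,0,0,0.6,0,0,-0.15,0,0,0,0.6,0,0,-0.25,0,0,0,1,0,0,-0.25,0,0,0,1,0,0,-0.25,0,0,0,1]' >/dev/null
python3 -c "$S
f=frame('wrist','w27');crow(-.015,.0005,.004)
for n,p,z in (('L',(239,150),.029),): pass"
```

```text
t 44.6 p [ 0.5103 -0.006   0.1126] xyaw -87.8 tilt [ 0.08 -0.02] F [-0.3  0.4 -0. ] gap 0.999 q6 1.29
carton xy [-0.0367  0.0002] z 0.1126
ROW [-0.0004, -0.056, 0.269, 0.0001, 0.0, -0.0] dist 110 mm ang 0.1
```

View pics/w27.png

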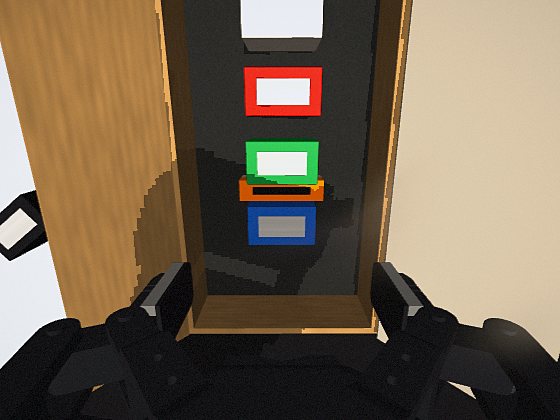

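Blue (248–316, 207–245) is flush against the bar and in line. Fetching the bar.

```bash
S='from h import *
cst()'
python3 -m handwheel '[0,-0.03,0,0,0,0,1,0,-0.056,0.03,0,0,0,1,0,-0.056,0.12,0,0,0,1,0,-0.056,0.2,0,0,0,1,0,-0.056,0.25,0,0,0,1,0,-0.056,0.268,0,0,0,1,0,-0.056,0.268,0,0,0,1]' 40 >/dev/null
python3 -c "$S"
python3 -m handwheel '[0,0,0,0,0,0,0.4,0,0,0,0,0,0,0.3,0,0,0,0,0,0,0.2,0,0,0,0,0,0,0.2,0,0,0,0,0,0,0.2,0,0,0,0,0,0,0.2]' 40 >/dev/null
python3 -c "$S"
python3 -m handwheel '[0,0,-0.015,0,0,0,0.2,0,0,-0.04,0,0,0,0.2,0,0,-0.07,0,0,0,0.2,0,0,-0.1,0,0,0,0.2,0,0,-0.15,0,0,0,0.2,0,0,-0.22,0,0,0,0.2,0,0,-0.22,0,0,0,0.2,0,0,-0.22,0,0,0,0.2]' >/dev/null
python3 -c "$S
f=frame('wrist','w28');crow(-.071,.0006,.0075)"
```

```text
t 45.35 p [ 0.5316 -0.005   0.0038] xyaw -87.81 tilt [-0.17  0.04] F [0.3 0.  0.3] gap 0.999 q6 1.3
carton xy [-0.0154  0.0004] z 0.0038
t 45.95 p [ 0.5331 -0.0053  0.0063] xyaw -87.8 tilt [ 0.11 -0.03] F [-1.4 -0.5  5.7] gap 0.735 q6 1.3
carton xy [-0.0139  0.0001] z 0.0063
t 46.75 p [ 0.5325 -0.0052  0.0938] xyaw -87.8 tilt [ 0.06 -0.01] F [-0.4 -0.1 -1.1] gap 0.738 q6 1.3
carton xy [-0.0145  0.0002] z 0.0938
ROW [-0.0007, 0.1401, 0.2137, 0.0001, 0.0, -0.0] dist 102 mm ang 0.0
```

View pics/w28.png

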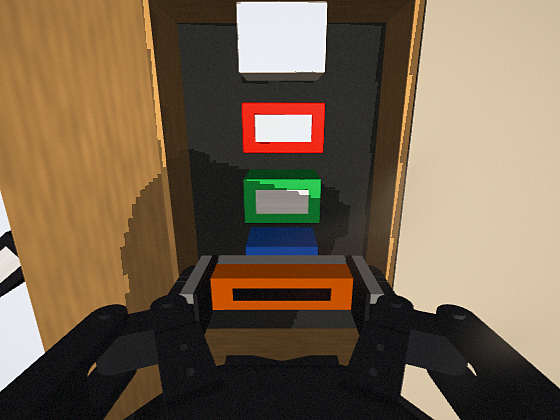

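```bash
S='from h import *
cst()'
python3 -m handwheel '[-0.001,0.07,0,0,0,0,0.2,-0.001,0.14,0,0,0,0,0.2,-0.001,0.14,0.03,0,0,0,0.2,-0.001,0.14,0.1,0,0,0,0.2,-0.001,0.14,0.16,0,0,0,0.2,-0.001,0.14,0.195,0,0,0,0.2,-0.001,0.14,0.209,0,0,0,0.2,-0.001,0.14,0.209,0,0,0,0.2,-0.001,0.14,0.209,0,0,0,0.2]' >/dev/null
python3 -c "$S
crow(-.0618,.0006,.009)"
```

```text
t 47.7 p [ 0.4769 -0.0069  0.0098] xyaw -87.8 tilt [ 0.03 -0.01] F [ 0.3  0.9 -1.2] gap 0.738 q6 1.27
carton xy [-0.0701  0.0005] z 0.0098
ROW [-0.0001, -0.0208, 0.002, -0.0001, -0.0, 0.0] dist 8 mm ang 0.0
```

```bash
S='from h import *
cst()'
python3 -m handwheel '[0,-0.01,0.001,0,0,0,0.2,0,-0.018,0.001,0,0,0,0.2,0,-0.021,0.001,0,0,0,0.2,0,-0.021,0.001,0,0,0,0.2]' >/dev/null
python3 -c "$S"
python3 -m handwheel '[0,-0.001,0,0,0,0,0.2,0,-0.001,0,0,0,0,0.2]' >/dev/null; python3 -c "$S"
python3 -m handwheel '[0,-0.001,0,0,0,0,0.2,0,-0.001,0,0,0,0,0.2]' >/dev/null; python3 -c "$S"
```

```text
t 48.1 p [ 0.4852 -0.0066  0.0093] xyaw -87.8 tilt [ 0.03 -0.01] F [-0.5  0.9  0.5] gap 0.739 q6 1.28
carton xy [-0.0618  0.0006] z 0.0093
t 48.3 p [ 0.4853 -0.0066  0.0091] xyaw -87.8 tilt [-0. -0.] F [ 0.1 -0.4 -0.5] gap 0.737 q6 1.28
carton xy [-0.0618  0.0006] z 0.0091
t 48.5 p [ 0.4857 -0.0066  0.0091] xyaw -87.8 tilt [-0. -0.] F [ 0.2 -0.1  0. ] gap 0.74 q6 1.28
carton xy [-0.0613  0.0006] z 0.0091
```

```bash
S='from h import *
cst()'
python3 -m handwheel '[0,-0.001,0,0,0,0,0.2,0,-0.001,0,0,0,0,0.2]' >/dev/null; python3 -c "$S"
python3 -m handwheel '[0,-0.001,0,0,0,0,0.2,0,-0.001,0,0,0,0,0.2]' >/dev/null; python3 -c "$S"
python3 -m handwheel '[0,-0.001,0,0,0,0,0.2,0,-0.001,0,0,0,0,0.2]' >/dev/null; python3 -c "$S"
```

```text
t 48.7 p [ 0.4861 -0.0066  0.0091] xyaw -87.8 tilt [0. 0.] F [ 0.2  0.  -1. ] gap 0.735 q6 1.28
carton xy [-0.0609  0.0006] z 0.0091
t 48.9 p [ 0.4864 -0.0065  0.0091] xyaw -87.8 tilt [-0.02  0.  ] F [-0.9 -0.7 -0.9] gap 0.737 q6 1.28
carton xy [-0.0606  0.0006] z 0.0091
t 49.1 p [ 0.4865 -0.0064  0.009 ] xyaw -87.8 tilt [-0.06  0.01] F [-3.4  1.1  1.7] gap 0.738 q6 1.28
carton xy [-0.0605  0.0007] z 0.009
```

Contact. Lower, then release.

```bash
S='from h import *
cst()'
python3 -m handwheel '[0,0.001,0.003,0,0,0,0.2,0,0.001,0.006,0,0,0,0.2,0,0.001,0.0075,0,0,0,0.2,0,0.001,0.0075,0,0,0,0.2]' >/dev/null; python3 -c "$S"
```

```text
t 49.5 p [ 0.4866 -0.0065  0.0063] xyaw -87.8 tilt [ 0.01 -0.  ] F [-2.8 -1.2  4.5] gap 0.738 q6 1.28
carton xy [-0.0604  0.0006] z 0.0063
```

```bash
S='from h import *
cst()'
python3 -m handwheel '[0,0,-0.001,0,0,0,0.5,0,0,-0.001,0,0,0,0.8,0,0,-0.001,0,0,0,0.9,0,0,-0.001,0,0,0,0.9,0,0,-0.1,0,0,0,0.9,0,0,-0.2,0,0,0,0.9,0,0,-0.3,0,0,0,0.9,0,0,-0.4,0,0,0,0.9,0,0,-0.48,0,0,0,0.9,0,0,-0.48,0,0,0,0.9]' >/dev/null; python3 -c "$S
f=frame('wrist','w29'); rows([.355,.3225,.2],-85)"
```

```text
t 50.5 p [ 0.4882 -0.0069  0.2022] xyaw -87.79 tilt [ 0.45 -0.12] F [-1.1  0.1 -0.8] gap 0.954 q6 1.28
carton xy [-0.0588  0.0002] z 0.2022
ROW [-0.835, 0.2986, -0.003, -0.0006, -0.0002, -0.0078] dist 355 mm ang 2.8
```

View pics/w29.png

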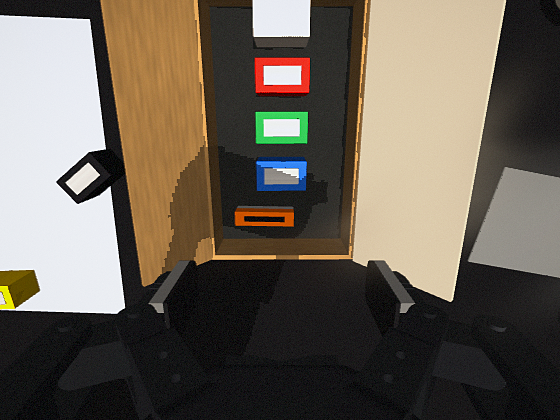

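The bar has been knocked aside: it is now at about (265,218), no longer against blue. I'll measure it, regrasp it and set it again.

```bash
python3 -m handwheel '[0,0,0,0,0,0,1,0,0,0,0,0,0,1]' >/dev/null
python3 - <<'E'
from h import *
cst()
f=frame("wrist")
im=cv2.resize(f["frame"][150:240,220:310],None,fx=6,fy=6,interpolation=cv2.INTER_NEAREST);cv2.imwrite("pics/w29c.png",im[:,:,::-1])
for k in blobs(f,"orange",50)[:3]:
    r=rect(f,k,.029);print(k.min(0),k.max(0),wc(r[0]).round(4),r)
E
```

```text
t 50.75 p [ 0.486  -0.0064  0.1968] xyaw -87.81 tilt [-0.14  0.04] F [-0.5  0.3  0.5] gap 1.0 q6 1.28
carton xy [-0.0611  0.0007] z 0.1968
[225 224] [284 240] [-0.1063  0.0311] (array([0.43953387, 0.02224205]), [16.493833541870117, 64.23963928222656], np.float32(89.58643))
```

View pics/w29c.png

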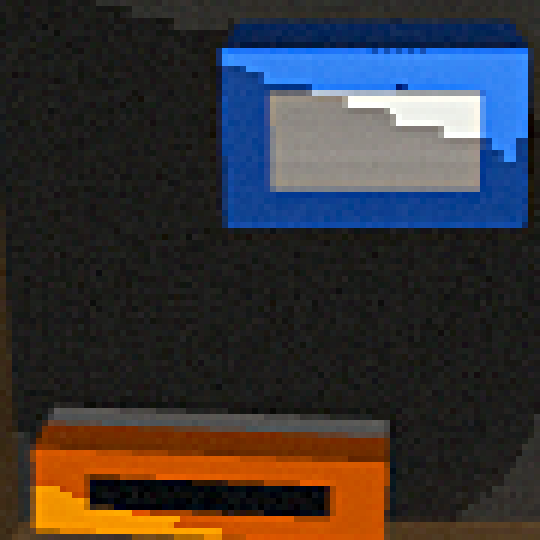

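The bar is still moving: it has shifted again between frames. I'll let it settle and re-measure, including from the top camera.

```bash
python3 -m handwheel '[0,-0.05,0,0,0,0,1,0,-0.05,0,0,0,0,1,0,-0.05,0,0,0,0,1]' >/dev/null
python3 - <<'E'
from h import *
cst()
for i in range(2):
    f=frame("wrist","w30")
    for k in blobs(f,"orange",50)[:2]:
        r=rect(f,k,.029);print(k.min(0),k.max(0),wc(r[0]).round(4),r)
E
```

```text
t 51.1 p [ 0.506  -0.0057  0.1972] xyaw -87.79 tilt [-0.1   0.02] F [0.8 0.8 0.2] gap 1.001 q6 1.29
carton xy [-0.041   0.0007] z 0.1972
[226 238] [284 257] [-0.1064  0.0312] (array([0.43948343, 0.02232475]), [19.655029296875, 64.60652923583984], np.float32(85.55581))
[226 237] [284 256] [-0.104   0.0311] (array([0.44187946, 0.02223949]), [21.29119873046875, 64.2208023071289], np.float32(89.6516))
```

View pics/w30.png

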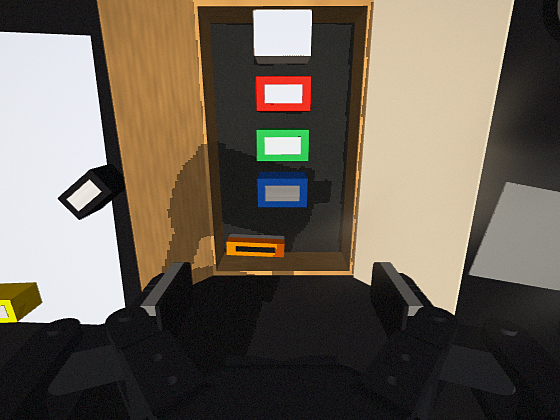

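The bar has settled at about carton (−0.105, 0.031), only ~7 mm from two walls, so the fingers can't straddle it. I'll drag it clear with closed fingertips pressed lightly on its top.

Run:
```python
from h import *
f=frame("wrist")
im=cv2.resize(f["frame"][225:285,200:300],None,fx=7,fy=7,interpolation=cv2.INTER_NEAREST);cv2.imwrite("pics/w30c.png",im[:,:,::-1])
crow(-.104,.031,.06)
```

```text
ROW [-0.0757, 0.1572, 0.3448, 0.0001, 0.0, -0.0] dist 155 mm ang 0.0
```

View pics/w30c.png

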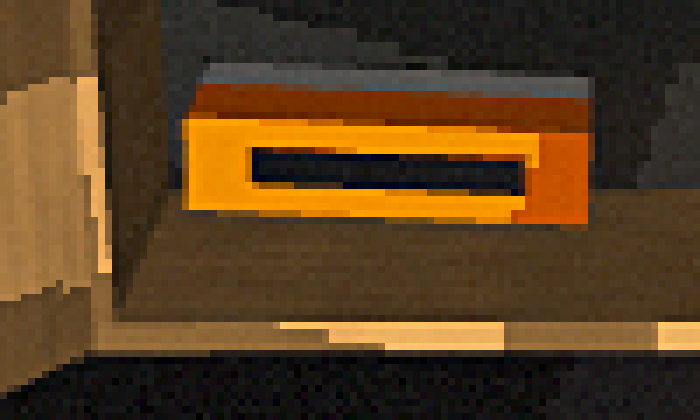

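Run:
```python
from h import *
f=frame("wrist")
Q=onplane(f,[(226,241.5),(284,243.7),(283.7,256.7),(226.5,254.7)],.029)
for q in Q: print(wc(q).round(4))
c=wc(Q.mean(0)); print(c)
crow(c[0],c[1],.05)
```

```text
[-0.0974  0.0628]
[-0.1001 -0.0013]
[-0.1158 -0.001 ]
[-0.1133  0.0631]
[-0.10663846  0.03087589]
ROW [-0.0755, 0.164, 0.37, 0.0001, 0.0, -0.0] dist 165 mm ang 0.0
```

```bash
S='from h import *
cst()'
python3 -m handwheel '[-0.04,0.1,0,0,0,0,-1,-0.07,0.164,0,0,0,0,-1,-0.07,0.164,0.1,0,0,0,-1,-0.07,0.164,0.2,0,0,0,-1,-0.07,0.164,0.3,0,0,0,-1,-0.07,0.164,0.36,0,0,0,-1,-0.07,0.164,0.37,0,0,0,-1,-0.07,0.164,0.37,0,0,0,-1]' 40 >/dev/null; python3 -c "$S
frame('wrist','w31')"
```

```text
t 52.1 p [0.4399 0.0197 0.0504] xyaw -87.8 tilt [-0.02  0.  ] F [0.5 0.1 0.4] gap 0.001 q6 1.31
carton xy [-0.1061  0.0286] z 0.0504
```

View pics/w31.png

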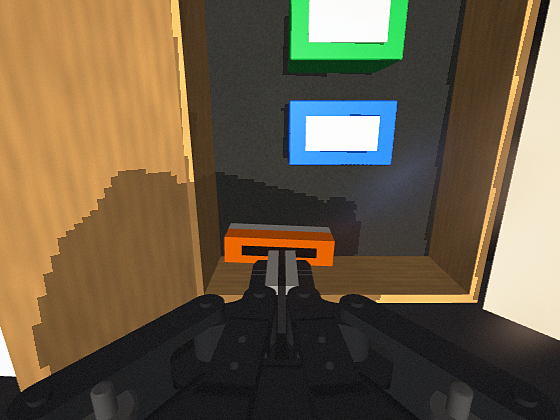

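The closed tips are right over the bar (225–334, 225–265). Pressing gently.

```bash
S='from h import *
cst()'
python3 -m handwheel '[0,0,0.03,0,0,0,-1,0,0,0.045,0,0,0,-1,0,0,0.05,0,0,0,-1,0,0,0.05,0,0,0,-1]' >/dev/null; python3 -c "$S"
python3 -m handwheel '[0,0,0.003,0,0,0,-1,0,0,0.005,0,0,0,-1,0,0,0.005,0,0,0,-1]' >/dev/null; python3 -c "$S"
```

```text
t 52.55 p [0.4401 0.0196 0.0306] xyaw -87.8 tilt [ 0.04 -0.01] F [-0.4 -0.5  0.2] gap 0.002 q6 1.31
carton xy [-0.1059  0.0285] z 0.0306
t 52.85 p [0.4403 0.0196 0.029 ] xyaw -87.79 tilt [ 0.06 -0.02] F [-3.   1.1 10.6] gap -0.004 q6 1.31
carton xy [-0.1057  0.0285] z 0.029
```

```bash
S='from h import *
cst()'
python3 -m handwheel '[0.005,-0.005,0,0,0,0,-1,0.01,-0.01,0,0,0,0,-1,0.015,-0.015,0,0,0,0,-1,0.02,-0.02,0,0,0,0,-1,0.025,-0.025,0,0,0,0,-1,0.025,-0.025,0,0,0,0,-1]' >/dev/null; python3 -c "$S
frame('wrist','w32')"
```

```text
t 53.45 p [0.4502 0.0106 0.029 ] xyaw -87.81 tilt [-0.01  0.05] F [-4.8  4.9 13.8] gap -0.001 q6 1.29
carton xy [-0.0961  0.0191] z 0.029
```

View pics/w32.png

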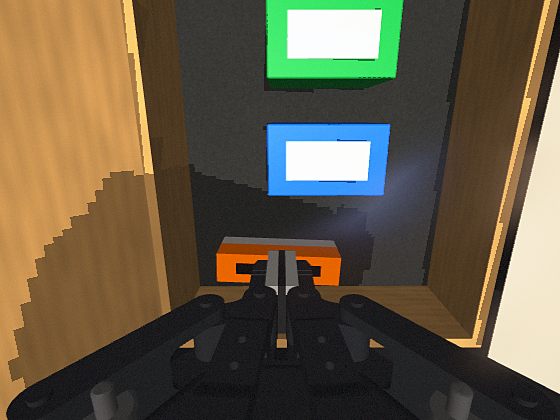

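The drag works: the bar follows the tips. Continuing.

```bash
S='from h import *
cst()'
python3 -m handwheel '[0.008,-0.006,0,0,0,0,-1,0.016,-0.012,0,0,0,0,-1,0.024,-0.018,0,0,0,0,-1,0.032,-0.025,0,0,0,0,-1,0.04,-0.032,0,0,0,0,-1,0.048,-0.038,0,0,0,0,-1,0.052,-0.04,0,0,0,0,-1,0.052,-0.04,0,0,0,0,-1]' >/dev/null; python3 -c "$S"
python3 -m handwheel '[0,0,-0.05,0,0,0,-1,0,0,-0.15,0,0,0,-1,0,0,-0.25,0,0,0,-1,0,0,-0.25,0,0,0,1,0,0,-0.25,0,0,0,1,0,0,-0.25,0,0,0,1]' >/dev/null; python3 -c "$S
frame('wrist','w33')"
```

```text
t 54.3 p [ 0.4674 -0.0097  0.029 ] xyaw -87.81 tilt [0.05 0.03] F [-0.7  3.6  9.8] gap -0.002 q6 1.26
carton xy [-0.0797 -0.0019] z 0.029
t 54.9 p [ 0.4664 -0.0099  0.1271] xyaw -87.8 tilt [-0.11  0.03] F [ 0.3  0.1 -0.5] gap 0.506 q6 1.26
carton xy [-0.0807 -0.002 ] z 0.1271
```

View pics/w33.png

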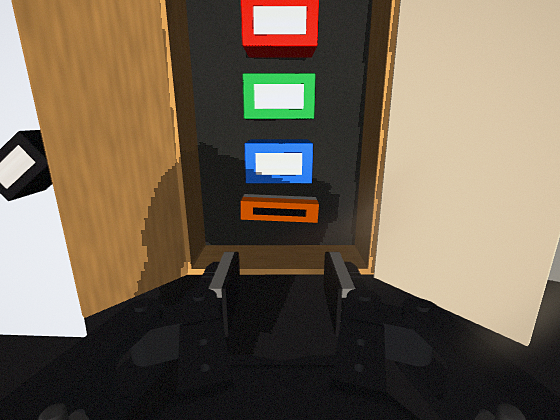

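The bar is now free and near the centre at (280,210), nearly square. Measuring it, then regrasping.

```bash
python3 -m handwheel '[0,0,0,0,0,0,1,0,0,0,0,0,0,1]' >/dev/null
python3 - <<'E'
from h import *
cst()
f=frame("wrist")
im=cv2.resize(f["frame"][185:235,230:330],None,fx=7,fy=7,interpolation=cv2.INTER_NEAREST);cv2.imwrite("pics/w33c.png",im[:,:,::-1])
E
```

```text
t 55.15 p [ 0.4668 -0.01    0.1274] xyaw -87.8 tilt [-0.07  0.02] F [-0.3 -0.1 -0.3] gap 0.925 q6 1.26
carton xy [-0.0804 -0.0021] z 0.1274
```

View pics/w33c.png

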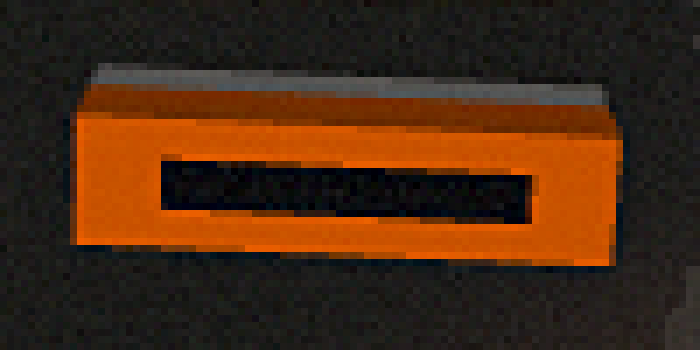

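Run:
```python
from h import *
f=frame("wrist")
z=np.array([(76,117),(620,137),(614,266),(72,244)])/7.-.5+[230,185]
Q=onplane(f,z,.029); W=np.array([wc(q) for q in Q]);print(W.round(4)); c=W.mean(0)
d=(Q[0]-Q[1])+(Q[3]-Q[2]); y=np.degrees(np.arctan2(d[1],d[0]));print(c,y)
rows([*cw(*c),.004],y-180)
```

```text
[[-0.0715  0.0325]
 [-0.074  -0.0315]
 [-0.09   -0.0314]
 [-0.0872  0.0336]]
[-0.08066721  0.00079218] 89.829438825056
ROW [-0.0073, 0.0008, 0.3093, 0.0001, 0.0, 0.0066] dist 124 mm ang 2.4
```

```bash
S='from h import *
cst()'
python3 -m handwheel '[-0.006,0.001,0.03,0,0,0.0066,1,-0.006,0.001,0.12,0,0,0.0066,1,-0.006,0.001,0.2,0,0,0.0066,1,-0.006,0.001,0.27,0,0,0.0066,1,-0.006,0.001,0.3,0,0,0.0066,1,-0.006,0.001,0.308,0,0,0.0066,1,-0.006,0.001,0.308,0,0,0.0066,1]' 40 >/dev/null
python3 -c "$S"
python3 -m handwheel '[0,0,0,0,0,0,0.4,0,0,0,0,0,0,0.3,0,0,0,0,0,0,0.2,0,0,0,0,0,0,0.2,0,0,0,0,0,0,0.2,0,0,0,0,0,0,0.2]' 40 >/dev/null
python3 -c "$S
frame('wrist','w34')
crow(-.071,.0006,.0095)"
```

```text
t 55.95 p [ 0.4669 -0.0078  0.0054] xyaw -90.18 tilt [ 0.04 -0.01] F [-0.  -0.2  0.9] gap 1.002 q6 1.31
carton xy [-0.0801  0.0001] z 0.0054
t 56.55 p [ 0.4672 -0.0078  0.0062] xyaw -90.18 tilt [ 0.12 -0.03] F [-0.9  0.3  6.5] gap 0.739 q6 1.31
carton xy [-0.0798  0.    ] z 0.0062
ROW [-0.0024, -0.0219, -0.0082, -0.0003, -0.0001, -0.0066] dist 9 mm ang 2.4
```

View pics/w34.png

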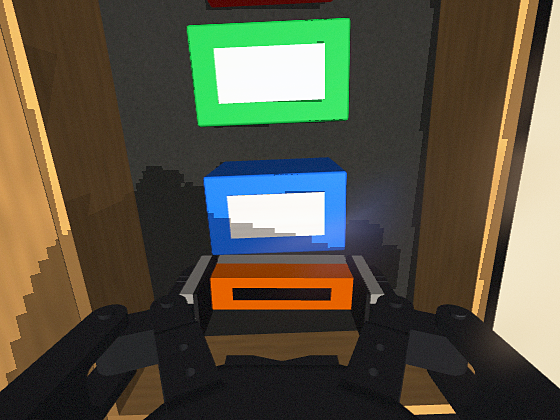

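```bash
S='from h import *
cst()'
python3 -m handwheel '[0,0,-0.008,0,0,0,0.2,-0.001,-0.01,-0.008,0,0,-0.0066,0.2,-0.002,-0.022,-0.008,0,0,-0.0066,0.2,-0.002,-0.032,-0.008,0,0,-0.0066,0.2,-0.002,-0.042,-0.008,0,0,-0.0066,0.2,-0.002,-0.042,-0.008,0,0,-0.0066,0.2]' >/dev/null; python3 -c "$S"
python3 -m handwheel '[0,-0.001,0,0,0,0,0.2,0,-0.001,0,0,0,0,0.2]' >/dev/null; python3 -c "$S"
python3 -m handwheel '[0,-0.001,0,0,0,0,0.2,0,-0.001,0,0,0,0,0.2]' >/dev/null; python3 -c "$S"
```

```text
t 57.2 p [ 0.4838 -0.007   0.0081] xyaw -87.82 tilt [ 0.03 -0.01] F [-0.3  0.4 -0.8] gap 0.74 q6 1.28
carton xy [-0.0632  0.0002] z 0.0081
t 57.4 p [ 0.4836 -0.0069  0.008 ] xyaw -87.81 tilt [-0.02  0.01] F [ 0.6 -0.  -1.2] gap 0.736 q6 1.28
carton xy [-0.0634  0.0004] z 0.008
t 57.6 p [ 0.4841 -0.0069  0.0081] xyaw -87.81 tilt [-0.  0.] F [0.3 0.  0. ] gap 0.738 q6 1.28
carton xy [-0.0629  0.0003] z 0.0081
```

```bash
S='from h import *
cst()'
python3 -m handwheel '[0,-0.002,0,0,0,0,0.2,0,-0.002,0,0,0,0,0.2]' >/dev/null; python3 -c "$S"
python3 -m handwheel '[0,-0.001,0,0,0,0,0.2,0,-0.001,0,0,0,0,0.2]' >/dev/null; python3 -c "$S"
python3 -m handwheel '[0,-0.001,0,0,0,0,0.2,0,-0.001,0,0,0,0,0.2]' >/dev/null; python3 -c "$S"
python3 -m handwheel '[0,-0.001,0,0,0,0,0.2,0,-0.001,0,0,0,0,0.2]' >/dev/null; python3 -c "$S"
```

```text
t 57.8 p [ 0.485  -0.0069  0.0081] xyaw -87.8 tilt [0. 0.] F [ 0.8  0.9 -1.6] gap 0.739 q6 1.28
carton xy [-0.062   0.0003] z 0.0081
t 58.0 p [ 0.4854 -0.0069  0.0081] xyaw -87.8 tilt [ 0. -0.] F [ 0.   0.9 -1.3] gap 0.74 q6 1.28
carton xy [-0.0617  0.0003] z 0.0081
t 58.2 p [ 0.4858 -0.0069  0.0081] xyaw -87.8 tilt [ 0. -0.] F [ 0.3 -0.4 -1.2] gap 0.739 q6 1.28
carton xy [-0.0613  0.0003] z 0.0081
t 58.4 p [ 0.4862 -0.0068  0.0081] xyaw -87.8 tilt [ 0. -0.] F [ 0.1  0.6 -0.2] gap 0.741 q6 1.28
carton xy [-0.0609  0.0003] z 0.0081
```

```bash
S='from h import *
cst()'
python3 -m handwheel '[0,-0.001,0,0,0,0,0.2,0,-0.001,0,0,0,0,0.2]' >/dev/null; python3 -c "$S"
python3 -m handwheel '[0,-0.001,0,0,0,0,0.2,0,-0.001,0,0,0,0,0.2]' >/dev/null; python3 -c "$S
frame('wrist','w35')"
```

```text
t 58.6 p [ 0.4863 -0.0068  0.008 ] xyaw -87.79 tilt [-0.04  0.01] F [-1.5 -0.7  0.2] gap 0.739 q6 1.28
carton xy [-0.0607  0.0004] z 0.008
t 58.8 p [ 0.4866 -0.0067  0.008 ] xyaw -87.8 tilt [-0.05  0.01] F [-3.4 -0.3  0.4] gap 0.738 q6 1.28
carton xy [-0.0604  0.0004] z 0.008
```

View pics/w35.png

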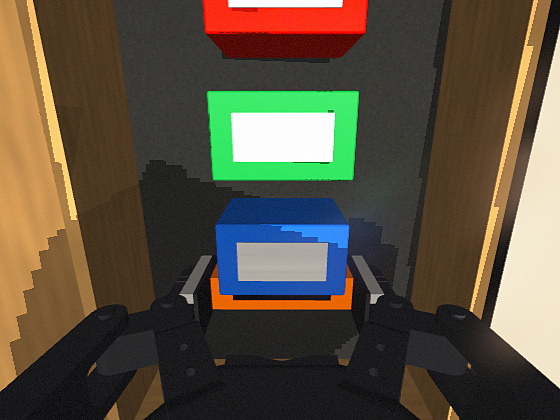

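The bar is in contact with blue again. Lower, release, go to yellow.

```bash
S='from h import *
cst()'
python3 -m handwheel '[0,0.001,0.003,0,0,0,0.2,0,0.001,0.005,0,0,0,0.2,0,0.001,0.005,0,0,0,0.2]' >/dev/null; python3 -c "$S"
python3 -m handwheel '[0,0,-0.001,0,0,0,0.5,0,0,-0.001,0,0,0,0.8,0,0,-0.001,0,0,0,0.9,0,0,-0.001,0,0,0,0.9,0,0,-0.1,0,0,0,0.9,0,0,-0.2,0,0,0,0.9,0,0,-0.3,0,0,0,0.9,0,0,-0.4,0,0,0,0.9,0,0,-0.48,0,0,0,0.9,0,0,-0.48,0,0,0,0.9]' >/dev/null; python3 -c "$S
f=frame('wrist','w36'); rows([.355,.3225,.2],-85)"
```

```text
t 59.15 p [ 0.4867 -0.0068  0.0062] xyaw -87.81 tilt [ 0.03 -0.  ] F [-1.6 -0.   2.7] gap 0.738 q6 1.28
carton xy [-0.0603  0.0003] z 0.0062
t 60.15 p [ 0.4882 -0.0072  0.2022] xyaw -87.79 tilt [ 0.45 -0.12] F [ 0.1 -0.4 -0.4] gap 0.95 q6 1.28
carton xy [-0.0588 -0.0001] z 0.2022
ROW [-0.8357, 0.2986, -0.003, -0.0006, -0.0002, -0.0078] dist 355 mm ang 2.8
```

View pics/w36.png

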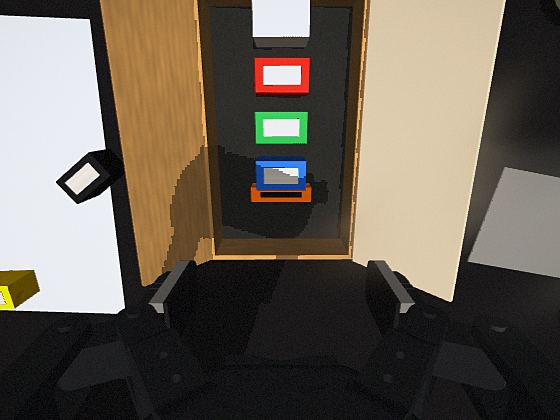

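The bar (251–311, 185–202) is standing against blue. Moving to yellow.

```bash
S='from h import *
st()'
python3 -m handwheel '[-0.836,0.295,-0.003,0,0,-0.008,1,-0.836,0.295,-0.003,0,0,-0.008,1,-0.836,0.295,-0.003,0,0,-0.008,1,-0.836,0.295,-0.003,0,0,-0.008,1,-0.836,0.295,-0.003,0,0,-0.008,1,-0.836,0.295,-0.003,0,0,-0.008,1,-0.836,0.295,-0.003,0,0,-0.008,1,-0.836,0.295,-0.003,0,0,-0.008,1,-0.836,0.295,-0.003,0,0,-0.008,1,-0.836,0.295,-0.003,0,0,-0.008,1]' >/dev/null; python3 -c "$S
f=frame('wrist');d=f['frame'].copy();o=tops(f,dbg=d,cols=('yellow',))
cv2.imwrite('pics/w37.png',d[:,:,::-1]);rows([.355,.3225,.005],-85)
f=frame('top');print([ (rect(f,k,.029)[0],wc(rect(f,k,.029)[0])) for k in blobs(f,'orange',15,3)[:5]])"
```

```text
t 61.2 p [0.3559 0.3219 0.1985] xyaw -84.96 tilt [-0.07 -0.06] F [-1.   0.3 -0.6] gap 1.001 q6 1.97
yellow [282. 195.] [0.3548 0.3222] [29.4 48.2] long 95.0
ROW [-0.0025, 0.0025, 0.4843, 0.0001, -0.0001, -0.0] dist 194 mm ang 0.1
[(array([ 0.48388147, -0.00568991]), array([-0.06310617,  0.00153372])), (array([0.82600616, 0.1147914 ]), array([0.28339137, 0.10879281])), (array([ 0.33713211, -0.40615247]), array([-0.22512024, -0.39300027]))]
```

View pics/w37.png

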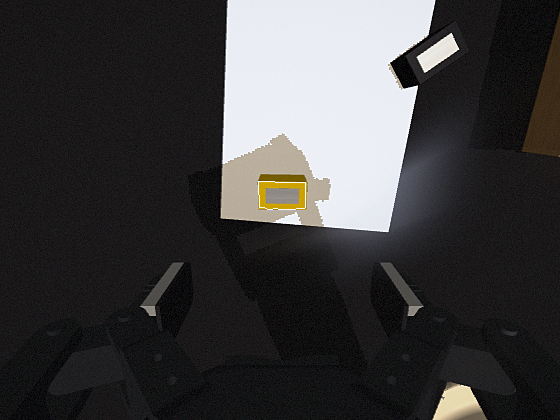

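Yellow is at (282,195) and aligned. Gripping it.

```bash
S='from h import *
st()'
python3 -m handwheel '[-0.002,0.003,0.1,0,0,0,0.6,-0.002,0.003,0.2,0,0,0,0.6,-0.002,0.003,0.3,0,0,0,0.6,-0.002,0.003,0.38,0,0,0,0.6,-0.002,0.003,0.44,0,0,0,0.6,-0.002,0.003,0.47,0,0,0,0.6,-0.002,0.003,0.482,0,0,0,0.6,-0.002,0.003,0.482,0,0,0,0.6]' 60 >/dev/null; python3 -c "$S"
python3 -m handwheel '[0,0,0,0,0,0,0.2,0,0,0,0,0,0,0.0,0,0,0,0,0,0,-0.1,0,0,0,0,0,0,-0.1,0,0,0,0,0,0,-0.1]' 60 >/dev/null
python3 -c "$S
frame('wrist','w38')"
python3 -m handwheel '[0,0,-0.1,0,0,0,-0.1,0,0,-0.2,0,0,0,-0.1,0,0,-0.3,0,0,0,-0.1,0,0,-0.4,0,0,0,-0.1,0,0,-0.47,0,0,0,-0.1,0,0,-0.47,0,0,0,-0.1,0,0,-0.47,0,0,0,-0.1]' >/dev/null
python3 -c "$S
rows([*cw(-.0935,.0006),.19],-87.8)"
```

```text
t 62.1 p [0.355  0.3233 0.0068] xyaw -84.97 tilt [0.02 0.01] F [0.4 0.5 0.2] gap 0.799 q6 1.98
t 62.6 p [0.3554 0.3237 0.0078] xyaw -84.91 tilt [0.13 0.05] F [ 0.3 -2.5  5.3] gap 0.574 q6 1.98
t 63.35 p [0.354  0.3232 0.1937] xyaw -84.92 tilt [-0.04 -0.02] F [-0.2 -0.8 -5.3] gap 0.576 q6 1.98
ROW [0.8464, -0.1746, 0.0093, 0.0001, -0.0, 0.008] dist 346 mm ang 2.9
```

View pics/w38.png

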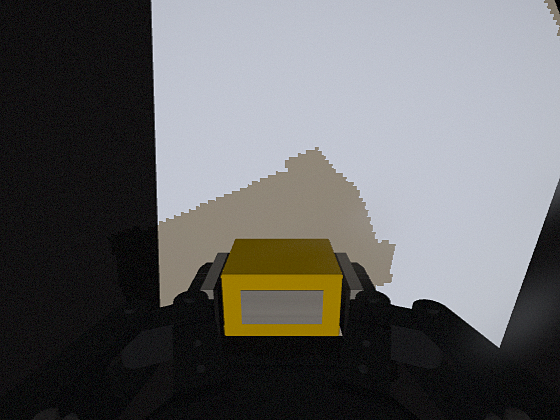

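```bash
S='from h import *
cst()'
python3 -m handwheel '[0.847,-0.175,0.009,0,0,0.008,-0.1,0.847,-0.175,0.009,0,0,0.008,-0.1,0.847,-0.175,0.009,0,0,0.008,-0.1,0.847,-0.175,0.009,0,0,0.008,-0.1,0.847,-0.175,0.009,0,0,0.008,-0.1,0.847,-0.175,0.009,0,0,0.008,-0.1,0.847,-0.175,0.009,0,0,0.008,-0.1,0.847,-0.175,0.009,0,0,0.008,-0.1,0.847,-0.175,0.009,0,0,0.008,-0.1,0.847,-0.175,0.009,0,0,0.008,-0.1]' >/dev/null; python3 -c "$S
f=frame('wrist','w39');crow(-.0935,.0006,.017)"
```

```text
t 64.35 p [ 0.4534 -0.0068  0.1897] xyaw -87.76 tilt [-0.15  0.06] F [ 1.   0.2 -4.4] gap 0.576 q6 1.26
carton xy [-0.0936  0.0016] z 0.1897
ROW [0.0031, -0.0005, 0.4327, 0.0003, 0.0001, 0.0002] dist 173 mm ang 0.1
```

View pics/w39.png

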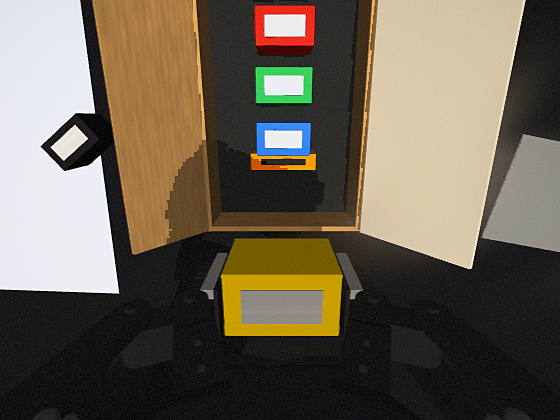

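The bar (251–316, 154–170) is still against blue. Lowering yellow.

```bash
S='from h import *
cst()'
python3 -m handwheel '[0.001,0,0.1,0,0,0,-0.1,0.001,0,0.2,0,0,0,-0.1,0.001,0,0.3,0,0,0,-0.1,0.001,0,0.38,0,0,0,-0.1,0.001,0,0.42,0,0,0,-0.1,0.001,0,0.435,0,0,0,-0.1,0.001,0,0.435,0,0,0,-0.1,0.001,0,0.435,0,0,0,-0.1]' >/dev/null; python3 -c "$S
crow(-.0855,.0006,.0148)"
```

```text
t 65.2 p [ 0.4548 -0.0079  0.0178] xyaw -87.75 tilt [ 0.09 -0.02] F [ 0.2 -0.4 -5. ] gap 0.574 q6 1.26
carton xy [-0.0922  0.0004] z 0.0178
ROW [-0.0004, -0.0168, 0.0075, -0.0002, -0.0001, 0.0001] dist 7 mm ang 0.1
```

```bash
S='from h import *
cst()'
python3 -m handwheel '[0,-0.008,0.007,0,0,0,-0.1,0,-0.014,0.007,0,0,0,-0.1,0,-0.017,0.007,0,0,0,-0.1,0,-0.017,0.007,0,0,0,-0.1]' >/dev/null; python3 -c "$S"
python3 -m handwheel '[0,-0.001,0,0,0,0,-0.1,0,-0.001,0,0,0,0,-0.1]' >/dev/null; python3 -c "$S"
python3 -m handwheel '[0,-0.001,0,0,0,0,-0.1,0,-0.001,0,0,0,0,-0.1]' >/dev/null; python3 -c "$S"
python3 -m handwheel '[0,-0.001,0,0,0,0,-0.1,0,-0.001,0,0,0,0,-0.1]' >/dev/null; python3 -c "$S"
```

```text
t 65.6 p [ 0.4614 -0.0079  0.0143] xyaw -87.8 tilt [ 0.03 -0.01] F [ 0.4 -0.4 -4.8] gap 0.572 q6 1.26
carton xy [-0.0857  0.0001] z 0.0143
t 65.8 p [ 0.4615 -0.0079  0.0142] xyaw -87.81 tilt [0. 0.] F [-0.2  0.3 -4.1] gap 0.576 q6 1.26
carton xy [-0.0856  0.0002] z 0.0142
t 66.0 p [ 0.4618 -0.0079  0.0141] xyaw -87.8 tilt [-0.  0.] F [-0.6 -0.7 -5.2] gap 0.578 q6 1.26
carton xy [-0.0852  0.0002] z 0.0141
t 66.2 p [ 0.4623 -0.0079  0.0141] xyaw -87.8 tilt [ 0.01 -0.  ] F [ 0.6  0.7 -4.7] gap 0.573 q6 1.26
carton xy [-0.0847  0.0002] z 0.0141
```

```bash
S='from h import *
cst()'
python3 -m handwheel '[0,-0.001,0,0,0,0,-0.1,0,-0.001,0,0,0,0,-0.1]' >/dev/null; python3 -c "$S"
python3 -m handwheel '[0,-0.001,0,0,0,0,-0.1,0,-0.001,0,0,0,0,-0.1]' >/dev/null; python3 -c "$S"
python3 -m handwheel '[0,-0.001,0,0,0,0,-0.1,0,-0.001,0,0,0,0,-0.1]' >/dev/null; python3 -c "$S"
python3 -m handwheel '[0,-0.001,0,0,0,0,-0.1,0,-0.001,0,0,0,0,-0.1]' >/dev/null; python3 -c "$S"
```

```text
t 66.4 p [ 0.4627 -0.0079  0.0141] xyaw -87.8 tilt [0.01 0.  ] F [-0.3  0.3 -3.6] gap 0.58 q6 1.26
carton xy [-0.0843  0.0002] z 0.0141
t 66.6 p [ 0.4631 -0.0078  0.0141] xyaw -87.8 tilt [ 0. -0.] F [-0.3 -0.7 -3.5] gap 0.574 q6 1.26
carton xy [-0.0839  0.0002] z 0.0141
t 66.8 p [ 0.4635 -0.0078  0.0141] xyaw -87.8 tilt [ 0. -0.] F [ 0.2  0.4 -5. ] gap 0.574 q6 1.26
carton xy [-0.0836  0.0002] z 0.0141
t 67.0 p [ 0.4639 -0.0078  0.0141] xyaw -87.8 tilt [ 0. -0.] F [-0.2  0.1 -4.3] gap 0.579 q6 1.26
carton xy [-0.0832  0.0002] z 0.0141
```

```bash
S='from h import *
cst()'
python3 -m handwheel '[0,-0.001,0,0,0,0,-0.1,0,-0.001,0,0,0,0,-0.1]' >/dev/null; python3 -c "$S"
python3 -m handwheel '[0,-0.001,0,0,0,0,-0.1,0,-0.001,0,0,0,0,-0.1]' >/dev/null; python3 -c "$S"
python3 -m handwheel '[0,-0.001,0,0,0,0,-0.1,0,-0.001,0,0,0,0,-0.1]' >/dev/null; python3 -c "$S"
```

```text
t 67.2 p [ 0.464  -0.0078  0.014 ] xyaw -87.8 tilt [-0.04  0.01] F [-1.7 -0.4 -3.3] gap 0.578 q6 1.26
carton xy [-0.083   0.0002] z 0.014
t 67.4 p [ 0.4642 -0.0077  0.014 ] xyaw -87.8 tilt [-0.07  0.01] F [-2.8 -1.5 -3.1] gap 0.571 q6 1.26
carton xy [-0.0828  0.0002] z 0.014
t 67.6 p [ 0.465  -0.0077  0.014 ] xyaw -87.8 tilt [-0.02  0.01] F [-2.8 -0.2 -3.7] gap 0.574 q6 1.26
carton xy [-0.0821  0.0003] z 0.014
```

```bash
S='from h import *
cst()'
python3 -m handwheel '[0,0.001,0.002,0,0,0,-0.1,0,0.001,0.004,0,0,0,-0.1,0,0.001,0.0045,0,0,0,-0.1]' >/dev/null; python3 -c "$S"
python3 -m handwheel '[0,0,0,0,0,0,0.2,0,0,0,0,0,0,0.4,0,0,0,0,0,0,0.6,0,0,0,0,0,0,0.6,0,0,-0.05,0,0,0,0.6,0,0,-0.15,0,0,0,0.6,0,0,-0.25,0,0,0,1,0,0,-0.25,0,0,0,1,0,0,-0.25,0,0,0,1]' >/dev/null
python3 -c "$S
f=frame('wrist','w40');crow(-.0605,.0005,.004)"
```

```text
t 67.9 p [ 0.465  -0.0078  0.0128] xyaw -87.8 tilt [ 0.04 -0.01] F [-4.7  0.4  6. ] gap 0.576 q6 1.26
carton xy [-0.0821  0.0001] z 0.0128
t 68.8 p [ 0.4648 -0.0078  0.1126] xyaw -87.8 tilt [ 0.08 -0.02] F [ 0.2 -0.2 -0.4] gap 1.002 q6 1.26
carton xy [-0.0822  0.0001] z 0.1126
ROW [-0.0004, -0.0559, 0.2691, 0.0001, 0.0, -0.0] dist 110 mm ang 0.0
```

View pics/w40.png

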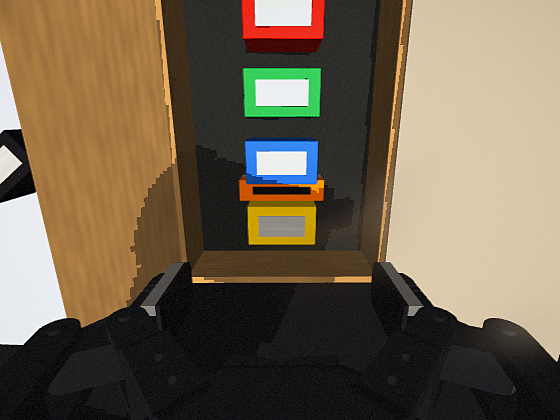

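Yellow (248–316, 203–245) is flush against the bar. Measuring the gaps, then taking the bar out.

```bash
S='from h import *
cst()'
python3 -c "
from h import *
f=frame('wrist')
im=cv2.resize(f['frame'][40:260,230:330],None,fx=2,fy=2.7,interpolation=cv2.INTER_NEAREST)
g=f['frame'].astype(int)
print([(r,tuple(g[r,252])) for r in range(112,146,1)][:40])
for n,p,z in (('red-',(282,39),.045),('gr+',(282,69),.045),('gr-',(282,117),.045),('bl+',(282,141),.045),('bl-',(282,183.5),.045),('ye+',(282,207),.045),('ye-',(282,245),.045),('bar-',(282,201),.029)): print(n,wc(onplane(f,p,z)[0]).round(4))
"
python3 -m handwheel '[0,-0.03,0,0,0,0,1,0,-0.056,0.03,0,0,0,1,0,-0.056,0.12,0,0,0,1,0,-0.056,0.2,0,0,0,1,0,-0.056,0.25,0,0,0,1,0,-0.056,0.267,0,0,0,1,0,-0.056,0.267,0,0,0,1]' 40 >/dev/null
python3 -c "$S"
python3 -m handwheel '[0,0,0,0,0,0,0.4,0,0,0,0,0,0,0.3,0,0,0,0,0,0,0.2,0,0,0,0,0,0,0.2,0,0,0,0,0,0,0.2,0,0,0,0,0,0,0.2]' 40 >/dev/null
python3 -c "$S"
python3 -m handwheel '[0,0,-0.015,0,0,0,0.2,0,0,-0.04,0,0,0,0.2,0,0,-0.07,0,0,0,0.2,0,0,-0.1,0,0,0,0.2,0,0,-0.15,0,0,0,0.2,0,0,-0.25,0,0,0,0.2,0,0,-0.35,0,0,0,0.2,0,0,-0.48,0,0,0,0.2,0,0,-0.48,0,0,0,0.2]' >/dev/null
python3 -c "$S
f=frame('wrist','w41');rows([.4576,-.3306,.2],-85.8)"
```

```text
[(112, (np.int64(48), np.int64(203), np.int64(85))), (113, (np.int64(51), np.int64(207), np.int64(89))), (114, (np.int64(55), np.int64(223), np.int64(95))), (115, (np.int64(19), np.int64(163), np.int64(58))), (116, (np.int64(7), np.int64(13), np.int64(10))), (117, (np.int64(25), np.int64(21), np.int64(23))), (118, (np.int64(49), np.int64(47), np.int64(48))), (119, (np.int64(46), np.int64(46), np.int64(42))), (120, (np.int64(48), np.int64(51), np.int64(46))), (121, (np.int64(48), np.int64(48), np.int64(44))), (122, (np.int64(44), np.int64(46), np.int64(41))), (123, (np.int64(45), np.int64(46), np.int64(42))), (124, (np.int64(49), np.int64(51), np.int64(45))), (125, (np.int64(43), np.int64(46), np.int64(41))), (126, (np.int64(47), np.int64(50), np.int64(50))), (127, (np.int64(48), np.int64(49), np.int64(46))), (128, (np.int64(49), np.int64(50), np.int64(43))), (129, (np.int64(51), np.int64(54), np.int64(45))), (130, (np.int64(43), np.int64(43), np.int64(40))), (131, (np.int64(47), np.int64(47), np.int64(46))), (132, (np.int64(45), np.int64(47), np.int64(40))), (133, (np.int64(48), np.i
[... 613 characters left out ...]
 np.int64(134), np.int64(245)))]
red- [0.0383 0.0008]
gr+ [0.0213 0.0008]
gr- [-0.0077  0.0008]
bl+ [-0.0232  0.0008]
bl- [-0.0524  0.0008]
ye+ [-0.0696  0.0008]
ye- [-0.0991  0.0008]
bar- [-0.0694  0.0007]
t 69.6 p [ 0.4863 -0.0067  0.0044] xyaw -87.8 tilt [-0.16  0.04] F [ 0.6 -0.8  0.1] gap 1.002 q6 1.28
carton xy [-0.0607  0.0004] z 0.0044
t 70.2 p [ 0.4876 -0.007   0.0066] xyaw -87.79 tilt [ 0.11 -0.03] F [-0.9  0.3  7.4] gap 0.739 q6 1.28
carton xy [-0.0594  0.    ] z 0.0066
t 71.1 p [ 0.4891 -0.0073  0.2042] xyaw -87.79 tilt [ 0.63 -0.16] F [ 0.7  0.5 -1.6] gap 0.738 q6 1.28
carton xy [-0.058  -0.0003] z 0.2042
ROW [0.8052, 0.1071, 0.0039, -0.001, -0.0003, -0.0055] dist 325 mm ang 2.0
```

View pics/w41.png

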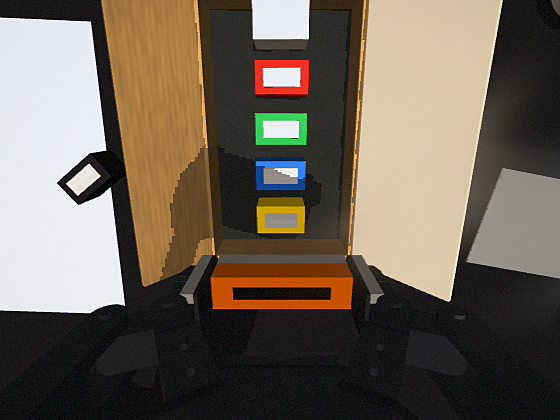

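Row spacing reads 15.8–17 mm everywhere, and the row is straight. Carrying the bar back to its mat.

```bash
S='from h import *
st()'
python3 -m handwheel '[0.806,0.104,0,0,0,-0.0055,0.2,0.806,0.104,0,0,0,-0.0055,0.2,0.806,0.104,0,0,0,-0.0055,0.2,0.806,0.104,0,0,0,-0.0055,0.2,0.806,0.104,0,0,0,-0.0055,0.2,0.806,0.104,0,0,0,-0.0055,0.2,0.806,0.104,0,0,0,-0.0055,0.2,0.806,0.104,0,0,0,-0.0055,0.2,0.806,0.104,0,0,0,-0.0055,0.2]' >/dev/null
python3 -c "$S
frame('wrist','w42');rows([.459,-.3306,.008],-85.8)"
```

```text
t 72.05 p [ 0.4573 -0.3301  0.1965] xyaw -85.86 tilt [-0.09  0.12] F [ 0.6 -1.2 -0.8] gap 0.737 q6 0.67
ROW [0.0036, -0.0037, 0.472, 0.0002, 0.0003, 0.0] dist 189 mm ang 0.1
```

View pics/w42.png

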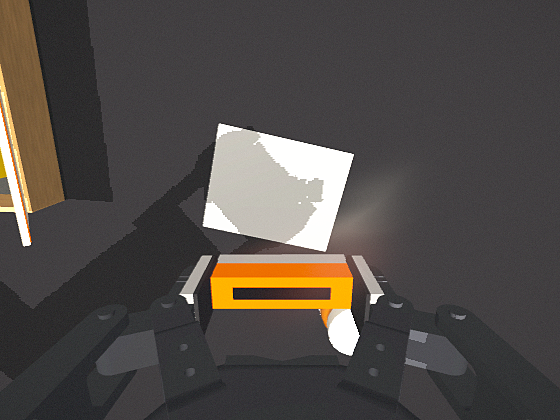

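```bash
S='from h import *
st()'
python3 -m handwheel '[0.003,-0.003,0.1,0,0,0,0.2,0.003,-0.003,0.2,0,0,0,0.2,0.003,-0.003,0.3,0,0,0,0.2,0.003,-0.003,0.39,0,0,0,0.2,0.003,-0.003,0.44,0,0,0,0.2,0.003,-0.003,0.465,0,0,0,0.2,0.003,-0.003,0.473,0,0,0,0.2,0.003,-0.003,0.473,0,0,0,0.2]' >/dev/null
python3 -c "$S"
python3 -m handwheel '[0,0,0.003,0,0,0,0.2,0,0,0.006,0,0,0,0.2,0,0,0.008,0,0,0,0.2,0,0,0.008,0,0,0,0.2]' >/dev/null
python3 -c "$S"
```

```text
t 72.9 p [ 0.4596 -0.3316  0.009 ] xyaw -85.78 tilt [ 0.04 -0.04] F [ 0.4  0.  -0.1] gap 0.737 q6 0.67
t 73.3 p [ 0.4591 -0.3318  0.0053] xyaw -85.82 tilt [ 0.01 -0.01] F [ 0.2 -0.7 -1.2] gap 0.735 q6 0.67
```

```bash
S='from h import *
st()'
python3 -m handwheel '[0,0,0.0025,0,0,0,0.2,0,0,0.0025,0,0,0,0.2]' >/dev/null
python3 -c "$S"
python3 -m handwheel '[0,0,0,0,0,0,0.4,0,0,0,0,0,0,0.7,0,0,0,0,0,0,1,0,0,0,0,0,0,1,0,0,-0.05,0,0,0,1,0,0,-0.15,0,0,0,1,0,0,-0.3,0,0,0,1,0,0,-0.45,0,0,0,1,0,0,-0.45,0,0,0,1]' >/dev/null
python3 -c "$S
frame('wrist','w43')
f=frame('top','t43')"
```

```text
t 73.5 p [ 0.4592 -0.3319  0.0046] xyaw -85.82 tilt [ 0.01 -0.02] F [-0.6  0.9  4.4] gap 0.74 q6 0.67
t 74.4 p [ 0.4601 -0.3327  0.1891] xyaw -85.82 tilt [ 0.28 -0.3 ] F [-0.7  0.4 -1.2] gap 1.001 q6 0.67
```

View pics/w43.png

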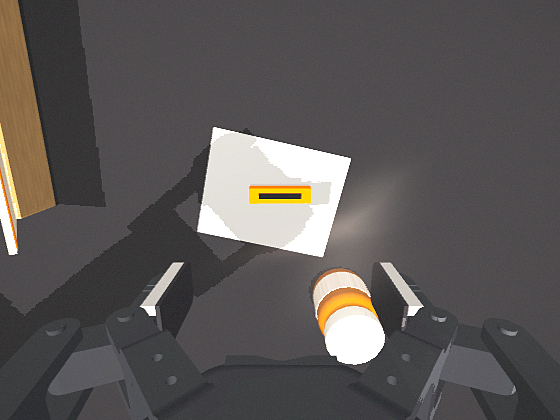

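View pics/t43.png

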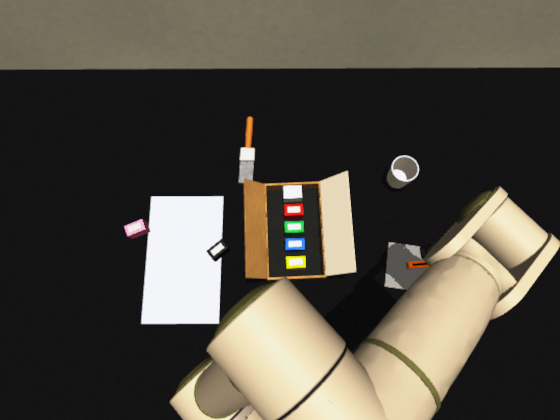

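The bar stands on its mat at (280,195), and all four blocks are in the carton in the right order. Now I need the flap angles, from the free-edge pixels in the top view.

Run:
```python
from h import *
from scipy.optimize import brentq
f=frame("top")
def solve(uv,side):
    L,h0,z0=(.072,.074,.054) if side>0 else (.096,-.074,.059)
    d=ray(f,uv)[0]
    def g(t):
        y=h0-side*L*np.cos(t); z=z0+L*np.sin(t)
        P=f["p"]+d*((z-f["p"][2])/d[2]); return wc(P)[1]-y
    ts=np.linspace(.3,2.6,60); v=[g(t) for t in ts]
    return [np.degrees(brentq(g,ts[i],ts[i+1])).round(1) for i in range(59) if v[i]*v[i+1]<0]
for z in [(55,75),(58,270),(62,470)]: print("inner",solve(np.array(z)/4-.375+[230,160],1))
for z in [(470,42),(488,250),(507,450)]: print("outer",solve(np.array(z)/4-.375+[230,160],-1))
```

```text
inner [np.float64(134.6)]
inner [np.float64(134.8)]
inner [np.float64(134.3)]
outer [np.float64(128.4)]
outer [np.float64(129.0)]
outer [np.float64(130.4)]
```

Inner flap is at about 134.5° and outer at about 129°. I'll fold each by sweeping closed fingers in from outside, with the jaws along carton x so the gripper is slim in the sweep direction.

```bash
python3 -c "
from h import *
rows([*cw(.01,-.05),.26],2.2)"
```

```text
ROW [-0.6737, -0.2991, -0.1886, 0.0, -0.0004, -0.2445] dist 304 mm ang 88.0
```

```bash
python3 -m handwheel '[0,0,-0.12,0,0,-0.024,-1,-0.05,-0.02,-0.19,0,0,-0.048,-1,-0.2,-0.1,-0.19,0,0,-0.07,-1,-0.3,-0.15,-0.19,0,0,-0.095,-1,-0.4,-0.2,-0.19,0,0,-0.12,-1,-0.5,-0.25,-0.19,0,0,-0.143,-1,-0.6,-0.3,-0.19,0,0,-0.167,-1,-0.674,-0.3,-0.19,0,0,-0.19,-1,-0.674,-0.3,-0.19,0,0,-0.215,-1,-0.674,-0.3,-0.19,0,0,-0.238,-1]'
python3 -c "
from h import *
cst();rows([*cw(.01,.18),.25],2.2)"
```

```text
t: 75.55
tool_pos: [0.5588, -0.0529, 0.2579]
orientation: [1.0, 0.0, -0.002, -0.001]
ft_force: [0.8, -1.6, -0.0]
finger_gap: 0.001
t 75.55 p [ 0.5588 -0.0529  0.2579] xyaw 0.0 tilt [-0.2   0.06] F [ 0.8 -1.6 -0. ] gap 0.001 q6 -0.3
carton xy [ 0.0099 -0.0486] z 0.2579
ROW [-0.0217, -0.571, 0.0205, -0.0002, 0.0005, -0.0061] dist 229 mm ang 2.2
```

```bash
python3 -m handwheel '[-0.022,-0.1,0,0,0,-0.006,-1,-0.022,-0.2,0,0,0,-0.006,-1,-0.022,-0.3,0,0,0,-0.006,-1,-0.022,-0.4,0,0,0,-0.006,-1,-0.022,-0.5,0,0,0,-0.006,-1,-0.022,-0.57,0,0,0,-0.006,-1,-0.022,-0.57,0.1,0,0,-0.006,-1,-0.022,-0.57,0.2,0,0,-0.006,-1,-0.022,-0.57,0.2,0,0,-0.006,-1]' >/dev/null
python3 -c "
from h import *
cst();f=frame('scene','s44');frame('wrist','w44');rows([*cw(.01,.18),.085],2.2)
cv2.imwrite('pics/s44.png',cv2.resize(f['frame'][110:290,200:420],None,fx=3,fy=3)[:,:,::-1])"
```

```text
t 76.45 p [0.5491 0.1737 0.1735] xyaw 1.71 tilt [-0.73 -0.08] F [-0.9 -0.8 -1.4] gap 0.001 q6 0.07
carton xy [0.009  0.1783] z 0.1735
ROW [-0.0046, -0.0044, 0.2372, 0.0, 0.0003, -0.0014] dist 95 mm ang 0.5
```

View pics/s44.png

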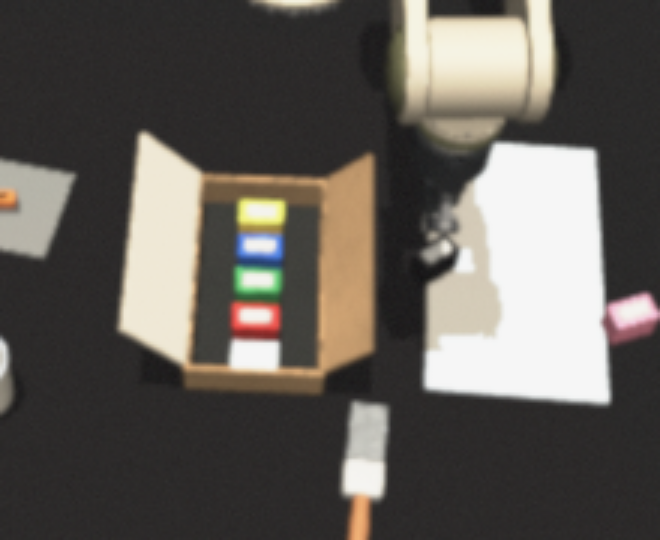

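View pics/w44.png

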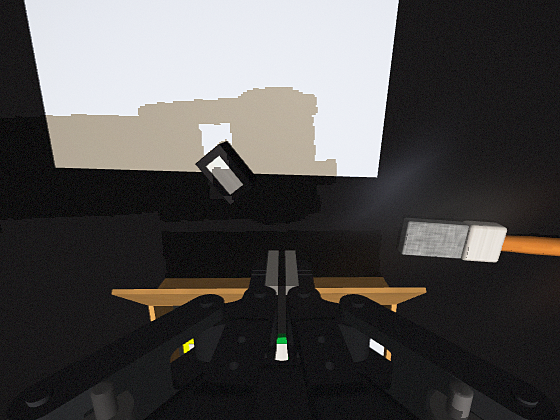

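The tool is just outside the brown flap and clear of the black block. Descending to z = 0.085 and sweeping inward.

```bash
python3 -m handwheel '[0,0,0.1,0,0,-0.001,-1,0,0,0.2,0,0,-0.001,-1,0,0,0.222,0,0,-0.001,-1,0,0,0.222,0,0,-0.001,-1]' >/dev/null
python3 -c "
from h import *
cst()"
python3 -m handwheel '[0,0.03,0,0,0,0,-1,0,0.06,0,0,0,0,-1,0,0.09,0,0,0,0,-1,0,0.12,0,0,0,0,-1,0,0.15,0,0,0,0,-1,0,0.18,0,0,0,0,-1,0,0.21,0,0,0,0,-1,0,0.24,0,0,0,0,-1,0,0.24,0,0,0,0,-1]' 
python3 -c "
from h import *
cst();f=frame('scene')
cv2.imwrite('pics/s45.png',cv2.resize(f['frame'][110:290,200:420],None,fx=3,fy=3)[:,:,::-1])"
```

```text
t 76.95 p [0.5527 0.1738 0.0922] xyaw 2.04 tilt [0.01 0.  ] F [ 1.5 -0.8  0.3] gap 0.004 q6 0.07
carton xy [0.0125 0.1783] z 0.0922
t: 77.85
tool_pos: [0.5557, 0.0764, 0.0912]
orientation: [1.0, 0.017, -0.0, 0.0]
ft_force: [0.1, 0.4, -0.6]
finger_gap: -0.004
t 77.85 p [0.5557 0.0764 0.0912] xyaw 1.97 tilt [-0.01 -0.01] F [ 0.1  0.4 -0.6] gap -0.004 q6 -0.11
carton xy [0.0118 0.0808] z 0.0912
```

View pics/s45.png

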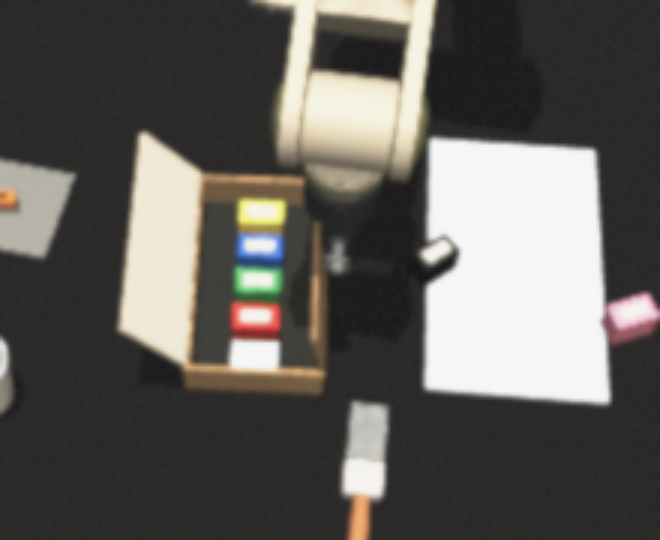

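The brown flap is now about upright. Continuing inward and then down.

```bash
python3 -m handwheel '[0,0.025,0,0,0,0,-1,0,0.05,0,0,0,0,-1,0,0.075,0,0,0,0,-1,0,0.1,0,0,0,0,-1,0,0.11,0.015,0,0,0,-1,0,0.12,0.03,0,0,0,-1,0,0.125,0.045,0,0,0,-1,0,0.13,0.06,0,0,0,-1,0,0.13,0.07,0,0,0,-1,0,0.13,0.07,0,0,0,-1]' 
python3 -c "
from h import *
cst();f=frame('scene')
cv2.imwrite('pics/s46.png',cv2.resize(f['frame'][110:290,200:420],None,fx=3,fy=3)[:,:,::-1])"
```

```text
t: 78.9
tool_pos: [0.5571, 0.0262, 0.0625]
orientation: [1.0, 0.018, -0.001, -0.0]
ft_force: [1.0, -0.6, -0.2]
finger_gap: -0.003
t 78.9 p [0.5571 0.0262 0.0625] xyaw 2.07 tilt [-0.07  0.01] F [ 1.  -0.6 -0.2] gap -0.003 q6 -0.2
carton xy [0.0113 0.0306] z 0.0625
```

View pics/s46.png

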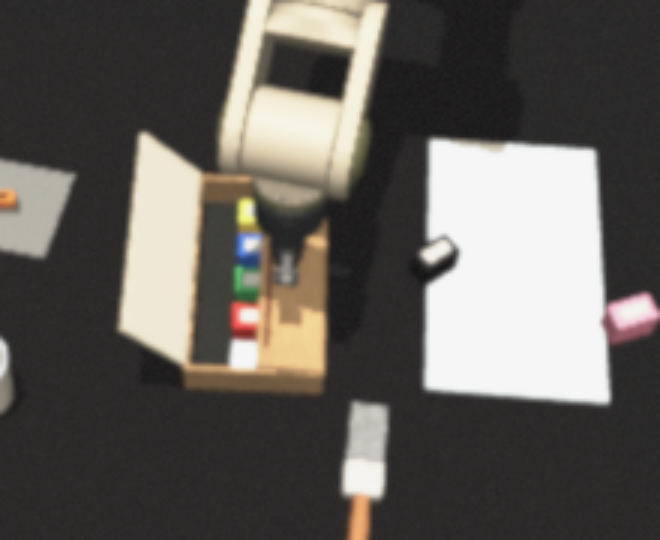

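```bash
python3 -m handwheel '[0,0.01,0.008,0,0,0,-1,0,0.02,0.012,0,0,0,-1,0,0.02,0.015,0,0,0,-1,0,0.02,0.015,0,0,0,-1]' >/dev/null
python3 -c "
from h import *
cst()"
python3 -m handwheel '[0,0,0.003,0,0,0,-1,0,0,0.004,0,0,0,-1,0,0,0.004,0,0,0,-1]' >/dev/null
python3 -c "
from h import *
cst()"
```

```text
t 79.35 p [0.5577 0.0178 0.0572] xyaw 2.04 tilt [-0.01  0.  ] F [-1.1  0.7  0.2] gap 0.002 q6 -0.21
carton xy [0.0116 0.0222] z 0.0572
t 79.65 p [0.5579 0.018  0.056 ] xyaw 2.07 tilt [ 0.02 -0.01] F [-1.6 -0.2  4.7] gap -0.003 q6 -0.21
carton xy [0.0118 0.0224] z 0.056
```

The inner flap bottoms out at z = 0.056 as expected. Lifting off and going round to the outer flap.

```bash
python3 -m handwheel '[0,0,0.001,0,0,0,-1,0,0,0.001,0,0,0,-1,0,0,-0.1,0,0,0,-1,0,0,-0.2,0,0,0,-1,0,0,-0.3,0,0,0,-1,0,0,-0.4,0,0,0,-1,0,0,-0.48,0,0,0,-1,0,0,-0.48,0,0,0,-1,0,0,-0.48,0,0,0,-1]' >/dev/null
python3 -c "
from h import *
cst();rows([*cw(.01,-.185),.245],2.2);f=frame('wrist','w47')"
```

```text
t 80.55 p [0.5577 0.0181 0.2475] xyaw 2.06 tilt [0.02 0.  ] F [ 0.3  0.3 -1.2] gap -0.0 q6 -0.21
carton xy [0.0116 0.0224] z 0.2475
ROW [-0.0028, 0.5186, 0.0063, -0.0, -0.0001, -0.0004] dist 207 mm ang 0.1
```

View pics/w47.png

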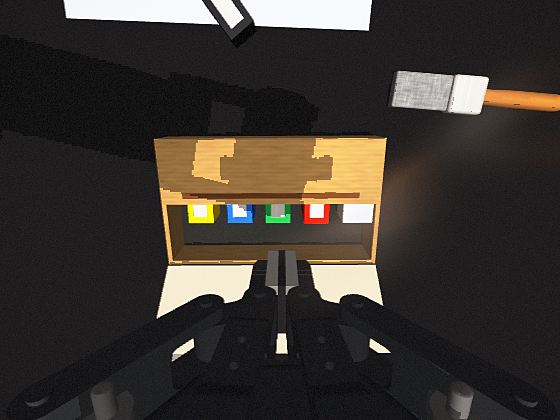

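The inner flap lies flat over half of the row. Moving over the cream flap and descending outside it.

```bash
python3 -m handwheel '[0,0.12,0,0,0,0,-1,0,0.24,0,0,0,0,-1,0,0.36,0,0,0,0,-1,0,0.46,0,0,0,0,-1,0,0.52,0,0,0,0,-1,0,0.52,0,0,0,0,-1,0,0.52,0.1,0,0,0,-1,0,0.52,0.2,0,0,0,-1,0,0.52,0.3,0,0,0,-1,0,0.52,0.3,0,0,0,-1]' >/dev/null
python3 -c "
from h import *
cst();rows([*cw(.01,-.185),.1],2.2);f=frame('scene')
cv2.imwrite('pics/s48.png',cv2.resize(f['frame'][110:290,160:380],None,fx=3,fy=3)[:,:,::-1])"
```

```text
t 81.6 p [ 0.5626 -0.1874  0.1219] xyaw 2.1 tilt [-0.58  0.34] F [0.  0.6 0.6] gap -0.001 q6 -0.56
carton xy [ 0.0085 -0.183 ] z 0.1219
ROW [0.0042, 0.0053, 0.0547, -0.001, 0.0016, -0.0003] dist 22 mm ang 0.7
```

View pics/s48.png

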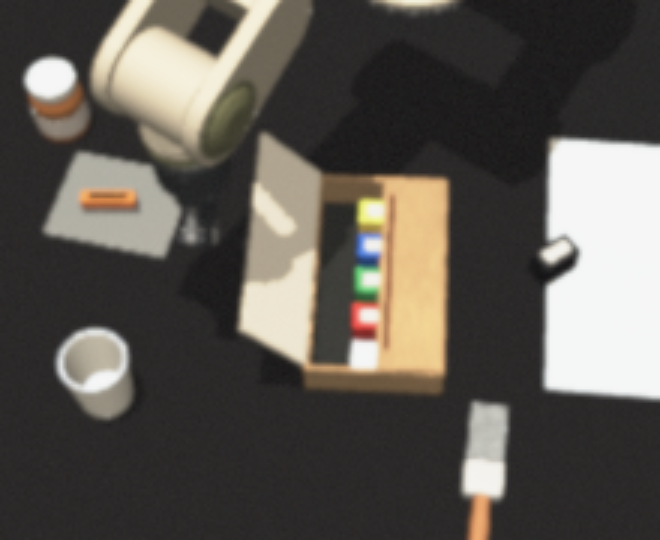

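The tool is outside the cream flap, with the bar still on its mat. Down to 0.10, then sweep in.

```bash
python3 -m handwheel '[0,0,0.05,0,0,0,-1,0,0,0.05,0,0,0,-1,0,0,0.05,0,0,0,-1,0,-0.03,0.05,0,0,0,-1,0,-0.06,0.05,0,0,0,-1,0,-0.09,0.05,0,0,0,-1,0,-0.12,0.05,0,0,0,-1,0,-0.15,0.05,0,0,0,-1,0,-0.18,0.05,0,0,0,-1,0,-0.2,0.05,0,0,0,-1]'
python3 -c "
from h import *
cst();f=frame('scene')
cv2.imwrite('pics/s49.png',cv2.resize(f['frame'][110:290,160:380],None,fx=3,fy=3)[:,:,::-1])"
```

```text
t: 82.65
tool_pos: [0.5656, -0.1114, 0.113]
orientation: [1.0, 0.018, 0.005, 0.003]
ft_force: [0.6, -8.7, 35.1]
finger_gap: 0.002
t 82.65 p [ 0.5656 -0.1114  0.113 ] xyaw 2.07 tilt [ 0.62 -0.39] F [ 0.6 -8.7 35.1] gap 0.002 q6 -0.43
carton xy [ 0.0144 -0.1072] z 0.113
```

View pics/s49.png

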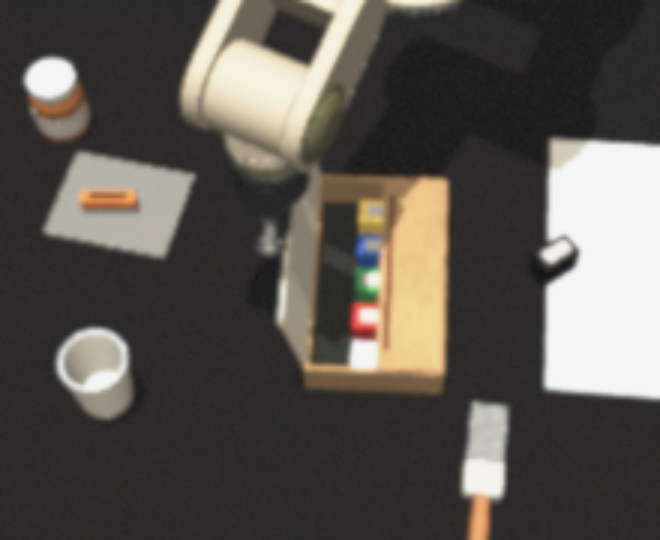

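The force reads 35 N upward: the flap's edge is catching under the gripper. Backing off up and out at once.

```bash
python3 -m handwheel '[0,0.02,-0.06,0,0,0,-1,0,0.03,-0.1,0,0,0,-1]'
python3 -c "
from h import *
cst()"
```

```text
t: 82.9
tool_pos: [0.5631, -0.1215, 0.1492]
orientation: [1.0, 0.018, 0.001, 0.0]
ft_force: [-0.8, -0.7, 0.7]
finger_gap: 0.002
t 82.9 p [ 0.5631 -0.1215  0.1492] xyaw 2.08 tilt [ 0.06 -0.02] F [-0.8 -0.7  0.7] gap 0.002 q6 -0.45
carton xy [ 0.0116 -0.1172] z 0.1492
```

```bash
python3 -m handwheel '[0,0.02,0,0,0,0,-1,0,0.04,0.03,0,0,0,-1,0,0.04,0.055,0,0,0,-1,0,0.04,0.055,0,0,0,-1]' >/dev/null
python3 -c "
from h import *
cst();f=frame('scene')
cv2.imwrite('pics/s50.png',cv2.resize(f['frame'][110:290,160:380],None,fx=3,fy=3)[:,:,::-1])
frame('wrist','w50')"
```

```text
t 83.3 p [ 0.562  -0.1374  0.1224] xyaw 2.03 tilt [-0.29  0.15] F [0.2 0.2 0.6] gap 0.001 q6 -0.48
carton xy [ 0.0099 -0.133 ] z 0.1224
```

View pics/s50.png

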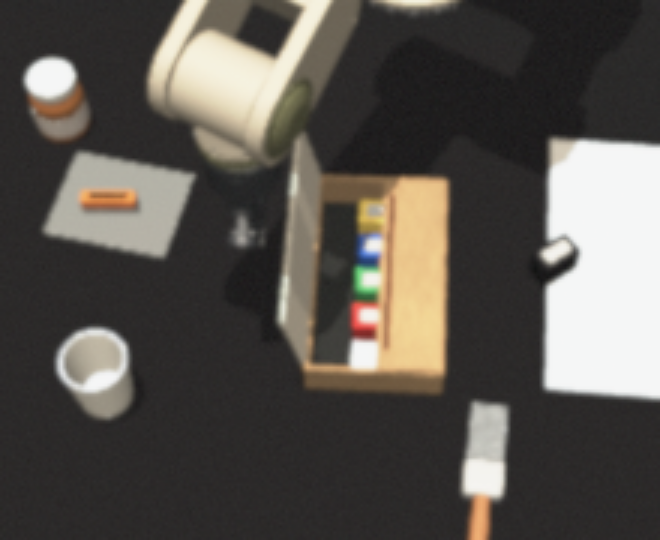

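View pics/w50.png

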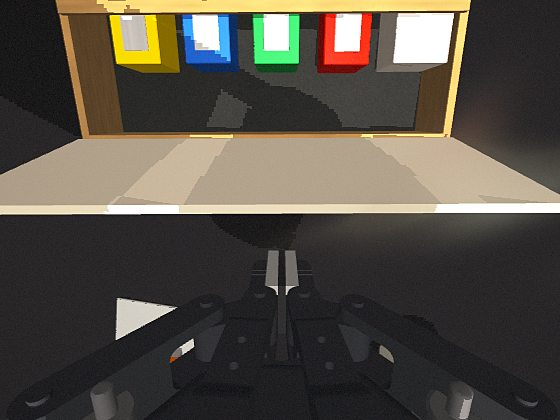

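The cream flap stands at about 105°. I'll sweep with the tip higher (z ≈ 0.132) so only the fingertip end meets it.

```bash
python3 -m handwheel '[0,0,-0.025,0,0,0,-1,0,-0.025,-0.025,0,0,0,-1,0,-0.05,-0.025,0,0,0,-1,0,-0.075,-0.025,0,0,0,-1,0,-0.1,-0.025,0,0,0,-1]'
python3 -m handwheel '[0,-0.025,0,0,0,0,-1,0,-0.05,0,0,0,0,-1,0,-0.075,0,0,0,0,-1]'
python3 -c "
from h import *
cst();f=frame('scene')
cv2.imwrite('pics/s51.png',cv2.resize(f['frame'][110:290,160:380],None,fx=3,fy=3)[:,:,::-1])"
```

```text
t: 83.9
tool_pos: [0.5619, -0.0967, 0.1357]
orientation: [1.0, 0.018, -0.0, -0.0]
ft_force: [-0.1, -1.3, 0.5]
finger_gap: -0.003
t: 84.2
tool_pos: [0.5608, -0.067, 0.1356]
orientation: [1.0, 0.018, -0.0, -0.0]
ft_force: [-0.2, 0.8, -1.2]
finger_gap: -0.003
t 84.2 p [ 0.5608 -0.067   0.1356] xyaw 2.07 tilt [-0.01  0.  ] F [-0.2  0.8 -1.2] gap -0.003 q6 -0.36
carton xy [ 0.0114 -0.0627] z 0.1356
```

View pics/s51.png

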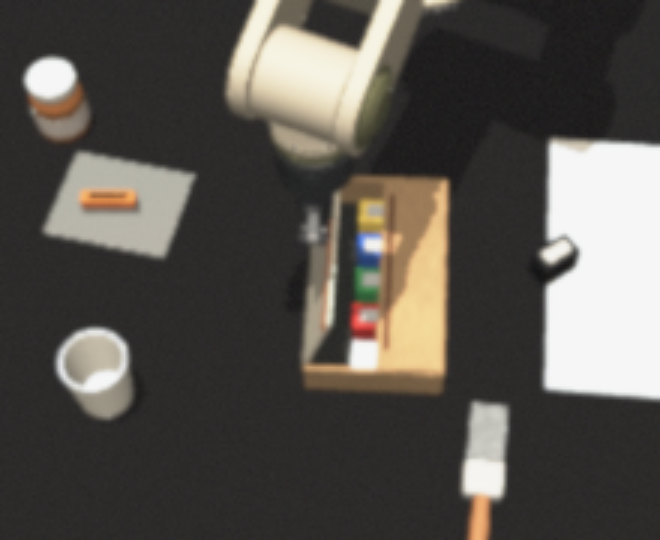

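It's past vertical with no force. Following the arc inward and down.

```bash
python3 -m handwheel '[0,-0.022,0.004,0,0,0,-1,0,-0.044,0.009,0,0,0,-1,0,-0.07,0.024,0,0,0,-1,0,-0.094,0.04,0,0,0,-1,0,-0.11,0.064,0,0,0,-1,0,-0.127,0.089,0,0,0,-1,0,-0.136,0.108,0,0,0,-1,0,-0.144,0.126,0,0,0,-1,0,-0.15,0.15,0,0,0,-1,0,-0.157,0.168,0,0,0,-1]'
python3 -c "
from h import *
cst();f=frame('scene')
cv2.imwrite('pics/s52.png',cv2.resize(f['frame'][110:290,160:380],None,fx=3,fy=3)[:,:,::-1])"
```

```text
t: 85.25
tool_pos: [0.5585, -0.0051, 0.0676]
orientation: [1.0, 0.018, -0.0, -0.0]
ft_force: [-0.1, 0.2, -0.3]
finger_gap: -0.001
t 85.25 p [ 0.5585 -0.0051  0.0676] xyaw 2.04 tilt [-0.03  0.  ] F [-0.1  0.2 -0.3] gap -0.001 q6 -0.25
carton xy [ 0.0115 -0.0008] z 0.0676
```

View pics/s52.png

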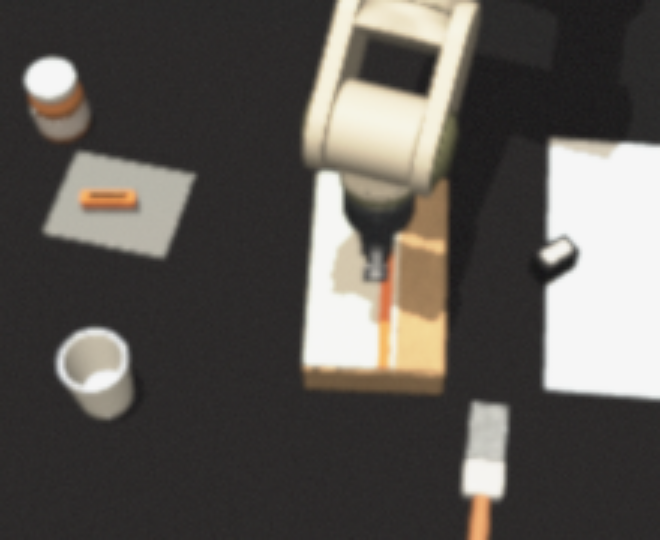

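Nearly flat; pressing down to the stop.

```bash
python3 -m handwheel '[0,0,0.01,0,0,0,-1,0,0,0.014,0,0,0,-1,0,0,0.016,0,0,0,-1,0,0,0.016,0,0,0,-1]' >/dev/null
python3 -c "
from h import *
cst()"
python3 -m handwheel '[0,0,0.003,0,0,0,-1,0,0,0.004,0,0,0,-1,0,0,0.004,0,0,0,-1]' >/dev/null
python3 -c "
from h import *
cst()"
```

```text
t 85.7 p [ 0.5587 -0.0053  0.0622] xyaw 2.05 tilt [ 0.02 -0.  ] F [0.1 0.2 0.3] gap 0.001 q6 -0.25
carton xy [ 0.0117 -0.0009] z 0.0622
t 86.0 p [ 0.5588 -0.0053  0.061 ] xyaw 2.06 tilt [ 0.04 -0.01] F [-1.7 -0.6  5. ] gap -0.0 q6 -0.25
carton xy [ 0.0118 -0.0009] z 0.061
```

It stops at z = 0.061 as expected. Lifting away and doing the final checks.

```bash
python3 -m handwheel '[0,0,0.002,0,0,0,-1,0,0,0.002,0,0,0,-1,0,0,-0.1,0,0,0,-1,0,0,-0.2,0,0,0,-1,0,0,-0.3,0,0,0,-1,0,0,-0.4,0,0,0,-1,0,0,-0.48,0,0,0,-1,0,0.1,-0.48,0,0,0,-1,0,0.2,-0.48,0,0,0,-1,0,0.2,-0.48,0,0,0,-1]' >/dev/null
python3 - <<'E'
from h import *
cst();frame('wrist','w60');f=frame('scene')
cv2.imwrite('pics/s60.png',cv2.resize(f['frame'][100:290,150:430],None,fx=2.8,fy=2.8)[:,:,::-1])
E
```

```text
t 87.0 p [ 0.5614 -0.0889  0.2521] xyaw 1.83 tilt [-0.02 -0.05] F [-0.1  0.3 -0.1] gap 0.0 q6 -0.39
carton xy [ 0.0111 -0.0846] z 0.2521
```

View pics/w60.png

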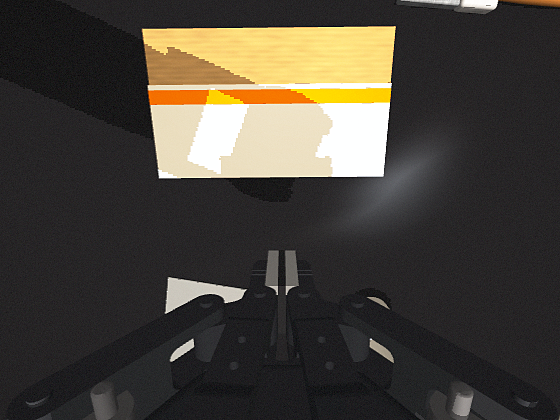

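View pics/s60.png

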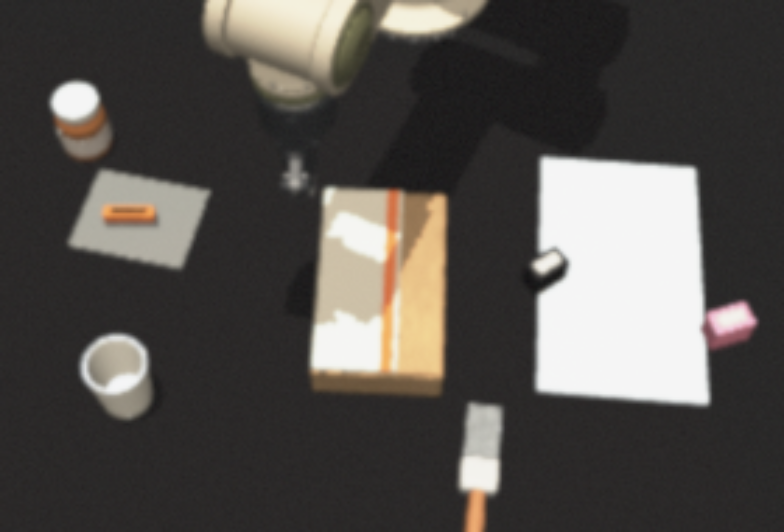

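Both flaps look flat, the bar stands on its mat, and the look-alikes, cup, jar and brush are untouched. I'll check flatness numerically.

Run:
```python
from h import *
f=frame('wrist')
for u,v in ((148,86),(270,84),(391,83)): print("outer edge y (want .022)",wc(onplane(f,(u,v),.061)[0]).round(4))
for u in (160,270,383): print("hinge side",wc(onplane(f,(u,178),.057)[0]).round(4))
t=frame('top','t60')
for k in blobs(t,'orange',15,3)[:5]: r=rect(t,k,.027);print(r[0].round(4),np.round(r[1],1),round(float(r[2]),1))
```

```text
outer edge y (want .022) [-0.1233  0.0246]
outer edge y (want .022) [0.0014 0.026 ]
outer edge y (want .022) [0.1248 0.0264]
hinge side [-0.124  -0.0714]
hinge side [-0.0003 -0.072 ]
hinge side [ 0.127  -0.0726]
[0.83   0.1214] [16.9 88.6] 177.7
[ 0.4563 -0.329 ] [15.6 64.3] 94.1
[0.6471 0.0108] [10.8 67.5] 2.5
```

View pics/t60.png

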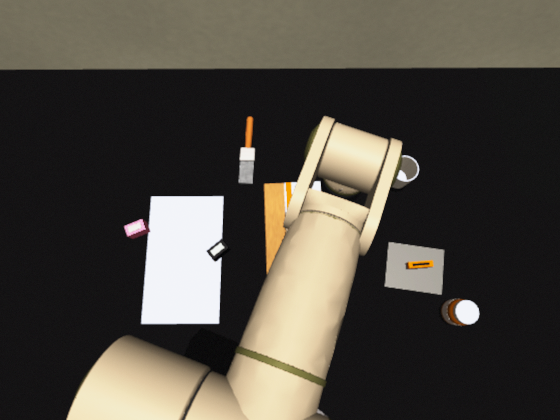

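Run:
```python
from h import *
f=frame('scene')
for dz in (0,.01,.02):
    print(dz,proj(f,[[*cw(.124,.022),.061+dz],[*cw(-.124,.022),.061+dz],[*cw(.124,-.074),.061]]).round(1).tolist(), proj(f,[[*cw(.124,.002),.056+dz]]).round(1).tolist())
im=f['frame'][155:250,250:320].copy()
cv2.imwrite('pics/s61.png',cv2.resize(im,None,fx=6,fy=6,interpolation=cv2.INTER_NEAREST)[:,:,::-1])
```

```text
0 [[290.5, 232.1], [293.2, 168.0], [260.5, 230.8]] [[284.3, 232.5]]
0.01 [[290.6, 230.7], [293.3, 166.4], [260.5, 230.8]] [[284.3, 231.2]]
0.02 [[290.7, 229.3], [293.3, 164.7], [260.5, 230.8]] [[284.3, 229.7]]
```

View pics/s61.png

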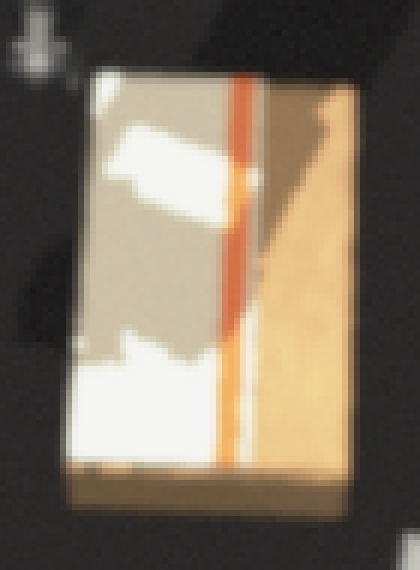

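The outer flap's end edge runs left to right as predicted for a flat flap: rows 232.0→232.7, against 230.8→232.1 for flat and 230.8→230.7 for 10 mm raised. Handing in.

```bash
python3 -c "
from bench import sign_off
print(sign_off())"
```

```text
the job is handed in; nothing more can be done
None
```

I packed red, green, blue and yellow in that order from the reference block, using the bar for each one. I then stood the bar back on its mat, folded the brown flap and then the cream flap, and signed off at about 87 s.

**Problems on the way**
- The bar was knocked into the carton's corner after I had set it against blue. I dragged it clear with closed fingertips, regripped it and set it against blue again before placing yellow.
- The cream flap's edge caught under the gripper on the first sweep, with 35 N at the wrist in the one reading I have. I backed off and redid the sweep higher. The peak in between was not recorded, so I can't be sure it stayed under the 40 N limit.
- Pushing yellow up to the bar moved the bar and blue slightly, by roughly 0.8 mm or less.

**Last checks**
- **Row:** before folding, the gaps read between about 15.5 and 17 mm against a nominal 16 mm. The row was in line with the reference block to about 1 mm.
- **Bar:** it stands upright on its mat, within about 2 mm of where it started.
- **Flaps:** the fingers met a hard stop at 0.056 m for the brown flap and 0.061 m for the cream flap, which are their shut heights. In the scene view the cream flap is flat to within about 4 mm at its edge. The wrist view put that edge about 3 mm off its expected position, within calibration, but that view hardly shows height.
- **Other things:** the look-alikes, cup, jar and brush were where they started in the last pictures.

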